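# Set the fence of a firing frame and load the jar lids

### The job

The fence of the firing frame stands too close for this batch of jar lids. Loosen the brass lock ring (about a sixth of a turn counterclockwise from above), turn the black adjuster knob until the fence's yellow pointer stands at the red marker clip, and tighten the lock ring fully again. Load the frame with every jar lid from the table, each flat on the bed, knob up, side by side between the walls and the fence; they are brittle bisque, so handle them with a light grip, and leave the bowl, jar and beaker where they are.

Things in the scene. Friction and masses are not known exactly. Their poses are not given: they have to be found in the camera images.
- frame: fixed plywood frame. Origin at table height; x points across the bed from the fixed near wall to the movable fence, y to the left, z up. Bed floor 12 mm above the origin; near wall's inner face at x = -90 mm, side walls' inner faces at y = -85 and +85 mm, wall tops at z = 28 mm. The -y wall is an aluminium scale rail. The fence is a wooden bar across the bed, top at z = 33 mm
- bed (a point): centre of the bed floor when the fence is set about right, at x = -9, y = 0, z = 12 mm in the frame, axes as the frame's. With the pointer at the marker the bed is 155 to 170 mm long in x and 170 mm wide in y: room for four lids, two by two
- housing (a point): top centre of the grey gear housing, 90 x 90 mm and 40 mm high, at x = 0, y = 190 mm in the frame. It carries the lock ring and, above the ring on the same upright axis, the adjuster knob. A steel rack, 47 mm high at most over the table, joins it to the fence
- marker: red clip fixed on the scale rail, 4 x 14 x 10 mm (x, y, z). Origin: centre of its underside, axes parallel to the frame's. Its x in the frame says where the pointer must stand
- pointer (a point): black line on the yellow pointer at the -y end of the fence, above the rail; it moves with the fence along the frame's x. Axes parallel to the frame's. The fence's face towards the bed lies 6 mm nearer the near wall (-x) than this point
- ring_grip (a point): point on the axis of the brass lock ring, 1 mm above its top face. The ring is round, 56 mm across, from 45 to 63 mm above the table. Grip it across its diameter from above, finger tips about 2 mm over the housing's top (at 40 mm), the fingers astride the narrower adjuster knob, whose top is 100 mm above the table
- lock_ring (a joint): turn of the lock ring, rad: 0 fully tight (end stop), grows counterclockwise seen from above as it is loosened, to 1.2 (end stop). A red line on the ring meets the red mark on the housing (on the frame's -x side) when fully tight. Below about 0.4 it brakes, fully tight it locks the adjuster. Turning takes 0.3 N m, tightening at the end 0.5: grip firmly, 25 N or more. Stays where left
- knob_grip (a point): point on the axis of the black adjuster knob, 91 mm above the table. The knob is round, 34 mm across, from 70 to 100 mm above the table; the ring below it ends at 63 mm
- adjuster (a joint): turn of the adjuster knob, rad: grows clockwise seen from above, 0 to 6.2. A rack and pinion: every radian clockwise moves the fence 13 mm away from the near wall (+x of the frame). With the ring loose, turning takes about 0.25 N m: grip with 20 N or more. Stays where it is left
- lid1: brittle bisque jar lid, terracotta: a disc 66 mm across and 12 mm thick with a round knob on top, 26 mm across and 30 mm high, about 0.12 kg. Origin: centre of the underside, z up through the knob. May be absent. Hold it by the knob with a light grip, 5 to 10 N; it cracks if a finger bears on it with more than 20 N
- lid2: brittle bisque jar lid, white: a disc 66 mm across and 12 mm thick with a round knob on top, 26 mm across and 30 mm high, about 0.12 kg. Origin: centre of the underside, z up through the knob. May be absent. Hold it by the knob with a light grip, 5 to 10 N; it cracks if a finger bears on it with more than 20 N
- lid3: brittle bisque jar lid, terracotta: a disc 66 mm across and 12 mm thick with a round knob on top, 26 mm across and 30 mm high, about 0.12 kg. Origin: centre of the underside, z up through the knob. May be absent. Hold it by the knob with a light grip, 5 to 10 N; it cracks if a finger bears on it with more than 20 N
- lid4: brittle bisque jar lid, white: a disc 66 mm across and 12 mm thick with a round knob on top, 26 mm across and 30 mm high, about 0.12 kg. Origin: centre of the underside, z up through the knob. May be absent. Hold it by the knob with a light grip, 5 to 10 N; it cracks if a finger bears on it with more than 20 N
- bowl: bystander: small red bowl, 90 mm across, 35 mm high, loose. Origin: centre of its underside
- jar: bystander: amber glaze jar with white cap, 60 mm across, 85 mm high, loose. Origin: centre of its underside
- beaker: bystander: dark ceramic beaker, 72 mm across, 80 mm high, loose. Origin: centre of its underside
Mind the look-alikes: they are no part of the job. Leave any green or turquoise look-alike of the lid1 alone.

How it is judged:
By the outcome, as a careful person would: the job done as asked, in the order asked, and still so for the second after the job is handed in, with the robot touching nothing.
Of lid1, lid2, lid3, lid4 only 3 to 4 are there at a start; the rules pass over those that are not, and their reading is None.
At some moment in a run one of lid1, lid2, lid3, lid4 may be knocked a few centimetres aside while the robot is not near it.
Once in a run the grip may slacken for a moment while it holds something.
It also fails if it takes over 210 s, if anything falls off the work surface, if the arm or the gripper's body presses on something with over 40 N, if the wrist force passes 120 N, or if a joint passes its speed limit or range.

### The arm

A 6-joint arm with a two-finger parallel gripper is mounted at the origin on the work surface. World frame = base frame: x ahead of the robot, y to its left, z up, the work surface at z = 0. Lengths are in m, angles in rad, forces in N, time in s.
With the tool pointing down it reaches from about 0.325 to 0.75 m from the base axis. Payload 7.6 kg.
Tool frame: the origin (TCP) lies midway between the tips of the shut fingers; the grasp point (between the pads) lies 19 mm behind it; z points along the fingers, y is the direction in which the jaws open and shut (so a half turn about z gives the same grasp; the last joint's range is limited). The gripper opens to 85 mm and grips with 20 to 120 N. Pads are 22 mm wide; open, the fingers measure 114 mm over their backs; the gripper's body (76 mm by 85 mm) begins 54 mm behind the grasp point. The pads swing forward as they close: fully open they stand 13 mm farther back than shut.
Start: joints at [-1.332, 0.052, 1.401, -0, 1.689, -0.07], TCP at [0.16, -0.5, 0.231] pointing down, gripper open.
Joint ranges: [-2.9, 2.9], [-0.91, 2.17], [0.12, 2.37], [-1.06, 4.2], [0.26, 2.73], [-2.93, 2.93]. Speed limits (rad/s): [2.57, 2.57, 3.01, 3.14, 3.14, 3.14].

### API

Orientations are given as a rotation vector (axis times angle).
In Python, from station import env, snapshot, finish_job gives the robot as it stands. The module is installed in compiled form; this text tells all that it offers.
- The arm moves only by the tool arm_command, never from a script. Its argument "steps" is a list of rows, each an object with "dp": the shift along the tool's x, y, z in m, a list of three; "delta_rot": the turn, a rotation vector about the tool's x, y, z in rad, a list of three. A call has exactly 5 rows; each row shifts and turns the commanded pose from where the row before left it, along the tool's axes as they then stand; what a row does not reach is not made up. A row lasts 1/10 s, in which the tool goes at most 50 mm and 8.59 degrees, less where a joint would pass 70% of its speed; a pose out of reach is approached as far as the arm can. A call is refused whole if a number of a shift passes 0.05 or a number of a turn 0.15, either way. A call with a gripper value outside its range is refused whole. "claw" is the opening in per cent of the stroke, from 0 (shut) to 100 (fully open), set as the call begins (left out, the last holds). The fingers move at their own pace and stop on an object; the grip force is fixed at half the most. Time passes only in rows, so rows that do not move let the fingers close, or fill a call up. It gives the time, the measured TCP pose, the force and the opening at its end, in the units of the state.
- env.state(): the state, without advancing time (a new reading comes with each control period).
- snapshot(name): name is "scene" or "top"; returns a dict with "frame" (384x512x3 uint8, red, green, blue), "fov_y" (degrees; the focal length in pixels is half the picture's height over the tangent of half this angle, whatever the lens; pixels are square), "cx", "cy" (the principal point, pixels), "R" (3x3) and "t" (3): a world point X has camera coordinates R X + t. Camera axes: x right, y down, z forward; pixel columns grow to the right and rows downward; lengths in m; the calibration is good to about 2 mm. A picture is of the moment at which its call begins. There is no depth.
- finish_job(): hands the job in, once; it reports no verdict.
The state is a dict: "t": time; "joint_pos": joint angles; "qvel": joint speeds; "effort": joint torques, N m; "ee_pos": TCP position; "tcp_rot": TCP orientation; "ft_force": force on the tool from outside, world axes, zero at the start; "torque": the same for the moment, N m; "finger_gap": finger opening in m.
Only numpy, scipy, OpenCV 4.12 (cv2) and the standard library are available. Lean on these libraries where they do the work, as an engineer would, in place of code of your own. Each camera call takes 0.05 s, during which the arm holds its last target.

## Working session

There is one attempt and no reset: what is moved stays moved. The work goes in short steps, Python scripts to look and compute and a tool call to move; the robot and the scene stay as the last step left them, time stands still between calls to the robot, and variables do not carry over. Pictures are saved under pics/ and viewed, and the job is handed in when it is done.

Besides the shell and the picture viewer there is one more tool, called after ">>>" as name([rows], argument=value, ...), one row to a line, values as JSON. arm_command: Moves the arm, as the interface text tells. Its arguments: {"type":"object","properties":{"steps":{"type":"array"},"claw":{"type":"number"}},"required":["steps"]}

```bash
mkdir -p pics; ls
cat > h.py <<'E'
import numpy as np, cv2
from station import env, snapshot, finish_job
def shot(name,out,crop=None,scale=1.5):
    s=snapshot(name); im=s["frame"][:,:,::-1]
    np.savez("last_%s.npz"%name,**s)
    save(im,out,crop,scale); return s
def save(im,out,crop=None,scale=1.5):
    if crop: im=im[crop[1]:crop[3],crop[0]:crop[2]]
    cv2.imwrite("pics/"+out,cv2.resize(np.ascontiguousarray(im),None,fx=scale,fy=scale,interpolation=cv2.INTER_CUBIC))
def ld(name): return dict(np.load("last_%s.npz"%name))
def foc(s): return 384/2/np.tan(np.radians(float(s["fov_y"]))/2)
def px2w(s,u,v,z):
    f=foc(s); d=np.array([(u-s["cx"])/f,(v-s["cy"])/f,1.]); R=s["R"];t=s["t"]
    c=-R.T@t; w=R.T@d; return c+w*(z-c[2])/w[2]
def w2px(s,X):
    p=s["R"]@np.array(X)+s["t"]; f=foc(s); return p[:2]/p[2]*f+np.array([s["cx"],s["cy"]])
E
python3 - <<'E'
from h import *
for n in("top","scene"):
    s=shot(n,n+"1.png"); print(n,s["fov_y"],s["cx"],s["cy"],-s["R"].T@s["t"],s["R"])
print(env.state())
E
```

```text
pics
top 56.01884607652437 254.16815595274585 191.80095696741336 [3.74882513e-01 1.12540122e-03 1.31862250e+00] [[-0.00880186 -0.9996788   0.02376616]
 [-0.98444598  0.00449235 -0.17563012]
 [ 0.17546694 -0.02494237 -0.98416931]]
scene 53.70892167435046 248.23268324626977 188.30735591825493 [ 1.44166195 -0.03980287  0.60714269] [[ 0.04732808  0.99881641 -0.01121727]
 [ 0.5235652  -0.03436919 -0.8512921 ]
 [-0.85067005  0.03441704 -0.52457214]]
{'t': 0.1, 'joint_pos': array([-1.33228763e+00,  5.27895838e-02,  1.40162983e+00,  1.60754376e-05,
        1.68856268e+00, -7.03251502e-02]), 'qvel': array([-0.00104351, -0.00182023, -0.00250837, -0.00035751, -0.00038229,
       -0.00028364]), 'effort': array([ 8.51742097e-04, -3.82582641e+01, -3.60985351e+01, -9.22486356e-05,
        4.78239526e-03,  8.23493167e-06]), 'ee_pos': array([ 0.15952472, -0.49990443,  0.23054501]), 'tcp_rot': array([-3.10284220e+00, -4.82979235e-01,  1.58256193e-04]), 'ft_force': array([-0.18395209, -0.20016255,  0.13130313]), 'torque': array([-0.03339356, -0.00042936, -0.00683614]), 'finger_gap': 0.08582032447641409}
```

View pics/top1.png

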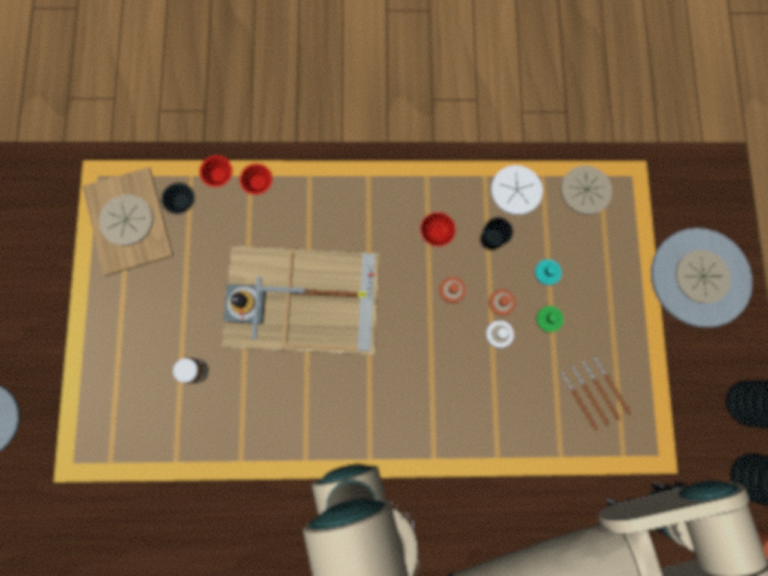

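View pics/scene1.png

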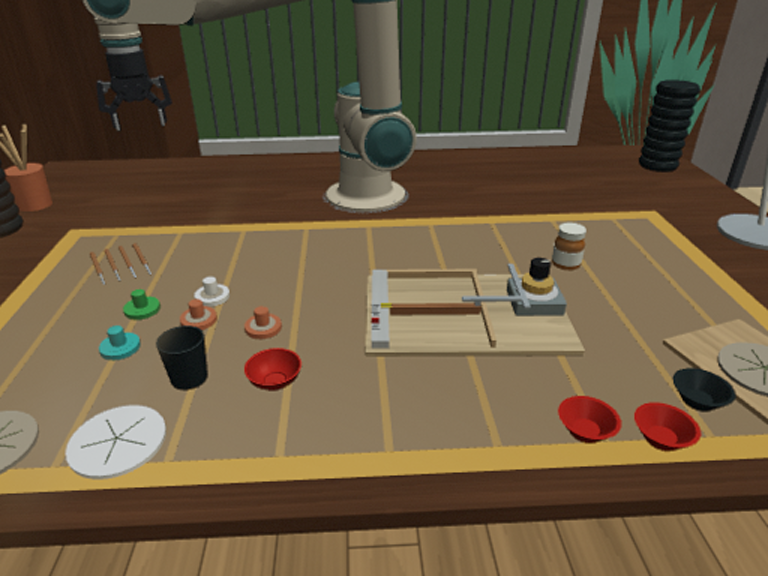

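The top view shows three lids: terracotta at (452,290) and (502,301), white at (500,334). The green and turquoise look-alikes are at (549,318) and (548,271). The frame spans about (222–378, 247–353). I'll enlarge it.

Run:
```python
from h import *
t=ld("top");s=ld("scene")
save(t["frame"][:,:,::-1],"tf.png",(140,155,260,245),6.5)
save(s["frame"][:,:,::-1],"sf.png",(235,160,395,245),5)
save(t["frame"][:,:,::-1],"tl.png",(270,140,400,240),6)
```

```text
(no output)
```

View pics/tf.png

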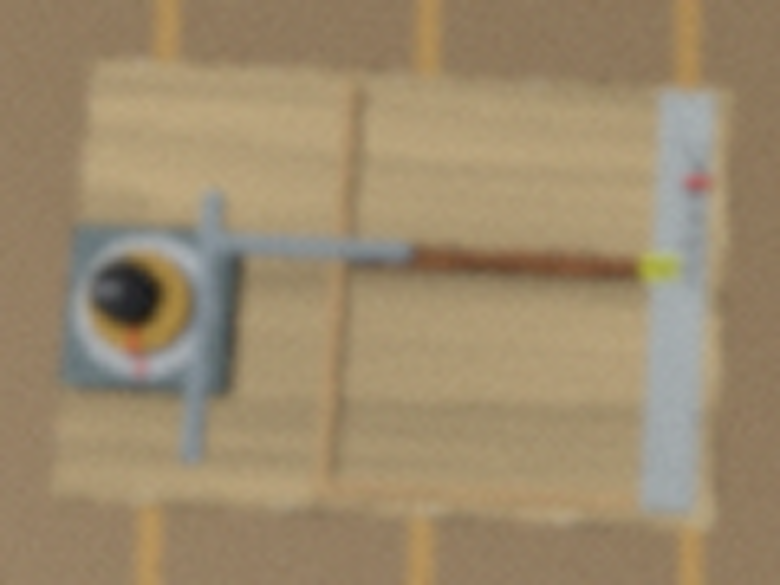

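View pics/sf.png

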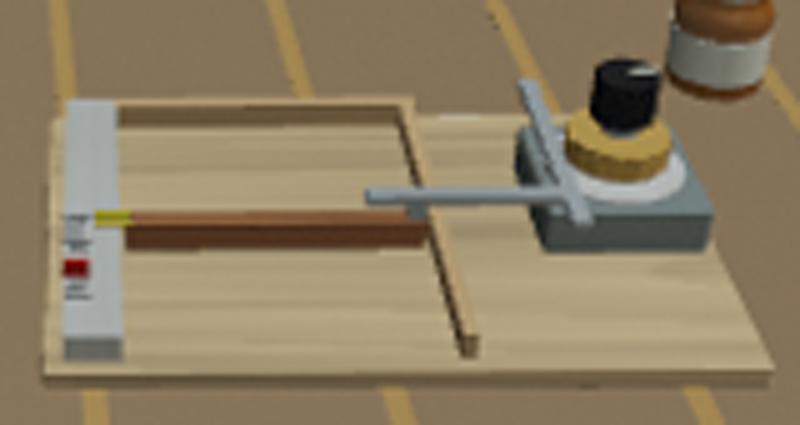

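View pics/tl.png

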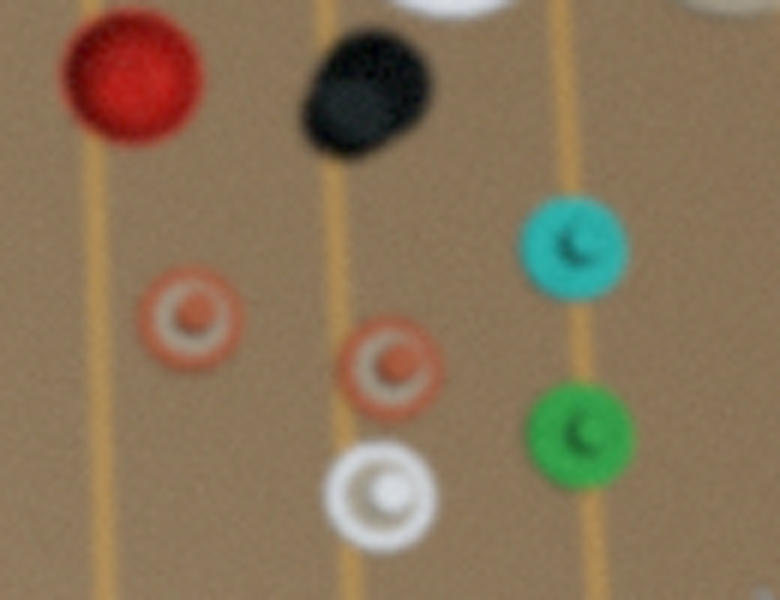

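```bash
cat > fit.py <<'E'
from h import *
from scipy.optimize import least_squares
t=ld("top");s=ld("scene")
def T(u,v): return 140+(u+.5)/6.5-.5,155+(v+.5)/6.5-.5
def S(u,v): return 235+(u+.5)/5-.5,160+(v+.5)/5-.5
C=[(t,(45,235,40),T(75,225)),(t,(-45,235,40),T(60,388)),(s,(45,235,40),S(710,212)),(s,(45,145,40),S(540,217)),(s,(-45,145,40),S(520,127)),
(s,(-90,85,28),S(400,107)),(s,(-90,-85,28),S(118,107)),(t,(0,190,100),T(116,288)),(s,(0,190,100),S(627,72))]
def W(p,l): 
    c,n=np.cos(p[2]),np.sin(p[2]); l=np.array(l)/1000.
    return np.array([p[0]+c*l[0]-n*l[1],p[1]+n*l[0]+c*l[1],l[2]])
if __name__=="__main__":
    r=least_squares(lambda p:np.concatenate([w2px(a,W(p,l))-np.array(q) for a,l,q in C]),[.45,.2,0.],x_scale=[.01,.01,.01],loss="soft_l1")
    print(r.x, r.x[2]*57.3); print(np.array([w2px(a,W(r.x,l))-np.array(q) for a,l,q in C]).round(2))
    np.save("frame.npy",r.x); p=r.x
    def draw(cam,crop,sc,out):
        im=np.ascontiguousarray(cv2.resize(cam["frame"][crop[1]:crop[3],crop[0]:crop[2],::-1],None,fx=sc,fy=sc,interpolation=cv2.INTER_CUBIC))
        P=lambda l:tuple(int(round(x)) for x in (w2px(cam,W(p,l))-np.array(crop[:2])+.5)*sc-.5)
        def poly(L,col,cl=True): cv2.polylines(im,[np.array([P(l) for l in L])],cl,col,1)
        poly([(45,145,40),(45,235,40),(-45,235,40),(-45,145,40)],(0,255,0))
        a=np.linspace(0,2*np.pi,40)
        for rr,z in((28,63),(28,45),(17,100),(17,70)): poly([(rr*np.cos(x),190+rr*np.sin(x),z) for x in a],(255,0,255))
        poly([(100,85,28),(-90,85,28),(-90,-85,28),(100,-85,28)],(255,255,0),False)
        poly([(100,85,12),(-90,85,12),(-90,-85,12),(100,-85,12)],(255,0,0),False)
        cv2.imwrite("pics/"+out,im)
    draw(t,(140,155,260,245),6.5,"of_t.png"); draw(s,(235,160,395,245),5,"of_s.png")
E
python3 fit.py
```

```text
[ 0.55488652  0.1071965  -0.06791464] -3.891508793768282
[[-0.26 -0.47]
 [-0.75 -0.58]
 [ 0.85  0.29]
 [ 0.97 -0.78]
 [-1.07 -0.15]
 [-0.32 -0.5 ]
 [-0.59 -0.55]
 [ 0.69  0.41]
 [-0.16  0.43]]
```

View pics/of_t.png

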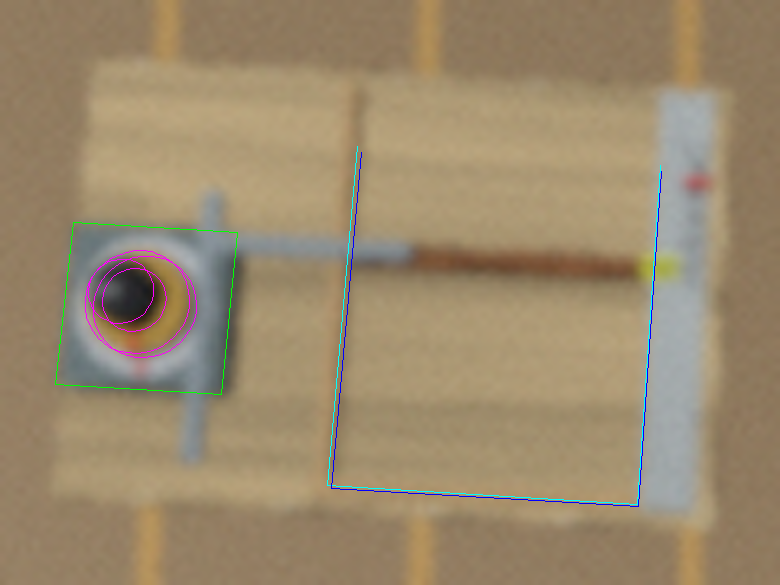

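View pics/of_s.png

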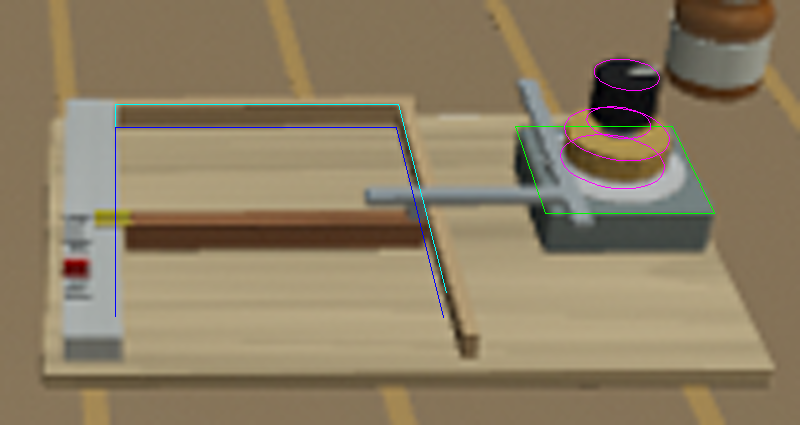

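```bash
cat > mk.py <<'E'
from h import *
from fit import W
p=np.load("frame.npy")
def loc(X): 
    c,n=np.cos(p[2]),np.sin(p[2]); d=np.array(X[:2])-p[:2]
    return np.array([c*d[0]+n*d[1],-n*d[0]+c*d[1],X[2]])*1000
def cents(cam,verbose=True):
    hsv=cv2.cvtColor(cam["frame"],cv2.COLOR_RGB2HSV).astype(int); H,S,V=hsv[...,0],hsv[...,1],hsv[...,2]
    out={}
    q0=np.array([w2px(cam,W(p,l)) for l in((-100,-120,30),(130,-120,30),(-100,-75,30),(130,-75,30))])
    a,b=np.floor(q0.min(0)).astype(int),np.ceil(q0.max(0)).astype(int)
    box=np.zeros(H.shape,bool); box[a[1]:b[1],a[0]:b[0]]=1
    # chroma weights
    F=cam["frame"].astype(float)
    wr=np.clip(F[...,0]-np.maximum(F[...,1],F[...,2])-45,0,None)*box
    wy=np.clip(np.minimum(F[...,0],F[...,1])-F[...,2]-75,0,None)*box
    for n,w,z in(("marker",wr,.033),("pointer",wy,.036)):
        v,u=np.nonzero(w); ww=w[v,u]
        if len(u)<2: print(n,"none");continue
        # keep main cluster
        k=np.argmax(w); k=np.unravel_index(k,w.shape); m=(abs(u-k[1])<12)&(abs(v-k[0])<12); u,v,ww=u[m],v[m],ww[m]
        c=(u@ww/ww.sum(),v@ww/ww.sum()); out[n]=loc(px2w(cam,*c,z)); print(n,np.round(c,2),out[n].round(1),"n",len(u))
    return out
if __name__=="__main__":
    for n in("top","scene"): print(n); cents(ld(n))
    t=ld("top")
    for l in ((0,190,0),(-9,0,12),(-50,42,12),(-50,-42,12),(30,42,12),(30,-42,12)): print(l,W(p,l).round(4))
    def L(u,v): return 270+(u+.5)/6-.5,140+(v+.5)/6-.5
    for n,q in dict(terrA=(191,320),terrB=(390,368),white=(381,496),turq=(574,248),green=(580,435),bowl=(132,77)).items():
        print(n,"disc",px2w(t,*L(*q),.012).round(4))
    for n,q in dict(terrA=(196,313),terrB=(399,360),white=(393,492)).items(): print(n,"knob",px2w(t,*L(*q),.042).round(4))
E
python3 mk.py
python3 - <<'E'
from h import *
s=ld("scene")
save(s["frame"][:,:,::-1],"sl.png",(60,175,210,260),5)
save(s["frame"][:,:,::-1],"smk.png",(240,180,275,240),10)
E
```

```text
top
marker [247.04 182.68] [  90.5 -107.1   33. ] n 5
pointer [240.01 195.73] [ 40.4 -84.9  36. ] n 10
scene
marker [249.6  212.61] [  84.3 -106.    33. ] n 13
pointer [256.79 202.73] [ 42.4 -87.3  36. ] n 20
(0, 190, 0) [0.5678 0.2968 0.    ]
(-9, 0, 12) [0.5459 0.1078 0.012 ]
(-50, 42, 12) [0.5079 0.1525 0.012 ]
(-50, -42, 12) [0.5022 0.0687 0.012 ]
(30, 42, 12) [0.5877 0.1471 0.012 ]
(30, -42, 12) [0.582  0.0633 0.012 ]
terrA disc [ 0.6029 -0.2062  0.012 ]
terrB disc [ 0.5724 -0.3278  0.012 ]
white disc [ 0.4939 -0.3185  0.012 ]
turq disc [ 0.6471 -0.4463  0.012 ]
green disc [ 0.5304 -0.4426  0.012 ]
bowl disc [ 0.7576 -0.1741  0.012 ]
terrA knob [ 0.6019 -0.2046  0.042 ]
terrB knob [ 0.5727 -0.3259  0.042 ]
white knob [ 0.4935 -0.3185  0.042 ]
```

View pics/sl.png

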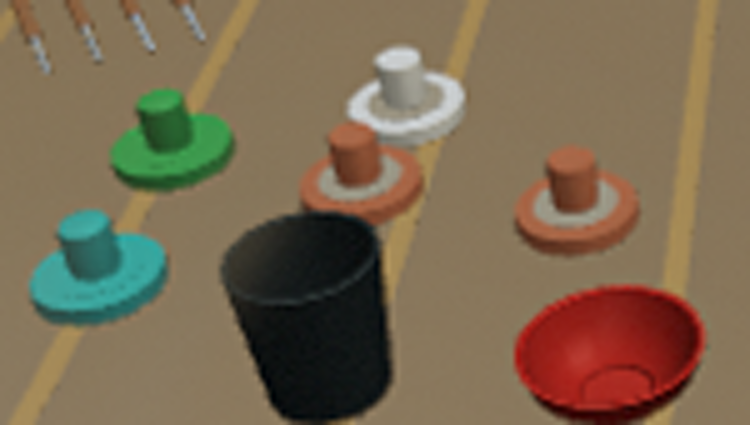

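View pics/smk.png

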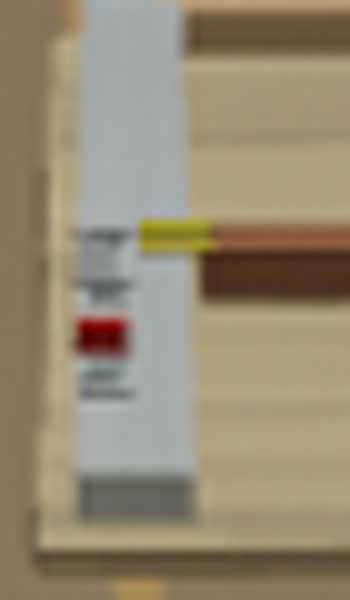

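```bash
cat > plan.py <<'E'
import sys; from h import *
from scipy.spatial.transform import Rotation as Ro
def st():
    s=env.state(); R=Ro.from_rotvec(s["tcp_rot"]).as_matrix()
    return s,R
def rep():
    s,R=st()
    print("t",round(s["t"],2),"pos",s["ee_pos"].round(4),"yawy",round(float(np.arctan2(R[1,1],R[0,1])),4),"zax",R[:,2].round(4),"J",s["joint_pos"].round(2),"F",s["ft_force"].round(2),"T",s["torque"].round(3),"gap",round(s["finger_gap"],4))
    return s,R
def plan(*targets,yaw=None):
    s,R=rep(); p=s["ee_pos"]
    if yaw is not None:
        y0=np.arctan2(R[1,1],R[0,1]); d=(yaw-y0+np.pi/2)%np.pi-np.pi/2
        print(" turn about tool z: %.3f (then dp in turned axes)"%(-d)); R=Ro.from_rotvec([0,0,d]).as_matrix()@R
    for T in targets:
        d=R.T@(np.array(T)-p); n=int(np.ceil(np.abs(d).max()/.05)); print(" dp total",d.round(4),"rows>=",n,"per5",(d/5).round(4),"per10",(d/10).round(4)); p=np.array(T)
E
python3 - <<'E'
from plan import *
plan((.42,-.4,.231),(.568,.297,.17),(.568,.297,.044),yaw=-.59)
E
```

```text
t 0.1 pos [ 0.1595 -0.4999  0.2305] yawy -1.262 zax [-3.0e-04  1.4e-03 -1.0e+00] J [-1.33  0.05  1.4   0.    1.69 -0.07] F [-0.18 -0.2   0.13] T [-0.033 -0.    -0.007] gap 0.0858
 turn about tool z: -0.672 (then dp in turned axes)
 dp total [ 0.2279  0.1609 -0.0007] rows>= 5 per5 [ 0.0456  0.0322 -0.0001] per10 [ 0.0228  0.0161 -0.0001]
 dp total [ 0.6615 -0.2647  0.0614] rows>= 14 per5 [ 0.1323 -0.0529  0.0123] per10 [ 0.0662 -0.0265  0.0061]
 dp total [-0.      0.0002  0.126 ] rows>= 3 per5 [-0.      0.      0.0252] per10 [-0.      0.      0.0126]
```

>>> arm_command([
  {"dp":[0,0,0],"delta_rot":[0,0,-0.1344]},
  {"dp":[0,0,0],"delta_rot":[0,0,-0.1344]},
  {"dp":[0,0,0],"delta_rot":[0,0,-0.1344]},
  {"dp":[0,0,0],"delta_rot":[0,0,-0.1344]},
  {"dp":[0,0,0],"delta_rot":[0,0,-0.1344]},
], claw=100)

```text
t: 0.6
ee_pos: [0.1595, -0.5, 0.2308]
tcp_rot: [-2.766, -1.487, -0.0]
ft_force: [0.8, -0.2, 0.6]
finger_gap: 0.0858
```

>>> arm_command([
  {"dp":[0.0228,0.0161,0],"delta_rot":[0,0,0]},
  {"dp":[0.0228,0.0161,0],"delta_rot":[0,0,0]},
  {"dp":[0.0228,0.0161,0],"delta_rot":[0,0,0]},
  {"dp":[0.0228,0.0161,0],"delta_rot":[0,0,0]},
  {"dp":[0.0228,0.0161,0],"delta_rot":[0,0,0]},
])

```text
t: 1.1
ee_pos: [0.2908, -0.4495, 0.2308]
tcp_rot: [-2.771, -1.479, 0.0]
ft_force: [-0.3, 0.1, 0.2]
finger_gap: 0.0853
```

>>> arm_command([
  {"dp":[0.0228,0.0161,0],"delta_rot":[0,0,0]},
  {"dp":[0.0228,0.0161,0],"delta_rot":[0,0,0]},
  {"dp":[0.0228,0.0161,0],"delta_rot":[0,0,0]},
  {"dp":[0.0228,0.0161,0],"delta_rot":[0,0,0]},
  {"dp":[0.0228,0.0161,0],"delta_rot":[0,0,0]},
])

```text
t: 1.6
ee_pos: [0.4211, -0.3996, 0.2307]
tcp_rot: [-2.771, -1.479, 0.0]
ft_force: [0.0, -0.3, -0.6]
finger_gap: 0.0855
```

>>> arm_command([
  {"dp":[0.0331,-0.0132,0.003],"delta_rot":[0,0,0]},
  {"dp":[0.0331,-0.0132,0.003],"delta_rot":[0,0,0]},
  {"dp":[0.0331,-0.0132,0.003],"delta_rot":[0,0,0]},
  {"dp":[0.0331,-0.0132,0.003],"delta_rot":[0,0,0]},
  {"dp":[0.0331,-0.0132,0.003],"delta_rot":[0,0,0]},
])

```text
t: 2.1
ee_pos: [0.4574, -0.2246, 0.2157]
tcp_rot: [-2.771, -1.479, 0.001]
ft_force: [0.6, -1.2, -0.7]
finger_gap: 0.0853
```

>>> arm_command([
  {"dp":[0.0331,-0.0132,0.003],"delta_rot":[0,0,0]},
  {"dp":[0.0331,-0.0132,0.003],"delta_rot":[0,0,0]},
  {"dp":[0.0331,-0.0132,0.003],"delta_rot":[0,0,0]},
  {"dp":[0.0331,-0.0132,0.003],"delta_rot":[0,0,0]},
  {"dp":[0.0331,-0.0132,0.003],"delta_rot":[0,0,0]},
])

```text
t: 2.6
ee_pos: [0.4946, -0.0504, 0.2008]
tcp_rot: [-2.771, -1.479, 0.001]
ft_force: [0.7, -0.2, -0.1]
finger_gap: 0.0852
```

>>> arm_command([
  {"dp":[0.0331,-0.0132,0.003],"delta_rot":[0,0,0]},
  {"dp":[0.0331,-0.0132,0.003],"delta_rot":[0,0,0]},
  {"dp":[0.0331,-0.0132,0.003],"delta_rot":[0,0,0]},
  {"dp":[0.0331,-0.0132,0.003],"delta_rot":[0,0,0]},
  {"dp":[0.0331,-0.0132,0.003],"delta_rot":[0,0,0]},
])

```text
t: 3.1
ee_pos: [0.5318, 0.1239, 0.1858]
tcp_rot: [-2.771, -1.48, 0.001]
ft_force: [0.2, -0.3, -0.2]
finger_gap: 0.0859
```

>>> arm_command([
  {"dp":[0.0331,-0.0132,0.003],"delta_rot":[0,0,0]},
  {"dp":[0.0331,-0.0132,0.003],"delta_rot":[0,0,0]},
  {"dp":[0.0331,-0.0132,0.003],"delta_rot":[0,0,0]},
  {"dp":[0.0331,-0.0132,0.003],"delta_rot":[0,0,0]},
  {"dp":[0.0331,-0.0132,0.003],"delta_rot":[0,0,0]},
])

```text
t: 3.6
ee_pos: [0.5691, 0.298, 0.1705]
tcp_rot: [2.771, 1.48, -0.002]
ft_force: [-0.0, -0.9, -0.4]
finger_gap: 0.0857
```

Run:
```python
from plan import *
plan((.568,.297,.12),(.568,.297,.044),yaw=-.59)
shot("top","t2.png",(120,130,290,260),4.6); shot("scene","s2.png",(220,100,400,250),4.4)
```

```text
t 3.6 pos [0.5691 0.298  0.1705] yawy -0.5899 zax [-8.e-04 -6.e-04 -1.e+00] J [ 0.43  0.41  1.11 -0.    1.63  1.01] F [-0.01 -0.85 -0.43] T [-0.    -0.025  0.026] gap 0.0857
 turn about tool z: 0.000 (then dp in turned axes)
 dp total [-0.0014 -0.0003  0.0505] rows>= 2 per5 [-0.0003 -0.0001  0.0101] per10 [-0.0001 -0.      0.0051]
 dp total [0.0001 0.     0.076 ] rows>= 2 per5 [0.     0.     0.0152] per10 [0.     0.     0.0076]
```

View pics/t2.png

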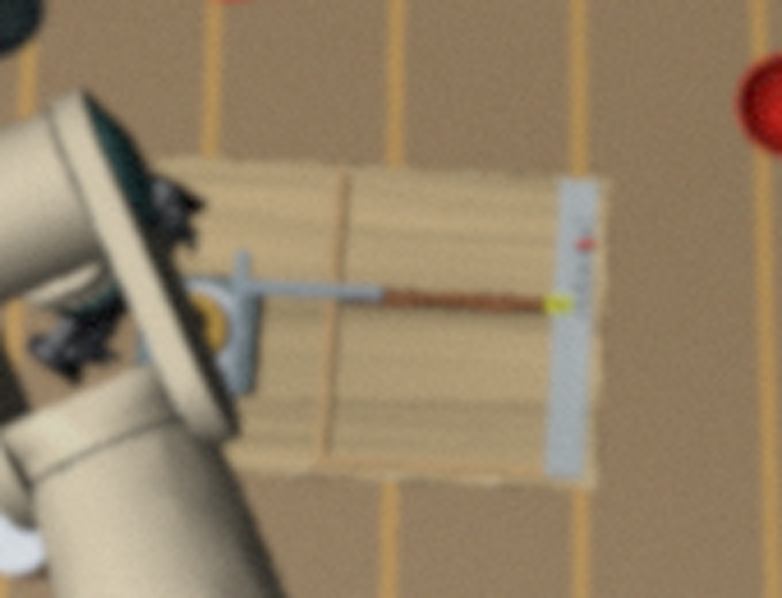

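View pics/s2.png

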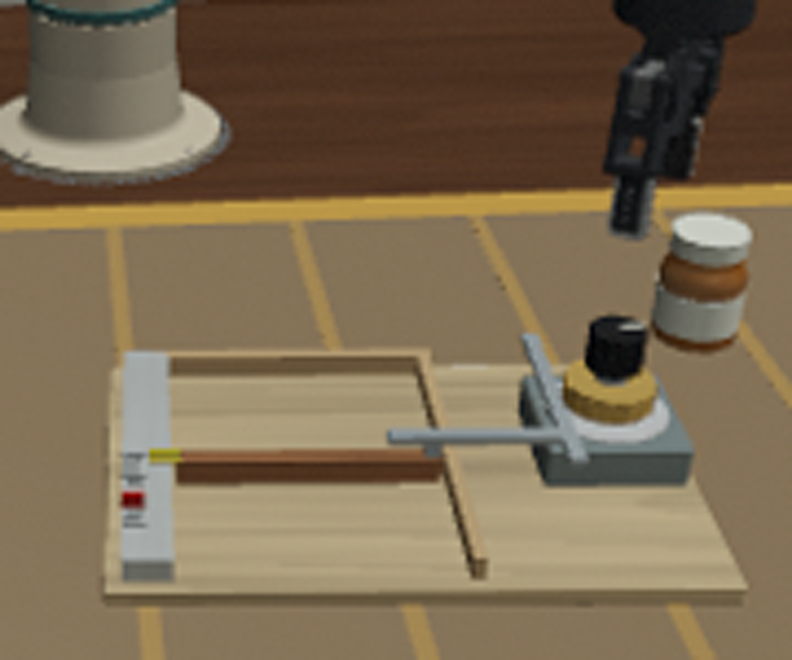

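>>> arm_command([
  {"dp":[-0.0014,-0.0003,0.01],"delta_rot":[0,0,0]},
  {"dp":[0,0,0.015],"delta_rot":[0,0,0]},
  {"dp":[0,0,0.015],"delta_rot":[0,0,0]},
  {"dp":[0,0,0.015],"delta_rot":[0,0,0]},
  {"dp":[0,0,0.015],"delta_rot":[0,0,0]},
])

```text
t: 4.2
ee_pos: [0.5679, 0.2949, 0.0995]
tcp_rot: [2.772, 1.478, -0.002]
ft_force: [0.3, -0.2, -0.8]
finger_gap: 0.0855
```

>>> arm_command([
  {"dp":[0,0,0.015],"delta_rot":[0,0,0]},
  {"dp":[0,0,0.015],"delta_rot":[0,0,0]},
  {"dp":[0,0,0.015],"delta_rot":[0,0,0]},
  {"dp":[0,0,0.0115],"delta_rot":[0,0,0]},
  {"dp":[0,0,0],"delta_rot":[0,0,0]},
])

```text
t: 4.7
ee_pos: [0.567, 0.2952, 0.0422]
tcp_rot: [-2.771, -1.48, 0.006]
ft_force: [-0.5, 0.4, -0.3]
finger_gap: 0.0857
```

Run:
```python
from plan import *
plan((.568,.297,.044),yaw=-.59)
shot("scene","s3.png",(300,120,400,230),6)
```

```text
t 4.7 pos [0.567  0.2952 0.0422] yawy -0.5899 zax [-0.0035 -0.0017 -1.    ] J [ 0.42  0.5   1.25 -0.    1.4   1.01] F [-0.52  0.42 -0.29] T [-0.024 -0.009  0.021] gap 0.0857
 turn about tool z: 0.000 (then dp in turned axes)
 dp total [ 0.002  -0.0002 -0.0018] rows>= 1 per5 [ 0.0004 -0.     -0.0004] per10 [ 0.0002 -0.     -0.0002]
```

View pics/s3.png

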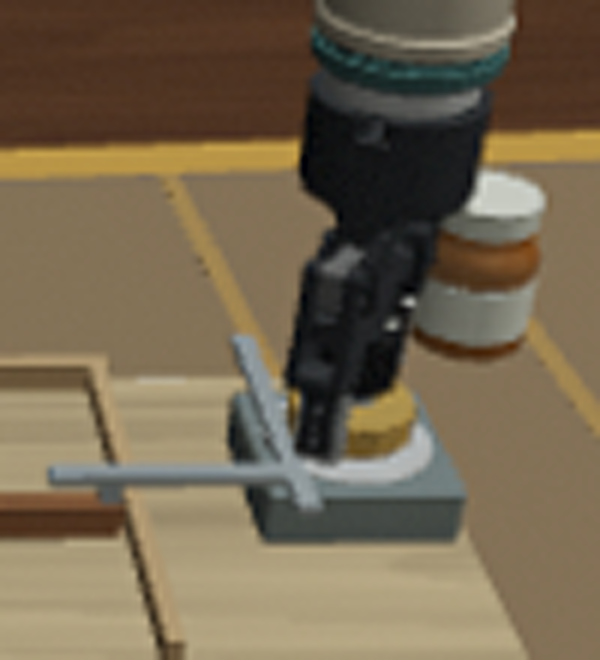

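>>> arm_command([
  {"dp":[0.002,0,-0.0015],"delta_rot":[0,0,0]},
  {"dp":[0,0,0],"delta_rot":[0,0,0]},
  {"dp":[0,0,0],"delta_rot":[0,0,0]},
  {"dp":[0,0,0],"delta_rot":[0,0,0]},
  {"dp":[0,0,0],"delta_rot":[0,0,0]},
], claw=72)

```text
t: 5.25
ee_pos: [0.5693, 0.2973, 0.0464]
tcp_rot: [2.771, 1.48, 0.0]
ft_force: [-0.7, 0.6, -0.5]
finger_gap: 0.0615
```

>>> arm_command([
  {"dp":[0,0,0],"delta_rot":[0,0,0]},
  {"dp":[0,0,0],"delta_rot":[0,0,0]},
  {"dp":[0,0,0],"delta_rot":[0,0,0]},
  {"dp":[0,0,0],"delta_rot":[0,0,0]},
  {"dp":[0,0,0],"delta_rot":[0,0,0]},
], claw=66)

```text
t: 5.75
ee_pos: [0.5677, 0.2987, 0.0469]
tcp_rot: [-2.768, -1.48, 0.003]
ft_force: [-7.9, 3.0, 6.2]
finger_gap: 0.0563
```

Run:
```python
from plan import *
plan((.568,.297,.044),yaw=-.59)
shot("scene","s4.png",(300,120,400,230),6)
```

```text
t 5.75 pos [0.5677 0.2987 0.0469] yawy -0.5887 zax [-0.003   0.0017 -1.    ] J [0.43 0.5  1.24 0.   1.4  1.01] F [-7.88  3.04  6.24] T [0.673 1.474 0.035] gap 0.0563
 turn about tool z: 0.001 (then dp in turned axes)
 dp total [-0.0013  0.0012  0.0029] rows>= 1 per5 [-0.0003  0.0002  0.0006] per10 [-0.0001  0.0001  0.0003]
```

View pics/s4.png

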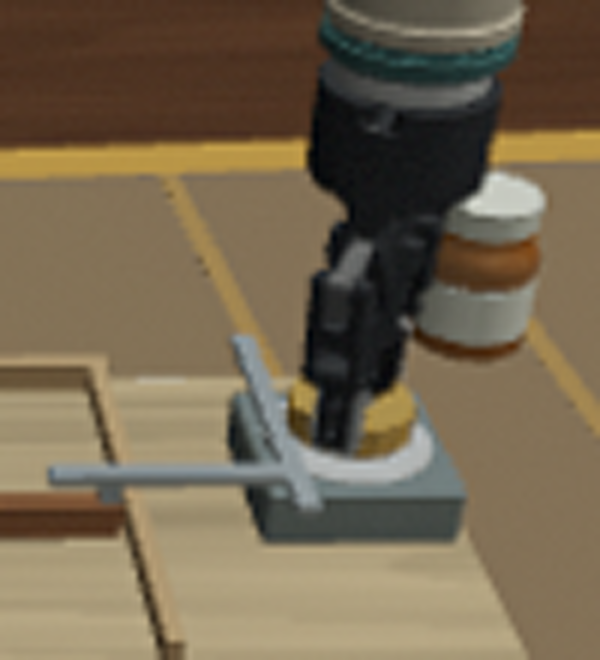

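>>> arm_command([
  {"dp":[0,-0.001,0],"delta_rot":[0,0,0]},
  {"dp":[0,-0.001,0.001],"delta_rot":[0,0,0]},
  {"dp":[0,0,0],"delta_rot":[0,0,0]},
  {"dp":[0,0,0],"delta_rot":[0,0,0]},
  {"dp":[0,0,0],"delta_rot":[0,0,0]},
], claw=64)

```text
t: 6.3
ee_pos: [0.5674, 0.299, 0.0471]
tcp_rot: [-2.77, -1.48, -0.001]
ft_force: [-5.3, -0.9, 9.2]
finger_gap: 0.0548
```

Run:
```python
from plan import *
plan((.568,.297,.044),yaw=-.59)
```

```text
t 6.3 pos [0.5674 0.299  0.0471] yawy -0.5895 zax [-1.0e-04  1.1e-03 -1.0e+00] J [0.43 0.5  1.24 0.   1.4  1.02] F [-5.28 -0.9   9.15] T [0.102 1.274 0.114] gap 0.0548
 turn about tool z: 0.001 (then dp in turned axes)
 dp total [-0.0013  0.0017  0.0031] rows>= 1 per5 [-0.0003  0.0003  0.0006] per10 [-0.0001  0.0002  0.0003]
```

>>> arm_command([
  {"dp":[0,-0.001,0],"delta_rot":[0,0,0]},
  {"dp":[0,0,-0.001],"delta_rot":[0,0,0]},
  {"dp":[0,0,0],"delta_rot":[0,0,0]},
  {"dp":[0,0,0],"delta_rot":[0,0,0]},
  {"dp":[0,0,0],"delta_rot":[0,0,0]},
], claw=40)

```text
t: 6.8
ee_pos: [0.5673, 0.2991, 0.0476]
tcp_rot: [2.771, 1.48, 0.002]
ft_force: [-0.8, -1.8, 6.7]
finger_gap: 0.0535
```

>>> arm_command([
  {"dp":[0,0,0],"delta_rot":[0,0,-0.05]},
  {"dp":[0,0,0],"delta_rot":[0,0,-0.05]},
  {"dp":[0,0,0],"delta_rot":[0,0,-0.05]},
  {"dp":[0,0,0],"delta_rot":[0,0,0]},
  {"dp":[0,0,0],"delta_rot":[0,0,0]},
])

```text
t: 7.3
ee_pos: [0.567, 0.2992, 0.0476]
tcp_rot: [-2.652, -1.684, -0.002]
ft_force: [-2.2, -1.0, 8.2]
finger_gap: 0.0538
```

Run:
```python
from plan import *
plan((.568,.297,.044),yaw=-.59)
shot("scene","s5.png",(300,120,400,230),6)
```

```text
t 7.3 pos [0.567  0.2992 0.0476] yawy -0.4396 zax [ 8.e-04  6.e-04 -1.e+00] J [0.43 0.5  1.24 0.   1.4  0.87] F [-2.15 -0.95  8.19] T [-0.069  0.793  0.335] gap 0.0538
 turn about tool z: 0.150 (then dp in turned axes)
 dp total [-0.0013  0.0021  0.0036] rows>= 1 per5 [-0.0003  0.0004  0.0007] per10 [-0.0001  0.0002  0.0004]
```

View pics/s5.png

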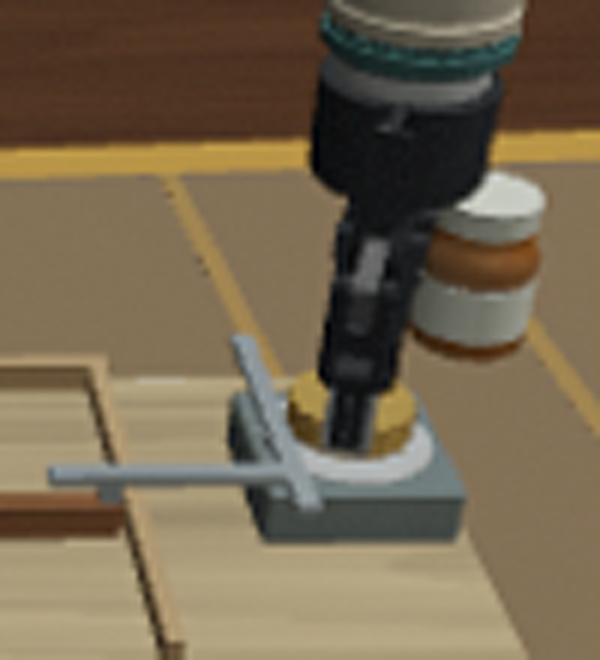

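>>> arm_command([
  {"dp":[0,0,0],"delta_rot":[0,0,-0.06]},
  {"dp":[0,0,0],"delta_rot":[0,0,-0.06]},
  {"dp":[0,0,0],"delta_rot":[0,0,-0.06]},
  {"dp":[0,0,0],"delta_rot":[0,0,-0.06]},
  {"dp":[0,0,0],"delta_rot":[0,0,-0.06]},
])

```text
t: 7.85
ee_pos: [0.5663, 0.2994, 0.0474]
tcp_rot: [-2.368, -2.062, 0.0]
ft_force: [-4.9, -0.2, 9.9]
finger_gap: 0.0541
```

>>> arm_command([
  {"dp":[0,0,0],"delta_rot":[0,0,-0.06]},
  {"dp":[0,0,0],"delta_rot":[0,0,-0.06]},
  {"dp":[0,0,0],"delta_rot":[0,0,-0.06]},
  {"dp":[0,0,0],"delta_rot":[0,0,-0.06]},
  {"dp":[0,0,0],"delta_rot":[0,0,-0.06]},
])

```text
t: 8.35
ee_pos: [0.5657, 0.2994, 0.0476]
tcp_rot: [-2.033, -2.393, 0.002]
ft_force: [-9.2, -1.6, 11.2]
finger_gap: 0.0534
```

>>> arm_command([
  {"dp":[0,0,0],"delta_rot":[0,0,-0.06]},
  {"dp":[0,0,0],"delta_rot":[0,0,-0.06]},
  {"dp":[0,0,0],"delta_rot":[0,0,-0.06]},
  {"dp":[0,0,0],"delta_rot":[0,0,-0.06]},
  {"dp":[0,0,0],"delta_rot":[0,0,-0.06]},
])

```text
t: 8.85
ee_pos: [0.565, 0.2991, 0.0475]
tcp_rot: [-1.652, -2.669, 0.004]
ft_force: [-12.2, -2.8, 13.4]
finger_gap: 0.0537
```

Run:
```python
from plan import *
plan((.568,.297,.044),yaw=-.59)
```

```text
t 8.85 pos [0.565  0.2991 0.0475] yawy 0.4624 zax [-4.3e-03 -7.0e-04 -1.0e+00] J [ 0.43  0.5   1.24  0.    1.4  -0.03] F [-12.19  -2.8   13.37] T [-0.691  2.479 -0.348] gap 0.0537
 turn about tool z: 1.052 (then dp in turned axes)
 dp total [-0.0001  0.0037  0.0035] rows>= 1 per5 [-0.      0.0007  0.0007] per10 [-0.      0.0004  0.0003]
```

>>> arm_command([
  {"dp":[0,0,0],"delta_rot":[0,0,0]},
  {"dp":[0,0,0],"delta_rot":[0,0,0]},
  {"dp":[0,0,0],"delta_rot":[0,0,0]},
  {"dp":[0,0,0],"delta_rot":[0,0,0]},
  {"dp":[0,0,0],"delta_rot":[0,0,0]},
], claw=100)

```text
t: 9.35
ee_pos: [0.5668, 0.2989, 0.0461]
tcp_rot: [1.657, 2.669, -0.0]
ft_force: [0.7, 0.3, -0.0]
finger_gap: 0.0857
```

>>> arm_command([
  {"dp":[0,0,-0.02],"delta_rot":[0,0,0]},
  {"dp":[0,0,-0.02],"delta_rot":[0,0,0]},
  {"dp":[0,0,-0.02],"delta_rot":[0,0,0]},
  {"dp":[0,0,-0.02],"delta_rot":[0,0,0]},
  {"dp":[0,0,-0.02],"delta_rot":[0,0,0]},
])

```text
t: 9.85
ee_pos: [0.5668, 0.2989, 0.1471]
tcp_rot: [1.657, 2.669, -0.0]
ft_force: [-1.2, -0.0, 0.1]
finger_gap: 0.0855
```

Run:
```python
from plan import *
p=np.load("frame.npy"); p[0]-=.0015; p[1]+=.0003; np.save("frame.npy",p)
plan((.566,.2972,.13),(.566,.2972,.073),yaw=.46)
shot("scene","s6.png",(220,100,400,250),4.4); shot("top","t6.png",(120,130,290,260),4.6)
```

```text
t 9.85 pos [0.5668 0.2989 0.1471] yawy 0.4598 zax [ 1.e-04 -1.e-04 -1.e+00] J [ 0.43  0.42  1.15 -0.    1.58 -0.03] F [-1.19 -0.04  0.14] T [ 0.02  -0.056  0.005] gap 0.0855
 turn about tool z: -0.000 (then dp in turned axes)
 dp total [-0.0012 -0.0015  0.0171] rows>= 1 per5 [-0.0002 -0.0003  0.0034] per10 [-0.0001 -0.0001  0.0017]
 dp total [ 0.    -0.     0.057] rows>= 2 per5 [ 0.     -0.      0.0114] per10 [ 0.     -0.      0.0057]
```

View pics/s6.png

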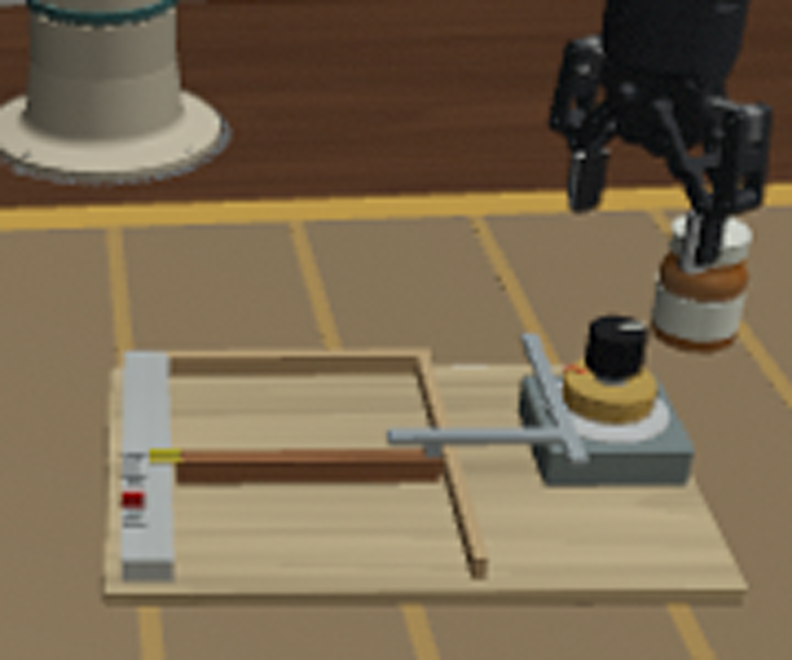

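View pics/t6.png

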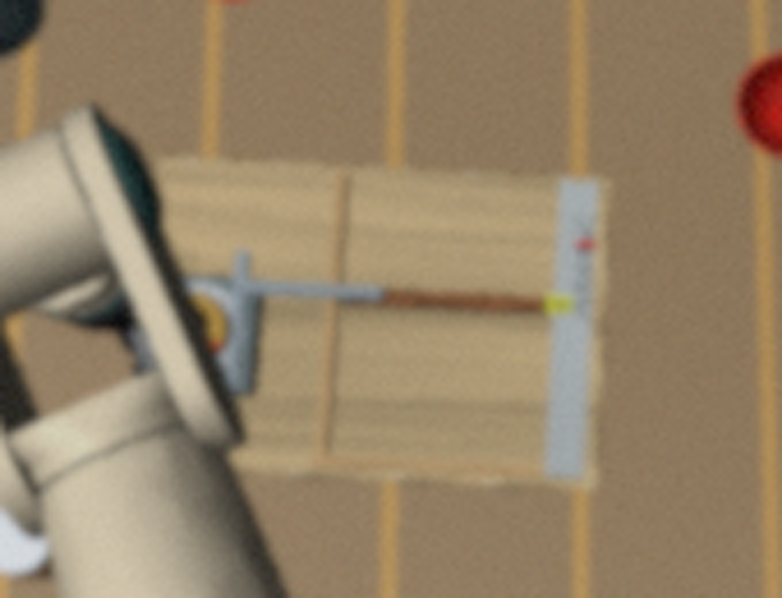

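>>> arm_command([
  {"dp":[-0.0012,-0.0015,0],"delta_rot":[0,0,0]},
  {"dp":[0,0,0],"delta_rot":[0,0,-0.13]},
  {"dp":[0,0,0],"delta_rot":[0,0,-0.13]},
  {"dp":[0,0,0],"delta_rot":[0,0,-0.13]},
  {"dp":[0,0,0],"delta_rot":[0,0,-0.13]},
], claw=65)

```text
t: 10.45
ee_pos: [0.5652, 0.2968, 0.1439]
tcp_rot: [-0.906, -3.006, 0.004]
ft_force: [-0.2, 0.2, 0.8]
finger_gap: 0.0555
```

>>> arm_command([
  {"dp":[0,0,0],"delta_rot":[0,0,-0.14]},
  {"dp":[0,0,0],"delta_rot":[0,0,-0.14]},
  {"dp":[0,0,0],"delta_rot":[0,0,-0.14]},
  {"dp":[0,0,0],"delta_rot":[0,0,-0.14]},
  {"dp":[0,0,0],"delta_rot":[0,0,-0.14]},
])

```text
t: 10.95
ee_pos: [0.5652, 0.2968, 0.1439]
tcp_rot: [0.18, -3.133, 0.002]
ft_force: [1.1, -0.6, -0.6]
finger_gap: 0.0558
```

>>> arm_command([
  {"dp":[0,0,0.014],"delta_rot":[0,0,0]},
  {"dp":[0,0,0.015],"delta_rot":[0,0,0]},
  {"dp":[0,0,0.015],"delta_rot":[0,0,0]},
  {"dp":[0,0,0.015],"delta_rot":[0,0,0]},
  {"dp":[0,0,0.014],"delta_rot":[0,0,0]},
])

```text
t: 11.45
ee_pos: [0.5654, 0.297, 0.071]
tcp_rot: [0.17, -3.135, 0.001]
ft_force: [-0.5, 0.2, 0.1]
finger_gap: 0.0558
```

>>> arm_command([
  {"dp":[0,0,0],"delta_rot":[0,0,0]},
  {"dp":[0,0,0],"delta_rot":[0,0,0]},
  {"dp":[0,0,0],"delta_rot":[0,0,0]},
  {"dp":[0,0,0],"delta_rot":[0,0,0]},
  {"dp":[0,0,0],"delta_rot":[0,0,0]},
], claw=41)

```text
t: 11.95
ee_pos: [0.5663, 0.2974, 0.074]
tcp_rot: [-0.171, 3.136, 0.001]
ft_force: [0.5, 0.5, 0.6]
finger_gap: 0.0354
```

Run:
```python
from plan import *
plan((.566,.2972,.073))
```

```text
t 11.95 pos [0.5663 0.2974 0.074 ] yawy 1.68 zax [ 1.2e-03  4.0e-04 -1.0e+00] J [ 0.43  0.47  1.23 -0.    1.45 -1.25] F [0.47 0.53 0.64] T [-0.003  0.044  0.028] gap 0.0354
 dp total [ 0.0003 -0.0002  0.001 ] rows>= 1 per5 [ 0.0001 -0.      0.0002] per10 [ 0.     -0.      0.0001]
```

>>> arm_command([
  {"dp":[0,0,0],"delta_rot":[0,0,0]},
  {"dp":[0,0,0],"delta_rot":[0,0,0]},
  {"dp":[0,0,0],"delta_rot":[0,0,0]},
  {"dp":[0,0,0],"delta_rot":[0,0,0]},
  {"dp":[0,0,0],"delta_rot":[0,0,0.1]},
], claw=15)

```text
t: 12.45
ee_pos: [0.5663, 0.297, 0.0744]
tcp_rot: [-0.012, 3.14, -0.0]
ft_force: [-2.0, -2.4, 6.2]
finger_gap: 0.0326
```

>>> arm_command([
  {"dp":[0,0,0],"delta_rot":[0,0,0.1]},
  {"dp":[0,0,0],"delta_rot":[0,0,0.1]},
  {"dp":[0,0,0],"delta_rot":[0,0,0.1]},
  {"dp":[0,0,0],"delta_rot":[0,0,0.1]},
  {"dp":[0,0,0],"delta_rot":[0,0,0.1]},
])

```text
t: 12.95
ee_pos: [0.5663, 0.2968, 0.0744]
tcp_rot: [0.769, 3.045, -0.001]
ft_force: [-2.5, -3.6, 6.3]
finger_gap: 0.0324
```

>>> arm_command([
  {"dp":[0,0,0],"delta_rot":[0,0,0.1]},
  {"dp":[0,0,0],"delta_rot":[0,0,0.1]},
  {"dp":[0,0,0],"delta_rot":[0,0,0.1]},
  {"dp":[0,0,0],"delta_rot":[0,0,0.1]},
  {"dp":[0,0,0],"delta_rot":[0,0,0.1]},
])

```text
t: 13.45
ee_pos: [0.5662, 0.2968, 0.0744]
tcp_rot: [1.499, 2.76, -0.0]
ft_force: [-3.1, -4.2, 5.9]
finger_gap: 0.0325
```

>>> arm_command([
  {"dp":[0,0,0],"delta_rot":[0,0,0.1]},
  {"dp":[0,0,0],"delta_rot":[0,0,0.1]},
  {"dp":[0,0,0],"delta_rot":[0,0,0.1]},
  {"dp":[0,0,0],"delta_rot":[0,0,0.1]},
  {"dp":[0,0,0],"delta_rot":[0,0,0.1]},
])

```text
t: 13.95
ee_pos: [0.5661, 0.2967, 0.0743]
tcp_rot: [2.135, 2.303, -0.001]
ft_force: [-3.1, -3.5, 7.3]
finger_gap: 0.0321
```

Run:
```python
from plan import *
import mk
rep()
for n in("top","scene"):
    shot(n,"x7_%s.png"%n); mk.cents(ld(n))
save(ld("scene")["frame"][:,:,::-1],"s7.png",(235,160,395,245),5)
```

```text
t 13.95 pos [0.5661 0.2967 0.0743] yawy 0.0758 zax [ 3.e-04 -9.e-04 -1.e+00] J [ 0.43  0.47  1.23 -0.    1.45  0.35] F [-3.1  -3.48  7.3 ] T [-0.721  0.706  0.167] gap 0.0321
marker [246.9  182.75] [  91.7 -106.9   33. ] n 4
pointer [240.71 189.82] [ 63.7 -86.2  36. ] n 10
marker [249.58 212.61] [  85.8 -106.3   33. ] n 13
pointer [256.91 207.86] [ 68.3 -87.1  36. ] n 16
```

View pics/s7.png

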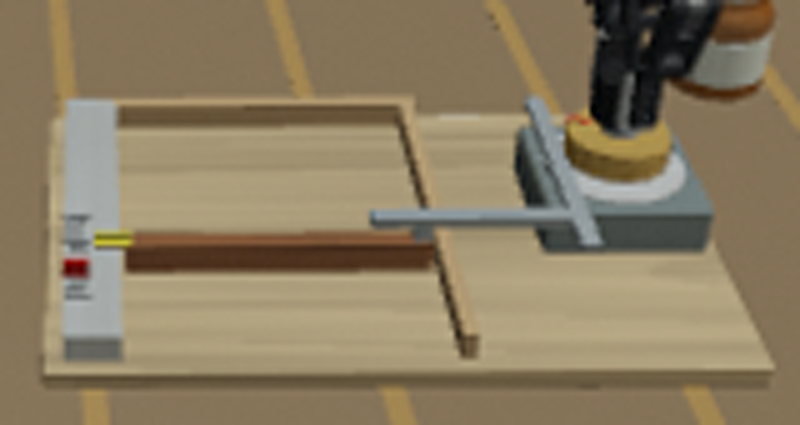

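Run:
```python
from h import *
from fit import W
p=np.load("frame.npy")
s=ld("scene");t=ld("top")
a=s["frame"][192:232,240:275,::-1];b=t["frame"][170:205,230:258,::-1]
A=cv2.resize(np.ascontiguousarray(a),None,fx=11,fy=11,interpolation=cv2.INTER_NEAREST)
B=cv2.resize(np.ascontiguousarray(b),None,fx=12,fy=12,interpolation=cv2.INTER_NEAREST)
H=max(A.shape[0],B.shape[0]); 
o=np.zeros((H,A.shape[1]+B.shape[1]+4,3),np.uint8); o[:A.shape[0],:A.shape[1]]=A; o[:B.shape[0],-B.shape[1]:]=B
cv2.imwrite("pics/z7.png",o)
for n,c in(("scene",s),("top",t)):
  for x in(65,85):
    for z in(28,33,38): print(n,x,z,w2px(c,W(p,(x,-87 if x==65 else -106,z))).round(2), end=' ')
  print()
# near wall inner edges / rail ends per view
for n,c in(("scene",s),("top",t)):
  print(n,[w2px(c,W(p,l)).round(1) for l in((-90,-85,28),(-90,85,28),(-90,0,28))])
save(t["frame"][:,:,::-1],"tw.png",(185,200,255,245),11)
```

```text
scene 65 28 [256.96 209.64] scene 65 33 [256.96 208.09] scene 65 38 [256.96 206.54] scene 85 28 [249.71 213.99] scene 85 33 [249.69 212.43] scene 85 38 [249.67 210.86] 
top 65 28 [240.98 189.87] top 65 33 [240.96 189.62] top 65 38 [240.95 189.37] top 85 28 [246.55 184.81] top 85 33 [246.55 184.54] top 85 38 [246.55 184.27] 
scene [array([257.7, 180.2]), array([314.3, 180.2]), array([285.9, 180.2])]
top [array([237.6, 232.6]), array([189.8, 229.7]), array([213.7, 231.1])]
```

View pics/z7.png

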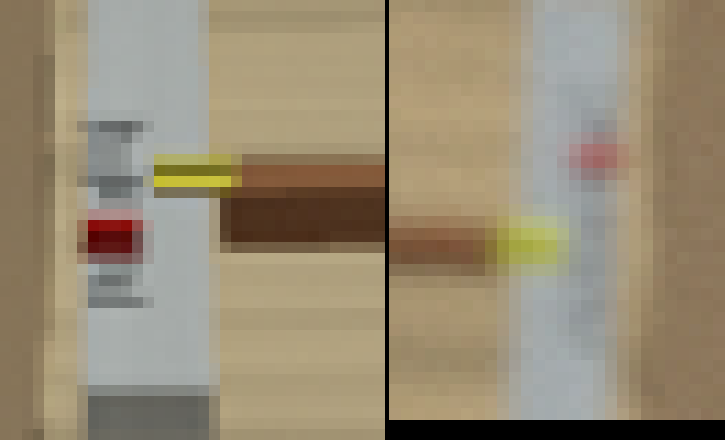

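View pics/tw.png

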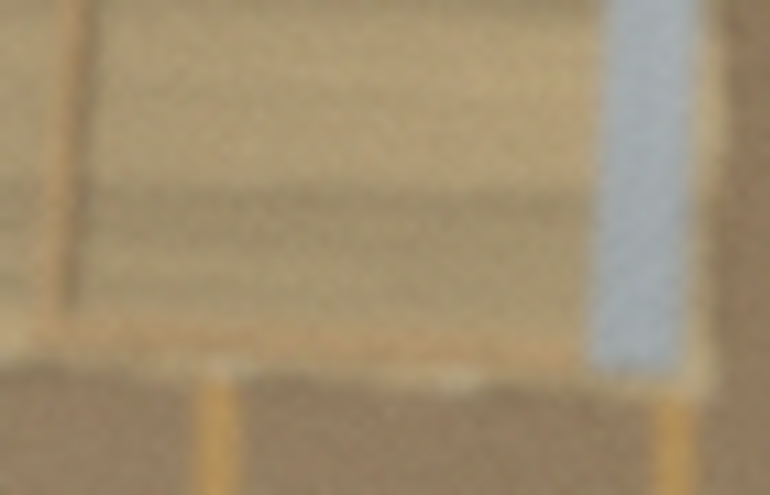

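>>> arm_command([
  {"dp":[0,0,0],"delta_rot":[0,0,0.1]},
  {"dp":[0,0,0],"delta_rot":[0,0,0.1]},
  {"dp":[0,0,0],"delta_rot":[0,0,0.1]},
  {"dp":[0,0,0],"delta_rot":[0,0,0.1]},
  {"dp":[0,0,0],"delta_rot":[0,0,0.1]},
])

```text
t: 14.55
ee_pos: [0.5659, 0.2968, 0.0743]
tcp_rot: [2.639, 1.704, -0.001]
ft_force: [-4.1, -4.8, 7.4]
finger_gap: 0.0325
```

>>> arm_command([
  {"dp":[0,0,0],"delta_rot":[0,0,0.1]},
  {"dp":[0,0,0],"delta_rot":[0,0,0.1]},
  {"dp":[0,0,0],"delta_rot":[0,0,0.1]},
  {"dp":[0,0,0],"delta_rot":[0,0,0.1]},
  {"dp":[0,0,0],"delta_rot":[0,0,0.1]},
])

```text
t: 15.05
ee_pos: [0.5658, 0.2969, 0.0744]
tcp_rot: [2.978, 0.998, -0.001]
ft_force: [-4.2, -5.0, 7.6]
finger_gap: 0.0321
```

>>> arm_command([
  {"dp":[0,0,0],"delta_rot":[0,0,0.1]},
  {"dp":[0,0,0],"delta_rot":[0,0,0.1]},
  {"dp":[0,0,0],"delta_rot":[0,0,0.1]},
  {"dp":[0,0,0],"delta_rot":[0,0,0.1]},
  {"dp":[0,0,0],"delta_rot":[0,0,0.1]},
])

```text
t: 15.55
ee_pos: [0.5658, 0.297, 0.0743]
tcp_rot: [3.133, 0.23, -0.001]
ft_force: [-4.5, -3.6, 7.3]
finger_gap: 0.0322
```

```bash
cat > zz.py <<'E'
import sys
from plan import *
import mk
rep(); k=sys.argv[1]
for n in("top","scene"):
    shot(n,"x%s_%s.png"%(k,n)); mk.cents(ld(n))
s=ld("scene");t=ld("top")
a=s["frame"][192:232,240:275,::-1];b=t["frame"][170:205,230:258,::-1]
A=cv2.resize(np.ascontiguousarray(a),None,fx=11,fy=11,interpolation=cv2.INTER_NEAREST)
B=cv2.resize(np.ascontiguousarray(b),None,fx=12,fy=12,interpolation=cv2.INTER_NEAREST)
H=max(A.shape[0],B.shape[0]); 
o=np.zeros((H,A.shape[1]+B.shape[1]+4,3),np.uint8); o[:A.shape[0],:A.shape[1]]=A; o[:B.shape[0],-B.shape[1]:]=B
cv2.imwrite("pics/z%s.png"%k,o)
E
python3 zz.py 8
python3 - <<'E'
from h import *
s=ld("scene"); print(s["frame"][203:219,249].tolist()); print(s["frame"][203:219,256].tolist())
t=ld("top"); print(t["frame"][178:190,247].tolist()); print(t["frame"][178:192,241].tolist())
E
```

```text
t 15.55 pos [0.5658 0.297  0.0743] yawy -1.424 zax [-3.e-04 -5.e-04 -1.e+00] J [ 0.43  0.47  1.23 -0.    1.45  1.85] F [-4.51 -3.63  7.3 ] T [-0.558  0.791  0.17 ] gap 0.0322
marker [246.86 182.55] [  92.4 -106.7   33. ] n 5
pointer [240.98 184.7 ] [ 82.5 -86.   36. ] n 10
marker [249.59 212.61] [  85.8 -106.2   33. ] n 13
pointer [257.2  211.71] [ 85.9 -86.4  36. ] n 18
[[104, 108, 107], [137, 142, 140], [137, 141, 140], [137, 141, 140], [135, 140, 139], [97, 101, 101], [105, 110, 110], [144, 145, 143], [173, 142, 140], [139, 18, 16], [88, 12, 10], [95, 25, 23], [120, 89, 87], [135, 143, 143], [107, 112, 111], [136, 141, 139]]
[[168, 173, 171], [167, 172, 170], [168, 173, 171], [167, 173, 171], [167, 173, 171], [167, 172, 172], [171, 175, 168], [179, 178, 109], [143, 137, 39], [200, 193, 59], [137, 127, 70], [157, 160, 151], [167, 173, 172], [167, 172, 171], [166, 171, 169], [166, 172, 170]]
[[154, 159, 160], [149, 152, 152], [143, 143, 144], [154, 134, 134], [163, 110, 108], [157, 103, 99], [142, 118, 118], [143, 139, 138], [150, 153, 150], [149, 152, 152], [144, 147, 146], [144, 145, 145]]
[[170, 165, 150], [171, 167, 154], [171, 165, 154], [170, 166, 153], [173, 171, 142], [177, 178, 116], [164, 168, 79], [163, 166, 69], [167, 167, 94], [164, 165, 129], [166, 168, 156], [166, 166, 160], [167, 169, 164], [166, 166, 162]]
```

View pics/z8.png

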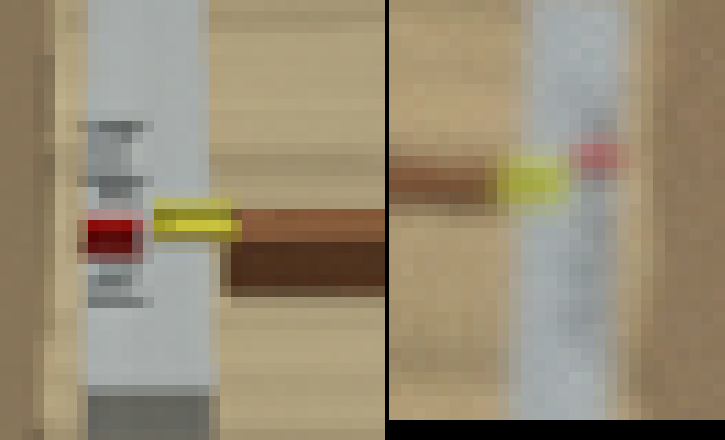

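Run:
```python
from h import *
from fit import W
p=np.load("frame.npy")
s=ld("scene");t=ld("top")
print("railfront",[(i+220,s["frame"][220+i,252].tolist()) for i in range(18)])
print("railback",[(i+174,s["frame"][174+i,252].tolist()) for i in range(12)])
print("nearwall",[(i+174,s["frame"][174+i,285].tolist()) for i in range(16)])
print("fence",[(i+206,s["frame"][206+i,290].tolist()) for i in range(16)])
print("top nearwall",[(i+222,t["frame"][222+i,213].tolist()) for i in range(18)])
print("top railback",[(i+222,t["frame"][222+i,242].tolist()) for i in range(18)])
for n,c in(("scene",s),("top",t)):
    print(n,[(x,z,w2px(c,W(p,(x,-100,z)))[1].round(2)) for x in(-90,60,100,110,120,130) for z in(0,12,28)])
```

```text
railfront [(220, [170, 175, 173]), (221, [167, 172, 170]), (222, [166, 171, 169]), (223, [167, 172, 170]), (224, [167, 172, 170]), (225, [168, 172, 171]), (226, [165, 170, 168]), (227, [131, 134, 129]), (228, [98, 98, 90]), (229, [101, 101, 94]), (230, [100, 101, 94]), (231, [105, 104, 95]), (232, [140, 130, 106]), (233, [173, 158, 123]), (234, [170, 156, 121]), (235, [94, 80, 55]), (236, [100, 86, 62]), (237, [116, 99, 66])]
railback [(174, [134, 115, 88]), (175, [134, 116, 89]), (176, [134, 116, 88]), (177, [133, 115, 87]), (178, [133, 113, 85]), (179, [140, 129, 111]), (180, [168, 175, 174]), (181, [165, 171, 169]), (182, [165, 170, 168]), (183, [165, 170, 168]), (184, [164, 170, 167]), (185, [166, 171, 169])]
nearwall [(174, [133, 114, 87]), (175, [134, 115, 87]), (176, [134, 116, 89]), (177, [133, 115, 87]), (178, [135, 117, 89]), (179, [154, 134, 102]), (180, [176, 153, 114]), (181, [102, 82, 55]), (182, [105, 85, 58]), (183, [102, 83, 57]), (184, [101, 82, 55]), (185, [137, 120, 87]), (186, [174, 159, 125]), (187, [166, 152, 118]), (188, [169, 153, 119]), (189, [167, 153, 118]
[... 1661 characters left out ...]
, 12, np.float64(227.02)), (120, 28, np.float64(222.0)), (130, 0, np.float64(233.15)), (130, 12, np.float64(229.42)), (130, 28, np.float64(224.38))]
top [(-90, 0, np.float64(233.35)), (-90, 12, np.float64(233.14)), (-90, 28, np.float64(232.86)), (60, 0, np.float64(192.78)), (60, 12, np.float64(192.21)), (60, 28, np.float64(191.44)), (100, 0, np.float64(182.23)), (100, 12, np.float64(181.57)), (100, 28, np.float64(180.68)), (110, 0, np.float64(179.61)), (110, 12, np.float64(178.93)), (110, 28, np.float64(178.01)), (120, 0, np.float64(177.0)), (120, 12, np.float64(176.3)), (120, 28, np.float64(175.34)), (130, 0, np.float64(174.39)), (130, 12, np.float64(173.67)), (130, 28, np.float64(172.69))]
```

>>> arm_command([
  {"dp":[0,0,0],"delta_rot":[0,0,0.12]},
  {"dp":[0,0,0],"delta_rot":[0,0,0.12]},
  {"dp":[0,0,0],"delta_rot":[0,0,0.12]},
  {"dp":[0,0,0],"delta_rot":[0,0,0.12]},
  {"dp":[0,0,0],"delta_rot":[0,0,0.12]},
])

```text
t: 16.15
ee_pos: [0.5658, 0.2971, 0.0743]
tcp_rot: [3.061, -0.707, -0.0]
ft_force: [-3.5, -2.7, 7.1]
finger_gap: 0.0321
```

```bash
python3 zz.py 9
python3 - <<'E'
from h import *
s=ld("scene"); print(s["frame"][208:220,249].tolist()); 
for c in (255,256,258): print(s["frame"][208:220,c].tolist())
print("fence",s["frame"][208:222,290].tolist())
t=ld("top"); print(t["frame"][178:188,247].tolist()); print(t["frame"][178:190,241].tolist())
E
```

```text
t 16.15 pos [0.5658 0.2971 0.0743] yawy -2.0247 zax [-1.e-04 -3.e-04 -1.e+00] J [ 0.43  0.47  1.23 -0.    1.45  2.45] F [-3.51 -2.66  7.13] T [-0.466  0.724  0.172] gap 0.0321
marker [246.96 182.7 ] [  91.9 -107.1   33. ] n 4
pointer [241.3  182.69] [ 90.  -86.6  36. ] n 9
marker [249.6 212.6] [  85.8 -106.2   33. ] n 13
pointer [256.91 213.31] [ 93.1 -87.1  36. ] n 20
[[97, 101, 101], [106, 111, 110], [144, 144, 143], [173, 142, 140], [138, 15, 14], [88, 11, 8], [95, 26, 23], [120, 88, 87], [135, 143, 143], [106, 110, 110], [136, 141, 139], [116, 120, 119]]
[[166, 171, 169], [166, 171, 169], [165, 171, 171], [171, 175, 165], [187, 183, 77], [142, 137, 40], [198, 191, 56], [120, 112, 87], [168, 175, 177], [166, 172, 170], [166, 170, 168], [166, 171, 169]]
[[168, 173, 171], [167, 172, 170], [166, 172, 173], [172, 176, 166], [187, 183, 80], [137, 131, 40], [198, 191, 57], [120, 111, 88], [169, 175, 177], [167, 172, 171], [166, 171, 169], [166, 171, 169]]
[[167, 169, 164], [168, 170, 165], [167, 170, 166], [174, 175, 161], [186, 180, 76], [116, 111, 35], [200, 193, 59], [122, 112, 87], [173, 177, 176], [171, 174, 171], [171, 175, 170], [171, 174, 169]]
fence [[164, 150, 116], [169, 155, 121], [172, 158, 124], [167, 152, 119], [145, 116, 83], [126, 84, 54], [130, 89, 57], [78, 49, 30], [75, 49, 29], [80, 52, 33], [77, 48, 28], [81, 53, 31], [124, 103, 75], [176, 161, 126]]
[[156, 162, 162], [149, 154, 154], [144, 147, 146], [152, 134, 134], [165, 112, 109], [157, 102, 98], [148, 124, 123], [145, 144, 142], [150, 154, 152], [149, 153, 151]]
[[172, 166, 151], [171, 166, 149], [176, 175, 142], [177, 178, 114], [171, 175, 82], [175, 178, 71], [176, 178, 103], [169, 171, 134], [170, 170, 154], [168, 167, 159], [168, 165, 161], [168, 170, 165]]
```

View pics/z9.png

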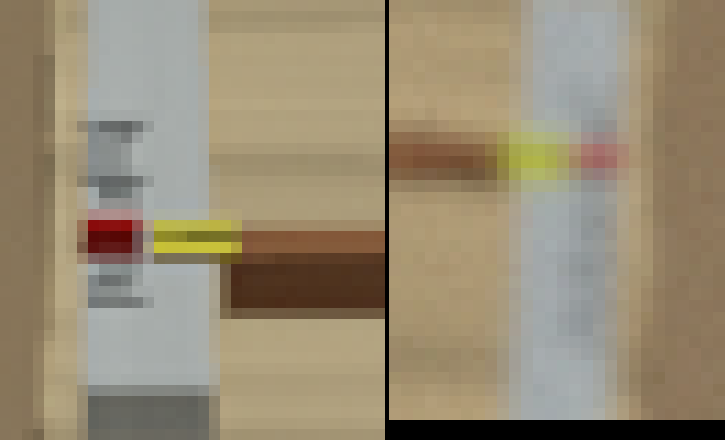

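>>> arm_command([
  {"dp":[0,0,0],"delta_rot":[0,0,0.03]},
  {"dp":[0,0,0],"delta_rot":[0,0,0]},
  {"dp":[0,0,0],"delta_rot":[0,0,0]},
  {"dp":[0,0,0],"delta_rot":[0,0,0]},
  {"dp":[0,0,0],"delta_rot":[0,0,0]},
])

```text
t: 16.75
ee_pos: [0.5658, 0.2972, 0.0744]
tcp_rot: [3.052, -0.746, -0.0]
ft_force: [-4.5, -3.0, 6.9]
finger_gap: 0.0321
```

>>> arm_command([
  {"dp":[0,0,0],"delta_rot":[0,0,0]},
  {"dp":[0,0,0],"delta_rot":[0,0,0]},
  {"dp":[0,0,0],"delta_rot":[0,0,0]},
  {"dp":[0,0,0],"delta_rot":[0,0,0]},
  {"dp":[0,0,0],"delta_rot":[0,0,0]},
], claw=100)

```text
t: 17.25
ee_pos: [0.5659, 0.2973, 0.0731]
tcp_rot: [3.052, -0.745, -0.0]
ft_force: [0.5, 0.5, 0.6]
finger_gap: 0.0854
```

>>> arm_command([
  {"dp":[0,0,-0.015],"delta_rot":[0,0,0]},
  {"dp":[0,0,-0.015],"delta_rot":[0,0,0]},
  {"dp":[0,0,-0.02],"delta_rot":[0,0,0]},
  {"dp":[0,0,-0.02],"delta_rot":[0,0,0]},
  {"dp":[0,0,0],"delta_rot":[0,0,0]},
])

```text
t: 17.75
ee_pos: [0.5677, 0.2981, 0.1489]
tcp_rot: [-3.047, 0.744, -0.011]
ft_force: [0.9, -0.6, 0.1]
finger_gap: 0.0854
```

>>> arm_command([
  {"dp":[0,0,0],"delta_rot":[0,0,-0.138]},
  {"dp":[0,0,0],"delta_rot":[0,0,-0.138]},
  {"dp":[0,0,0],"delta_rot":[0,0,-0.138]},
  {"dp":[0,0,0],"delta_rot":[0,0,-0.138]},
  {"dp":[0,0,0],"delta_rot":[0,0,-0.138]},
])

```text
t: 18.25
ee_pos: [0.5658, 0.2972, 0.143]
tcp_rot: [3.123, 0.339, -0.0]
ft_force: [-0.3, 0.5, -1.1]
finger_gap: 0.0855
```

>>> arm_command([
  {"dp":[0,0,0],"delta_rot":[0,0,-0.138]},
  {"dp":[0,0,0],"delta_rot":[0,0,-0.138]},
  {"dp":[0,0,0],"delta_rot":[0,0,-0.138]},
  {"dp":[0,0,0],"delta_rot":[0,0,-0.138]},
  {"dp":[0,0,0],"delta_rot":[0,0,-0.138]},
])

```text
t: 18.75
ee_pos: [0.5658, 0.2972, 0.143]
tcp_rot: [2.824, 1.376, -0.0]
ft_force: [0.3, -0.2, 0.2]
finger_gap: 0.0852
```

>>> arm_command([
  {"dp":[0,0,0],"delta_rot":[0,0,-0.138]},
  {"dp":[0,0,0],"delta_rot":[0,0,-0.138]},
  {"dp":[0,0,0],"delta_rot":[0,0,-0.138]},
  {"dp":[0,0,0],"delta_rot":[0,0,-0.138]},
  {"dp":[0,0,0],"delta_rot":[0,0,-0.138]},
])

```text
t: 19.25
ee_pos: [0.5658, 0.2972, 0.143]
tcp_rot: [2.193, 2.25, -0.001]
ft_force: [-0.4, 0.5, 1.2]
finger_gap: 0.0855
```

>>> arm_command([
  {"dp":[0,0,0],"delta_rot":[0,0,-0.138]},
  {"dp":[0,0,0],"delta_rot":[0,0,-0.138]},
  {"dp":[0,0,0],"delta_rot":[0,0,-0.138]},
  {"dp":[0,0,0],"delta_rot":[0,0,-0.03]},
  {"dp":[0,0,0],"delta_rot":[0,0,0]},
])

```text
t: 19.75
ee_pos: [0.5659, 0.2972, 0.1431]
tcp_rot: [1.654, 2.671, -0.0]
ft_force: [0.1, 0.3, -0.9]
finger_gap: 0.0855
```

```bash
python3 zz.py 10
python3 - <<'E'
from plan import *
s=ld("scene"); print(s["frame"][208:220,249].tolist()); 
for c in (255,258): print(s["frame"][208:220,c].tolist())
print("fence",s["frame"][208:222,290].tolist())
t=ld("top"); print(t["frame"][178:188,247].tolist()); print(t["frame"][178:190,241].tolist())
plan((.566,.2972,.13),(.566,.2972,.044),yaw=.46)
E
```

```text
t 19.75 pos [0.5659 0.2972 0.1431] yawy 0.4618 zax [-1.e-04 -2.e-04 -1.e+00] J [ 0.43  0.41  1.16 -0.    1.57 -0.04] F [ 0.05  0.32 -0.89] T [-0.054 -0.004 -0.012] gap 0.0855
marker [246.97 182.72] [  91.8 -107.1   33. ] n 5
pointer [241.24 182.61] [ 90.3 -86.4  36. ] n 9
marker [249.6 212.6] [  85.8 -106.2   33. ] n 13
pointer [257.06 213.33] [ 93.2 -86.7  36. ] n 22
[[98, 102, 101], [106, 111, 110], [144, 144, 143], [174, 143, 140], [139, 16, 14], [89, 13, 12], [95, 25, 22], [121, 89, 88], [136, 144, 143], [107, 112, 111], [136, 141, 139], [117, 121, 120]]
[[166, 171, 170], [166, 172, 170], [166, 171, 171], [173, 177, 166], [186, 182, 76], [116, 111, 33], [200, 193, 57], [120, 112, 87], [168, 174, 176], [168, 173, 171], [166, 172, 170], [166, 171, 169]]
[[167, 170, 165], [168, 171, 166], [168, 171, 168], [175, 176, 162], [186, 181, 76], [115, 110, 33], [200, 193, 59], [122, 113, 87], [173, 177, 176], [171, 175, 171], [172, 175, 170], [172, 175, 171]]
fence [[165, 150, 116], [169, 155, 122], [172, 158, 124], [168, 152, 119], [144, 114, 82], [126, 85, 55], [131, 90, 59], [81, 53, 32]
[... 193 characters left out ...]
[146, 121, 120], [147, 143, 142], [148, 152, 151], [145, 149, 146]]
[[171, 165, 150], [173, 167, 150], [179, 175, 142], [180, 181, 113], [171, 173, 77], [174, 176, 76], [170, 173, 101], [164, 164, 133], [167, 165, 151], [168, 168, 159], [168, 169, 164], [166, 166, 161]]
t 19.85 pos [0.5659 0.2972 0.1432] yawy 0.4614 zax [-1.e-04 -1.e-04 -1.e+00] J [ 0.43  0.41  1.16 -0.    1.57 -0.04] F [ 0.49 -0.11  0.32] T [-0.006 -0.029  0.001] gap 0.0851
 turn about tool z: 0.001 (then dp in turned axes)
 dp total [-0.0001  0.0001  0.0132] rows>= 1 per5 [-0.      0.      0.0026] per10 [-0.      0.      0.0013]
 dp total [0.    0.    0.086] rows>= 2 per5 [0.     0.     0.0172] per10 [0.     0.     0.0086]
```

View pics/x10_scene.png

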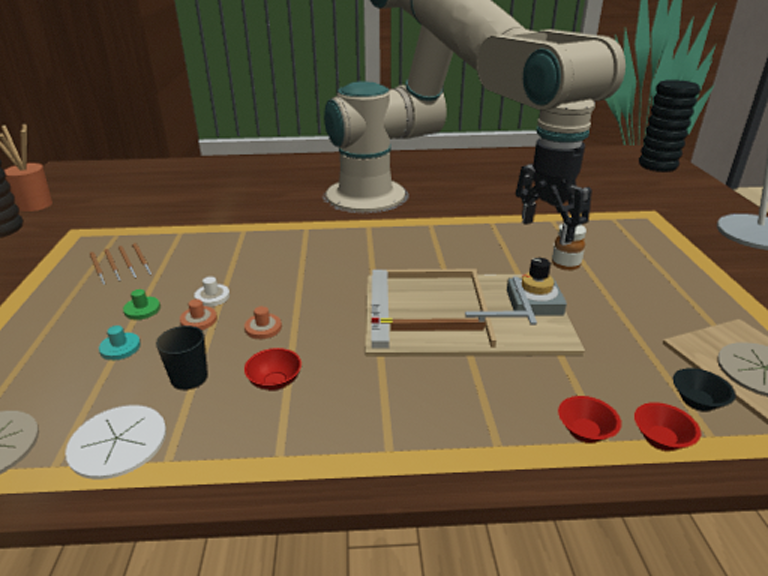

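>>> arm_command([
  {"dp":[0,0,0.02],"delta_rot":[0,0,0]},
  {"dp":[0,0,0.02],"delta_rot":[0,0,0]},
  {"dp":[0,0,0.02],"delta_rot":[0,0,0]},
  {"dp":[0,0,0.02],"delta_rot":[0,0,0]},
  {"dp":[0,0,0.018],"delta_rot":[0,0,0]},
])

```text
t: 20.35
ee_pos: [0.5657, 0.2971, 0.0442]
tcp_rot: [-1.654, -2.671, 0.001]
ft_force: [-0.9, -0.2, 0.0]
finger_gap: 0.0857
```

>>> arm_command([
  {"dp":[0,0,0],"delta_rot":[0,0,0]},
  {"dp":[0,0,0],"delta_rot":[0,0,0]},
  {"dp":[0,0,0],"delta_rot":[0,0,0]},
  {"dp":[0,0,0],"delta_rot":[0,0,0]},
  {"dp":[0,0,0],"delta_rot":[0,0,0]},
], claw=67)

```text
t: 20.85
ee_pos: [0.5664, 0.2974, 0.0463]
tcp_rot: [1.651, 2.672, 0.002]
ft_force: [-0.3, 0.2, -0.4]
finger_gap: 0.0573
```

>>> arm_command([
  {"dp":[0,0,0],"delta_rot":[0,0,0]},
  {"dp":[0,0,0],"delta_rot":[0,0,0]},
  {"dp":[0,0,0],"delta_rot":[0,0,0]},
  {"dp":[0,0,0],"delta_rot":[0,0,0]},
  {"dp":[0,0,0],"delta_rot":[0,0,0]},
], claw=35)

```text
t: 21.35
ee_pos: [0.5659, 0.2972, 0.0468]
tcp_rot: [1.651, 2.672, 0.0]
ft_force: [-4.1, -1.7, 7.1]
finger_gap: 0.0536
```

Run:
```python
from plan import *
plan((.566,.2972,.044),yaw=.46)
```

```text
t 21.35 pos [0.5659 0.2972 0.0468] yawy 0.4639 zax [ 2.e-04 -1.e-04 -1.e+00] J [ 0.43  0.49  1.25 -0.    1.4  -0.04] F [-4.13 -1.71  7.12] T [-0.47   0.848  0.001] gap 0.0536
 turn about tool z: 0.004 (then dp in turned axes)
 dp total [-0.0001  0.0001  0.0028] rows>= 1 per5 [-0.      0.      0.0006] per10 [-0.      0.      0.0003]
```

Well centred, so I'll tighten clockwise.

>>> arm_command([
  {"dp":[0,0,0],"delta_rot":[0,0,0.06]},
  {"dp":[0,0,0],"delta_rot":[0,0,0.06]},
  {"dp":[0,0,0],"delta_rot":[0,0,0.06]},
  {"dp":[0,0,0],"delta_rot":[0,0,0.06]},
  {"dp":[0,0,0],"delta_rot":[0,0,0.06]},
])

```text
t: 21.85
ee_pos: [0.566, 0.2972, 0.0469]
tcp_rot: [2.034, 2.394, 0.0]
ft_force: [-4.3, -3.1, 6.3]
finger_gap: 0.0538
```

>>> arm_command([
  {"dp":[0,0,0],"delta_rot":[0,0,0.06]},
  {"dp":[0,0,0],"delta_rot":[0,0,0.06]},
  {"dp":[0,0,0],"delta_rot":[0,0,0.06]},
  {"dp":[0,0,0],"delta_rot":[0,0,0.06]},
  {"dp":[0,0,0],"delta_rot":[0,0,0.06]},
])

```text
t: 22.35
ee_pos: [0.5661, 0.2973, 0.0469]
tcp_rot: [2.369, 2.063, 0.001]
ft_force: [-3.6, -3.4, 7.1]
finger_gap: 0.0535
```

>>> arm_command([
  {"dp":[0,0,0],"delta_rot":[0,0,0.06]},
  {"dp":[0,0,0],"delta_rot":[0,0,0.06]},
  {"dp":[0,0,0],"delta_rot":[0,0,0.06]},
  {"dp":[0,0,0],"delta_rot":[0,0,0.06]},
  {"dp":[0,0,0],"delta_rot":[0,0,0.06]},
])

```text
t: 22.85
ee_pos: [0.5662, 0.2972, 0.0469]
tcp_rot: [2.651, 1.685, 0.001]
ft_force: [-3.7, -1.2, 5.8]
finger_gap: 0.0538
```

>>> arm_command([
  {"dp":[0,0,0],"delta_rot":[0,0,0.05]},
  {"dp":[0,0,0],"delta_rot":[0,0,0.05]},
  {"dp":[0,0,0],"delta_rot":[0,0,0.05]},
  {"dp":[0,0,0],"delta_rot":[0,0,0]},
  {"dp":[0,0,0],"delta_rot":[0,0,0]},
])

```text
t: 23.35
ee_pos: [0.5662, 0.2972, 0.0468]
tcp_rot: [2.769, 1.484, 0.001]
ft_force: [-3.7, -1.7, 6.0]
finger_gap: 0.0537
```

Run:
```python
from plan import *
plan((.566,.2972,.044),yaw=-.59)
```

```text
t 23.35 pos [0.5662 0.2972 0.0468] yawy -0.5867 zax [ 8.e-04  2.e-04 -1.e+00] J [ 0.43  0.49  1.25 -0.    1.4   1.01] F [-3.7  -1.67  5.96] T [-0.333  0.71  -0.226] gap 0.0537
 turn about tool z: 0.003 (then dp in turned axes)
 dp total [-0.0001 -0.0002  0.0028] rows>= 1 per5 [-0.     -0.      0.0006] per10 [-0.     -0.      0.0003]
```

>>> arm_command([
  {"dp":[0,0,0],"delta_rot":[0,0,0.03]},
  {"dp":[0,0,0],"delta_rot":[0,0,0.03]},
  {"dp":[0,0,0],"delta_rot":[0,0,0]},
  {"dp":[0,0,0],"delta_rot":[0,0,0]},
  {"dp":[0,0,0],"delta_rot":[0,0,0]},
])

```text
t: 23.85
ee_pos: [0.5671, 0.2984, 0.0469]
tcp_rot: [-2.81, -1.402, -0.007]
ft_force: [3.7, 5.1, 3.8]
finger_gap: 0.0535
```

Run:
```python
from plan import *
plan((.566,.2972,.044),yaw=-.59)
```

```text
t 23.85 pos [0.5671 0.2984 0.0469] yawy -0.6453 zax [ 0.0037  0.0027 -1.    ] J [0.43 0.5  1.25 0.   1.39 1.07] F [3.67 5.15 3.81] T [ 0.8   -0.55  -0.122] gap 0.0535
 turn about tool z: -0.055 (then dp in turned axes)
 dp total [-0.0016 -0.0002  0.0029] rows>= 1 per5 [-0.0003 -0.      0.0006] per10 [-0.0002 -0.      0.0003]
```

>>> arm_command([
  {"dp":[0,0,0],"delta_rot":[0,0,0.03]},
  {"dp":[0,0,0],"delta_rot":[0,0,0.03]},
  {"dp":[0,0,0],"delta_rot":[0,0,0]},
  {"dp":[0,0,0],"delta_rot":[0,0,0]},
  {"dp":[0,0,0],"delta_rot":[0,0,0]},
])

```text
t: 24.35
ee_pos: [0.5665, 0.2974, 0.0469]
tcp_rot: [2.852, 1.317, 0.003]
ft_force: [-1.1, 0.4, 6.8]
finger_gap: 0.0537
```

Run:
```python
from plan import *
plan((.566,.2972,.044),yaw=-.59)
```

```text
t 24.35 pos [0.5665 0.2974 0.0469] yawy -0.7056 zax [ 1.7e-03  5.0e-04 -1.0e+00] J [ 0.43  0.49  1.25 -0.    1.4   1.13] F [-1.1   0.38  6.85] T [-0.019  0.143 -0.147] gap 0.0537
 turn about tool z: -0.116 (then dp in turned axes)
 dp total [-0.0005 -0.0003  0.0029] rows>= 1 per5 [-0.0001 -0.0001  0.0006] per10 [-0.     -0.      0.0003]
```

>>> arm_command([
  {"dp":[0,0,0],"delta_rot":[0,0,0.05]},
  {"dp":[0,0,0],"delta_rot":[0,0,0.05]},
  {"dp":[0,0,0],"delta_rot":[0,0,0.05]},
  {"dp":[0,0,0],"delta_rot":[0,0,0]},
  {"dp":[0,0,0],"delta_rot":[0,0,0]},
])

```text
t: 24.85
ee_pos: [0.5666, 0.2974, 0.0466]
tcp_rot: [2.942, 1.101, 0.003]
ft_force: [0.4, 0.8, 5.0]
finger_gap: 0.0537
```

Run:
```python
from plan import *
plan((.566,.2972,.044),yaw=-.59)
```

```text
t 24.85 pos [0.5666 0.2974 0.0466] yawy -0.8546 zax [ 1.9e-03  6.0e-04 -1.0e+00] J [ 0.43  0.5   1.25 -0.    1.4   1.28] F [0.36 0.78 4.98] T [ 0.147 -0.123  0.238] gap 0.0537
 turn about tool z: -0.265 (then dp in turned axes)
 dp total [-0.0005 -0.0003  0.0026] rows>= 1 per5 [-0.0001 -0.0001  0.0005] per10 [-0.0001 -0.      0.0003]
```

>>> arm_command([
  {"dp":[0,0,0],"delta_rot":[0,0,0]},
  {"dp":[0,0,0],"delta_rot":[0,0,0]},
  {"dp":[0,0,0],"delta_rot":[0,0,0]},
  {"dp":[0,0,0],"delta_rot":[0,0,0]},
  {"dp":[0,0,0],"delta_rot":[0,0,0]},
], claw=100)

```text
t: 25.35
ee_pos: [0.5658, 0.2971, 0.0451]
tcp_rot: [2.943, 1.099, -0.001]
ft_force: [0.4, 0.5, 1.2]
finger_gap: 0.0851
```

>>> arm_command([
  {"dp":[0,0,-0.02],"delta_rot":[0,0,0]},
  {"dp":[0,0,-0.02],"delta_rot":[0,0,0]},
  {"dp":[0,0,-0.02],"delta_rot":[0,0,0]},
  {"dp":[0,0,-0.02],"delta_rot":[0,0,0]},
  {"dp":[0,0,-0.02],"delta_rot":[0,0,0]},
])

```text
t: 25.85
ee_pos: [0.5658, 0.2972, 0.146]
tcp_rot: [2.943, 1.099, -0.0]
ft_force: [0.8, -0.1, 0.6]
finger_gap: 0.0852
```

>>> arm_command([
  {"dp":[-0.04,0,0],"delta_rot":[0,0,0]},
  {"dp":[-0.04,0,0],"delta_rot":[0,0,0]},
  {"dp":[-0.04,0,0],"delta_rot":[0,0,0]},
  {"dp":[-0.04,0,0],"delta_rot":[0,0,0]},
  {"dp":[-0.04,0,0],"delta_rot":[0,0,0]},
])

```text
t: 26.35
ee_pos: [0.4136, 0.1652, 0.1452]
tcp_rot: [2.943, 1.099, 0.0]
ft_force: [-0.7, -0.2, 0.2]
finger_gap: 0.085
```

Run:
```python
from plan import *
rep(); shot("top","t11.png",(140,155,260,245),6.5); shot("scene","s11.png",(320,190,390,225),10)
```

```text
t 26.35 pos [0.4136 0.1652 0.1452] yawy -0.8558 zax [ 2.e-04 -2.e-04 -1.e+00] J [ 0.3  -0.13  1.75 -0.    1.52  1.15] F [-0.68 -0.25  0.16] T [-0.012 -0.018  0.031] gap 0.085
```

View pics/t11.png

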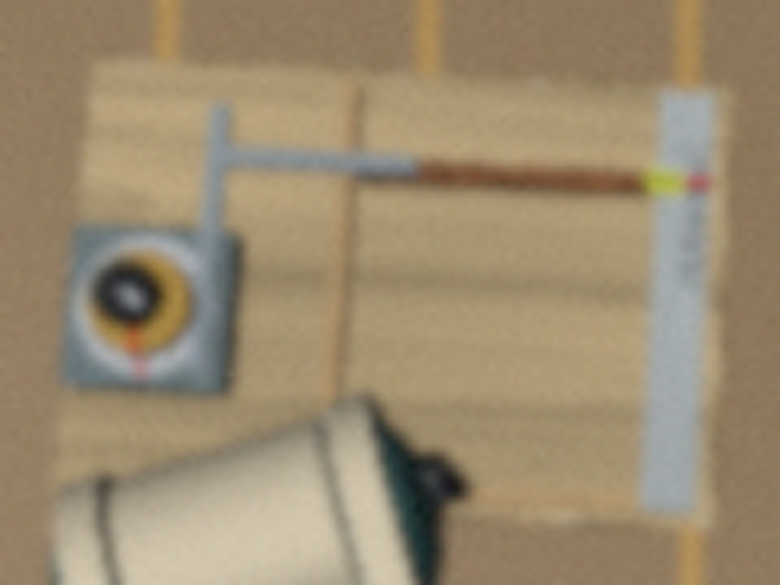

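View pics/s11.png

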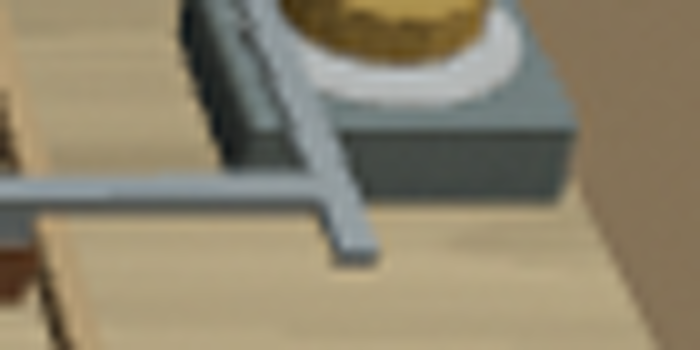

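Run:
```python
import cv2,numpy as np
for f in("tf.png","t11.png"):
    F=cv2.imread("pics/"+f)[310:390,95:185,::-1].astype(float)
    w=np.clip(F[...,0]-F[...,1]-45,0,None)
    for n,sl in(("ring",slice(10,45)),("mark",slice(45,80))):
        ww=w[sl]; v,u=np.mgrid[0:ww.shape[0],0:ww.shape[1]]; print(f,n,(u*ww).sum()/ww.sum()+95,(v*ww).sum()/ww.sum()+310+sl.start,ww.sum())
```

```text
tf.png ring 132.8350335179248 340.769163509181 3431.0
tf.png mark nan nan 0.0
t11.png ring 132.96495956873315 339.4175651392633 4452.0
t11.png mark nan nan 0.0<stdin>:6: RuntimeWarning: invalid value encountered in scalar divide
```

```bash
cat > lids.py <<'E'
import sys
from h import *
def blobs(cam,kind):
    F=cam["frame"].astype(float)
    r,g,b=F[...,0],F[...,1],F[...,2]
    return r,g,b
if __name__=="__main__":
    s=shot("scene","xl_s.png"); t=shot("top","xl_t.png")
    k=sys.argv[1]
    save(t["frame"][:,:,::-1],"tl%s.png"%k,(270,140,400,240),6); save(s["frame"][:,:,::-1],"sl%s.png"%k,(60,175,210,260),5)
    for n,q,d in(("terrA",(572,158),(577,213)),("terrB",(354,135),(362,185)),("white",(399,58),(407,107))):
        S=lambda q:(60+(q[0]+.5)/5-.5,175+(q[1]+.5)/5-.5)
        print(n,"scene knob",px2w(s,*S(q),.042).round(4),"disc",px2w(s,*S(d),.010).round(4))
E
python3 lids.py 12
python3 - <<'E'
from plan import *
plan((.6,-.205,.15))
E
```

```text
terrA scene knob [ 0.6026 -0.2033  0.042 ] disc [ 0.608  -0.2036  0.01  ]
terrB scene knob [ 0.5728 -0.3241  0.042 ] disc [ 0.5742 -0.325   0.01  ]
white scene knob [ 0.4931 -0.3155  0.042 ] disc [ 0.4956 -0.3155  0.01  ]
t 26.55 pos [0.415  0.166  0.1459] yawy -0.8566 zax [ 1.7e-03  5.0e-04 -1.0e+00] J [ 0.3  -0.13  1.75 -0.    1.52  1.15] F [-0.01  0.35  0.12] T [-0.011 -0.036  0.031] gap 0.0853
 dp total [-0.1032  0.4015 -0.004 ] rows>= 9 per5 [-0.0206  0.0803 -0.0008] per10 [-0.0103  0.0402 -0.0004]
```

View pics/sl12.png

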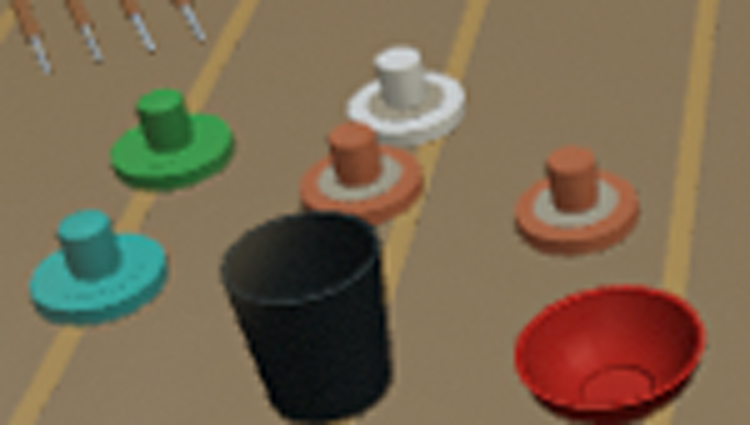

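View pics/tl12.png

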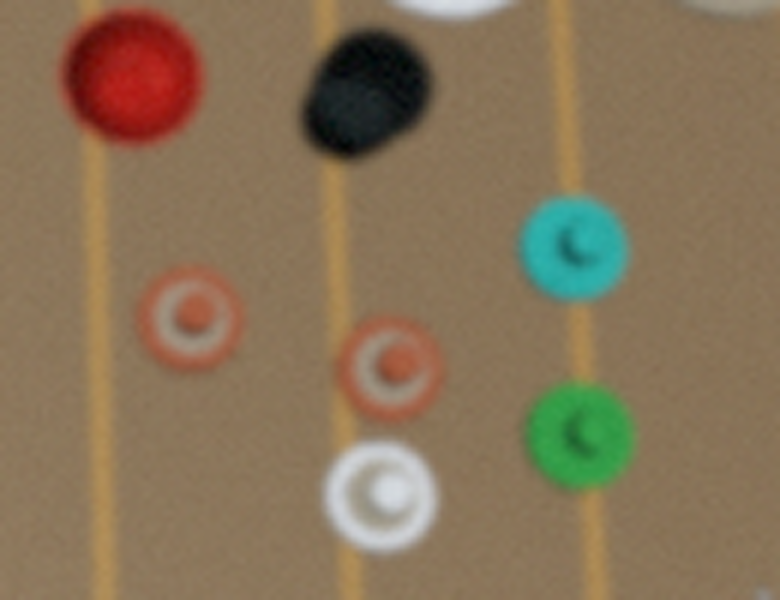

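Run:
```python
from plan import *
plan((.6023,-.204,.10),(.6023,-.204,.017),yaw=-.857)
```

```text
t 26.55 pos [0.415  0.166  0.1459] yawy -0.8566 zax [ 1.7e-03  5.0e-04 -1.0e+00] J [ 0.3  -0.13  1.75 -0.    1.52  1.15] F [-0.01  0.35  0.12] T [-0.011 -0.036  0.031] gap 0.0853
 turn about tool z: 0.000 (then dp in turned axes)
 dp total [-0.1007  0.4023  0.046 ] rows>= 9 per5 [-0.0201  0.0805  0.0092] per10 [-0.0101  0.0402  0.0046]
 dp total [-0.0001 -0.0001  0.083 ] rows>= 2 per5 [-0.     -0.      0.0166] per10 [-0.     -0.      0.0083]
```

>>> arm_command([
  {"dp":[-0.0101,0.0402,0],"delta_rot":[0,0,0]},
  {"dp":[-0.0101,0.0402,0],"delta_rot":[0,0,0]},
  {"dp":[-0.0101,0.0402,0],"delta_rot":[0,0,0]},
  {"dp":[-0.0101,0.0402,0],"delta_rot":[0,0,0]},
  {"dp":[-0.0101,0.0402,0],"delta_rot":[0,0,0]},
], claw=60)

```text
t: 27.05
ee_pos: [0.5104, -0.02, 0.1454]
tcp_rot: [2.942, 1.1, 0.001]
ft_force: [-0.8, 0.4, 0.4]
finger_gap: 0.0509
```

>>> arm_command([
  {"dp":[-0.0101,0.0402,0],"delta_rot":[0,0,0]},
  {"dp":[-0.0101,0.0402,0],"delta_rot":[0,0,0]},
  {"dp":[-0.0101,0.0402,0],"delta_rot":[0,0,0]},
  {"dp":[-0.0101,0.0402,0.02],"delta_rot":[0,0,0]},
  {"dp":[-0.0101,0.0402,0.026],"delta_rot":[0,0,0]},
])

```text
t: 27.55
ee_pos: [0.6049, -0.2056, 0.1]
tcp_rot: [2.94, 1.099, 0.005]
ft_force: [0.5, 0.1, -0.2]
finger_gap: 0.0509
```

>>> arm_command([
  {"dp":[0,0,0],"delta_rot":[0,0,0]},
  {"dp":[0,0,0],"delta_rot":[0,0,0]},
  {"dp":[0,0,0],"delta_rot":[0,0,0]},
  {"dp":[0,0,0],"delta_rot":[0,0,0]},
  {"dp":[0,0,0],"delta_rot":[0,0,0]},
])

```text
t: 28.05
ee_pos: [0.6028, -0.2029, 0.1012]
tcp_rot: [2.94, 1.1, 0.003]
ft_force: [0.8, -0.2, 0.2]
finger_gap: 0.0511
```

Run:
```python
from plan import *
plan((.6023,-.204,.10),(.6023,-.204,.017),yaw=-.857)
shot("scene","s13.png",(100,90,260,260),4)
```

```text
t 28.05 pos [ 0.6028 -0.2029  0.1012] yawy -0.8546 zax [ 0.0027 -0.0011 -1.    ] J [-0.38  0.43  1.22 -0.    1.49  0.47] F [ 0.81 -0.24  0.22] T [-0.038 -0.04   0.001] gap 0.0511
 turn about tool z: 0.002 (then dp in turned axes)
 dp total [-0.0011  0.0006  0.0012] rows>= 1 per5 [-0.0002  0.0001  0.0002] per10 [-0.0001  0.0001  0.0001]
 dp total [-0.0001 -0.0002  0.083 ] rows>= 2 per5 [-0.     -0.      0.0166] per10 [-0.     -0.      0.0083]
```

View pics/s13.png

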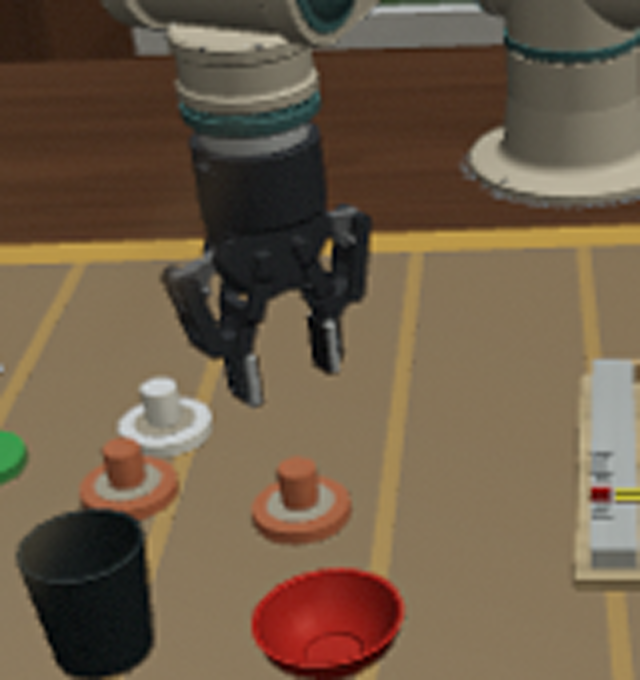

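>>> arm_command([
  {"dp":[-0.0007,0.0005,0.02],"delta_rot":[0,0,0]},
  {"dp":[0,0,0.02],"delta_rot":[0,0,0]},
  {"dp":[0,0,0.02],"delta_rot":[0,0,0]},
  {"dp":[0,0,0.015],"delta_rot":[0,0,0]},
  {"dp":[0,0,0.006],"delta_rot":[0,0,0]},
])

```text
t: 28.6
ee_pos: [0.6012, -0.204, 0.0169]
tcp_rot: [-2.942, -1.099, 0.002]
ft_force: [-0.4, -0.0, 0.4]
finger_gap: 0.0513
```

>>> arm_command([
  {"dp":[0,0,0],"delta_rot":[0,0,0]},
  {"dp":[0,0,0],"delta_rot":[0,0,0]},
  {"dp":[0,0,0],"delta_rot":[0,0,0]},
  {"dp":[0,0,0],"delta_rot":[0,0,0]},
  {"dp":[0,0,0],"delta_rot":[0,0,0]},
], claw=38)

```text
t: 29.1
ee_pos: [0.6022, -0.2046, 0.0189]
tcp_rot: [2.942, 1.099, 0.001]
ft_force: [0.5, -0.6, -0.2]
finger_gap: 0.0328
```

Run:
```python
from plan import *
plan((.6023,-.204,.018),yaw=-.857)
shot("scene","s14.png",(130,150,210,240),8)
```

```text
t 29.1 pos [ 0.6022 -0.2046  0.0189] yawy -0.856 zax [ 9.e-04 -4.e-04 -1.e+00] J [-0.39  0.52  1.28 -0.    1.35  0.47] F [ 0.46 -0.59 -0.19] T [ 0.016  0.051 -0.021] gap 0.0328
 turn about tool z: 0.001 (then dp in turned axes)
 dp total [ 0.0005 -0.0004  0.0009] rows>= 1 per5 [ 0.0001 -0.0001  0.0002] per10 [ 0.     -0.      0.0001]
```

View pics/s14.png

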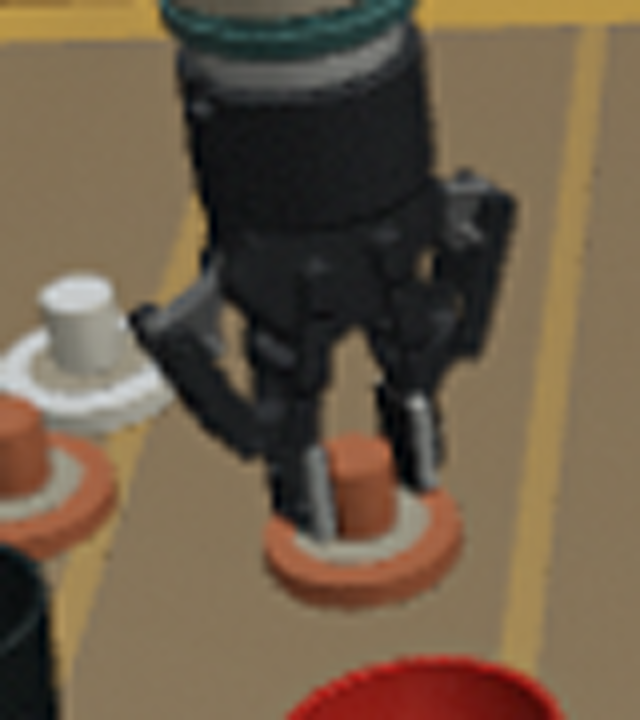

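>>> arm_command([
  {"dp":[0,0.0015,0],"delta_rot":[0,0,0]},
  {"dp":[0,0,0],"delta_rot":[0,0,0]},
  {"dp":[0,0,0],"delta_rot":[0,0,0]},
  {"dp":[0,0,0],"delta_rot":[0,0,0]},
  {"dp":[0,0,0],"delta_rot":[0,0,0]},
], claw=34)

```text
t: 29.65
ee_pos: [0.6029, -0.2056, 0.0183]
tcp_rot: [2.943, 1.099, 0.0]
ft_force: [-0.4, 0.1, -0.6]
finger_gap: 0.0294
```

>>> arm_command([
  {"dp":[0,0,0],"delta_rot":[0,0,0]},
  {"dp":[0,0,0],"delta_rot":[0,0,0]},
  {"dp":[0,0,0],"delta_rot":[0,0,0]},
  {"dp":[0,0,0],"delta_rot":[0,0,0]},
  {"dp":[0,0,0],"delta_rot":[0,0,0]},
], claw=31.5)

```text
t: 30.15
ee_pos: [0.6029, -0.2056, 0.0183]
tcp_rot: [-2.943, -1.099, 0.0]
ft_force: [0.1, 0.1, -0.0]
finger_gap: 0.0271
```

>>> arm_command([
  {"dp":[0,0,0],"delta_rot":[0,0,0]},
  {"dp":[0,0,0],"delta_rot":[0,0,0]},
  {"dp":[0,0,0],"delta_rot":[0,0,0]},
  {"dp":[0,0,0],"delta_rot":[0,0,0]},
  {"dp":[0,0,0],"delta_rot":[0,0,0]},
], claw=30.5)

```text
t: 30.65
ee_pos: [0.6029, -0.2056, 0.0183]
tcp_rot: [2.943, 1.099, 0.0]
ft_force: [-1.1, 0.7, 0.6]
finger_gap: 0.026
```

>>> arm_command([
  {"dp":[0,0,-0.005],"delta_rot":[0,0,0]},
  {"dp":[0,0,-0.005],"delta_rot":[0,0,0]},
  {"dp":[0,0,0],"delta_rot":[0,0,0]},
  {"dp":[0,0,0],"delta_rot":[0,0,0]},
  {"dp":[0,0,0],"delta_rot":[0,0,0]},
])

```text
t: 31.15
ee_pos: [0.6032, -0.206, 0.0287]
tcp_rot: [2.942, 1.099, 0.001]
ft_force: [1.2, -1.2, 1.1]
finger_gap: 0.0263
```

Run:
```python
from plan import *
plan((.6023,-.204,.018),yaw=-.857)
shot("scene","s15.png",(130,150,210,240),8)
```

```text
t 31.15 pos [ 0.6032 -0.206   0.0287] yawy -0.8561 zax [ 1.2e-03 -8.0e-04 -1.0e+00] J [-0.39  0.51  1.27 -0.    1.36  0.47] F [ 1.22 -1.25  1.07] T [-0.164 -0.203 -0.025] gap 0.0263
 turn about tool z: 0.001 (then dp in turned axes)
 dp total [ 0.0006 -0.0021  0.0107] rows>= 1 per5 [ 0.0001 -0.0004  0.0021] per10 [ 0.0001 -0.0002  0.0011]
```

View pics/s15.png

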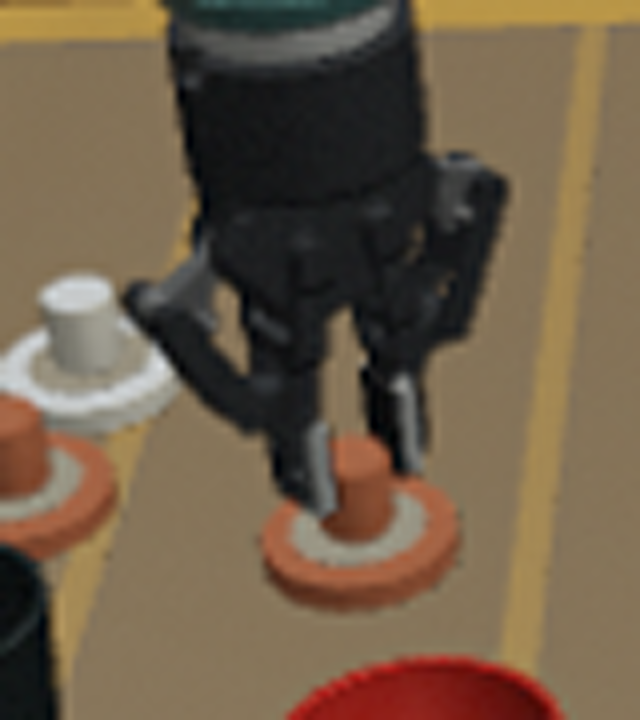

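>>> arm_command([
  {"dp":[0,0,0.005],"delta_rot":[0,0,0]},
  {"dp":[0,0,0.005],"delta_rot":[0,0,0]},
  {"dp":[0,0,0],"delta_rot":[0,0,0]},
  {"dp":[0,0,0],"delta_rot":[0,0,0]},
  {"dp":[0,0,0],"delta_rot":[0,0,0]},
], claw=30.1)

```text
t: 31.7
ee_pos: [0.603, -0.2056, 0.0183]
tcp_rot: [2.943, 1.099, 0.0]
ft_force: [1.8, -0.5, 1.0]
finger_gap: 0.0257
```

>>> arm_command([
  {"dp":[0,0,-0.005],"delta_rot":[0,0,0]},
  {"dp":[0,0,-0.005],"delta_rot":[0,0,0]},
  {"dp":[0,0,0],"delta_rot":[0,0,0]},
  {"dp":[0,0,0],"delta_rot":[0,0,0]},
  {"dp":[0,0,0],"delta_rot":[0,0,0]},
])

```text
t: 32.2
ee_pos: [0.6027, -0.2055, 0.028]
tcp_rot: [-2.943, -1.099, 0.001]
ft_force: [-0.5, -0.3, -0.9]
finger_gap: 0.0261
```

Run:
```python
from plan import *
rep()
shot("scene","s16.png",(130,150,210,240),5)
```

```text
t 32.2 pos [ 0.6027 -0.2055  0.028 ] yawy -0.8559 zax [-6.e-04  2.e-04 -1.e+00] J [-0.39  0.51  1.27 -0.    1.36  0.47] F [-0.54 -0.29 -0.91] T [ 0.061 -0.013 -0.   ] gap 0.0261
```

>>> arm_command([
  {"dp":[0,0,0.005],"delta_rot":[0,0,0]},
  {"dp":[0,0,0.005],"delta_rot":[0,0,0]},
  {"dp":[0,0,0],"delta_rot":[0,0,0]},
  {"dp":[0,0,0],"delta_rot":[0,0,0]},
  {"dp":[0,0,0],"delta_rot":[0,0,0]},
], claw=29.8)

```text
t: 32.75
ee_pos: [0.6027, -0.2056, 0.018]
tcp_rot: [-2.943, -1.099, 0.001]
ft_force: [-0.3, -0.4, -1.4]
finger_gap: 0.0258
```

>>> arm_command([
  {"dp":[0,0,-0.005],"delta_rot":[0,0,0]},
  {"dp":[0,0,-0.005],"delta_rot":[0,0,0]},
  {"dp":[0,0,0],"delta_rot":[0,0,0]},
  {"dp":[0,0,0],"delta_rot":[0,0,0]},
  {"dp":[0,0,0],"delta_rot":[0,0,0]},
])

```text
t: 33.25
ee_pos: [0.6028, -0.2056, 0.0282]
tcp_rot: [-2.943, -1.099, 0.0]
ft_force: [-0.4, -0.5, -1.0]
finger_gap: 0.0253
```

Run:
```python
from plan import *
rep()
shot("scene","s17.png",(130,150,210,240),5)
a=cv2.imread("pics/s16.png");b=cv2.imread("pics/s17.png"); cv2.imwrite("pics/s1617.png",np.hstack([a[:,:390],b[:,:390]]))
```

```text
t 33.25 pos [ 0.6028 -0.2056  0.0282] yawy -0.856 zax [-1.e-04 -0.e+00 -1.e+00] J [-0.39  0.51  1.27 -0.    1.36  0.47] F [-0.37 -0.53 -0.97] T [ 0.007  0.019 -0.006] gap 0.0253
```

View pics/s1617.png

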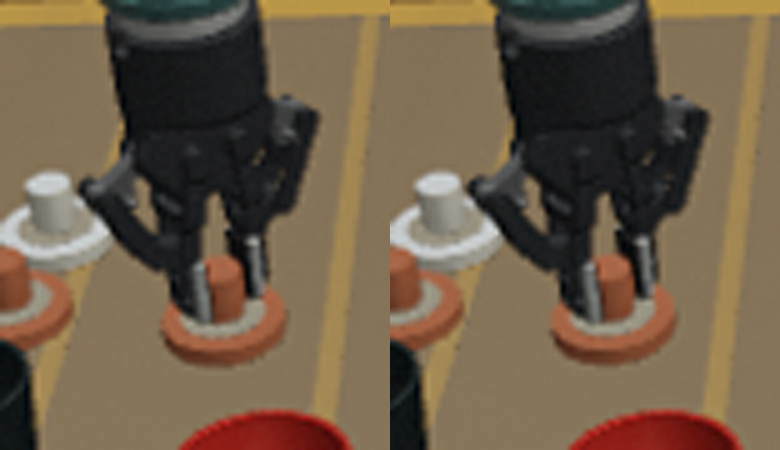

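Run:
```python
from plan import *
from fit import W
p=np.load("frame.npy")
for l in((36,42,12),(-48,42,12),(-48,-42,12),(36,-42,12)): print(l,W(p,l).round(4))
a=W(p,(36,42,12))
plan((.6028,-.2056,.065),(a[0],a[1],.065),(a[0],a[1],.031))
```

```text
(36, 42, 12) [0.5922 0.147  0.012 ]
(-48, 42, 12) [0.5083 0.1527 0.012 ]
(-48, -42, 12) [0.5026 0.0689 0.012 ]
(36, -42, 12) [0.5865 0.0632 0.012 ]
t 33.3 pos [ 0.6028 -0.2056  0.0281] yawy -0.856 zax [-3.e-04  0.e+00 -1.e+00] J [-0.39  0.51  1.27 -0.    1.36  0.47] F [ 0.04 -0.42 -1.26] T [-0.064 -0.002 -0.033] gap 0.0256
 dp total [ 0.      0.     -0.0369] rows>= 1 per5 [ 0.      0.     -0.0074] per10 [ 0.      0.     -0.0037]
 dp total [ 0.223  -0.2732  0.    ] rows>= 6 per5 [ 0.0446 -0.0546  0.    ] per10 [ 0.0223 -0.0273  0.    ]
 dp total [0.    0.    0.034] rows>= 1 per5 [0.     0.     0.0068] per10 [0.     0.     0.0034]
```

>>> arm_command([
  {"dp":[0,0,-0.0074],"delta_rot":[0,0,0]},
  {"dp":[0,0,-0.0074],"delta_rot":[0,0,0]},
  {"dp":[0,0,-0.0074],"delta_rot":[0,0,0]},
  {"dp":[0,0,-0.0074],"delta_rot":[0,0,0]},
  {"dp":[0,0,-0.0074],"delta_rot":[0,0,0]},
], claw=30.0)

```text
t: 33.8
ee_pos: [0.603, -0.2057, 0.0663]
tcp_rot: [2.943, 1.099, 0.001]
ft_force: [-0.3, 0.3, -1.4]
finger_gap: 0.0255
```

>>> arm_command([
  {"dp":[0.008,-0.0092,0],"delta_rot":[0,0,0]},
  {"dp":[0.0149,-0.0182,0],"delta_rot":[0,0,0]},
  {"dp":[0.0149,-0.0182,0],"delta_rot":[0,0,0]},
  {"dp":[0.0149,-0.0182,0],"delta_rot":[0,0,0]},
  {"dp":[0.0149,-0.0182,0],"delta_rot":[0,0,0]},
])

```text
t: 34.3
ee_pos: [0.5998, -0.0975, 0.065]
tcp_rot: [-2.942, -1.099, 0.001]
ft_force: [1.3, 0.1, -1.9]
finger_gap: 0.0261
```

Run:
```python
from plan import *
plan((.5922,.147,.065),(.5922,.147,.031))
shot("scene","s18.png",(150,130,270,240),5)
```

```text
t 34.3 pos [ 0.5998 -0.0975  0.065 ] yawy -0.8556 zax [-5.e-04  3.e-04 -1.e+00] J [-0.22  0.39  1.34  0.    1.4   0.63] F [ 1.34  0.15 -1.86] T [-0.017 -0.025 -0.013] gap 0.0261
 dp total [ 1.546e-01 -1.896e-01  1.000e-04] rows>= 4 per5 [ 0.0309 -0.0379  0.    ] per10 [ 0.0155 -0.019   0.    ]
 dp total [0.    0.    0.034] rows>= 1 per5 [0.     0.     0.0068] per10 [0.     0.     0.0034]
```

View pics/s18.png

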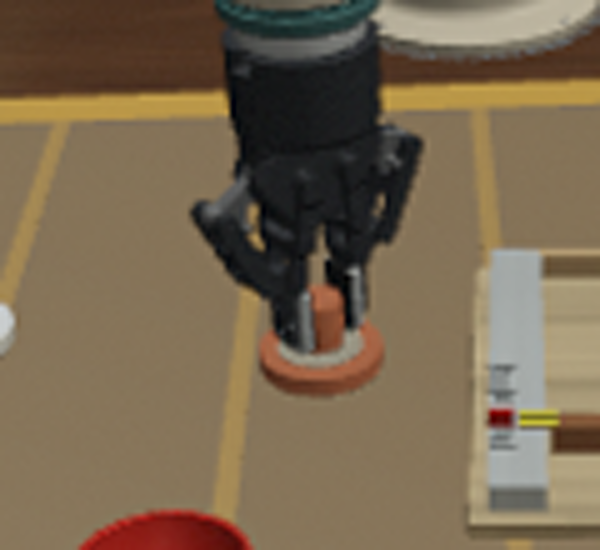

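>>> arm_command([
  {"dp":[0.0155,-0.019,0],"delta_rot":[0,0,0]},
  {"dp":[0.0155,-0.019,0],"delta_rot":[0,0,0]},
  {"dp":[0.0155,-0.019,0],"delta_rot":[0,0,0]},
  {"dp":[0.0155,-0.019,0],"delta_rot":[0,0,0]},
  {"dp":[0.0155,-0.019,0],"delta_rot":[0,0,0]},
])

```text
t: 34.85
ee_pos: [0.596, 0.0248, 0.0651]
tcp_rot: [-2.943, -1.099, 0.001]
ft_force: [1.2, 0.3, -0.3]
finger_gap: 0.0258
```

>>> arm_command([
  {"dp":[0.0155,-0.019,0],"delta_rot":[0,0,0]},
  {"dp":[0.0155,-0.019,0],"delta_rot":[0,0,0]},
  {"dp":[0.0155,-0.019,0],"delta_rot":[0,0,0]},
  {"dp":[0.0155,-0.019,0],"delta_rot":[0,0,0]},
  {"dp":[0.0155,-0.019,0],"delta_rot":[0,0,0]},
])

```text
t: 35.35
ee_pos: [0.5921, 0.1473, 0.065]
tcp_rot: [-2.943, -1.1, 0.001]
ft_force: [0.1, -0.1, -1.9]
finger_gap: 0.0258
```

Run:
```python
from plan import *
plan((.5922,.147,.065),(.5922,.147,.033))
shot("scene","s19.png",(230,100,370,240),4.5)
```

```text
t 35.35 pos [0.5921 0.1473 0.065 ] yawy -0.8556 zax [-5.e-04  0.e+00 -1.e+00] J [0.18 0.4  1.34 0.   1.41 1.04] F [ 0.09 -0.12 -1.89] T [-0.021 -0.016 -0.017] gap 0.0258
 dp total [-0.0001  0.0003  0.    ] rows>= 1 per5 [-0.      0.0001  0.    ] per10 [-0.  0.  0.]
 dp total [0.    0.    0.032] rows>= 1 per5 [0.     0.     0.0064] per10 [0.     0.     0.0032]
```

View pics/s19.png

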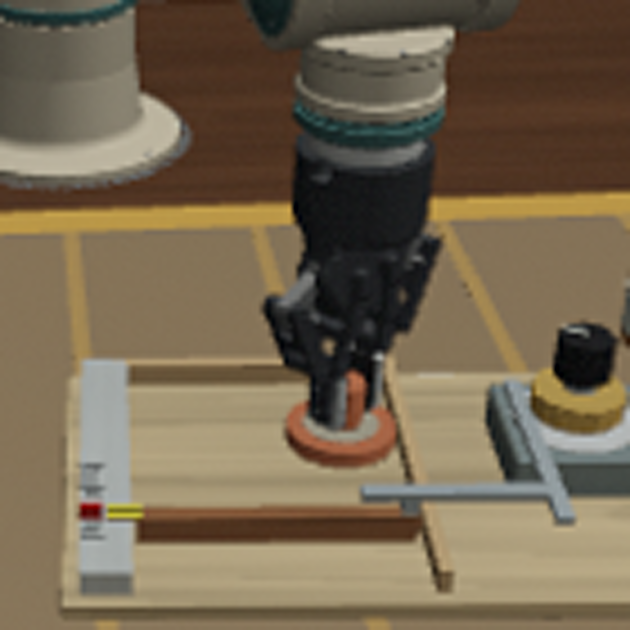

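>>> arm_command([
  {"dp":[0,0,0.009],"delta_rot":[0,0,0]},
  {"dp":[0,0,0.009],"delta_rot":[0,0,0]},
  {"dp":[0,0,0.007],"delta_rot":[0,0,0]},
  {"dp":[0,0,0.005],"delta_rot":[0,0,0]},
  {"dp":[0,0,0.003],"delta_rot":[0,0,0]},
])

```text
t: 35.9
ee_pos: [0.5924, 0.145, 0.0313]
tcp_rot: [-2.944, -1.098, 0.002]
ft_force: [-0.5, -0.2, -1.6]
finger_gap: 0.0259
```

>>> arm_command([
  {"dp":[0,0,0.001],"delta_rot":[0,0,0]},
  {"dp":[0,0,0],"delta_rot":[0,0,0]},
  {"dp":[0,0,0],"delta_rot":[0,0,0]},
  {"dp":[0,0,0],"delta_rot":[0,0,0]},
  {"dp":[0,0,0],"delta_rot":[0,0,0]},
])

```text
t: 36.4
ee_pos: [0.5929, 0.1457, 0.0315]
tcp_rot: [2.943, 1.099, 0.001]
ft_force: [-0.5, -0.0, -1.8]
finger_gap: 0.0255
```

Run:
```python
from plan import *
rep()
shot("scene","s20.png",(230,100,370,240),4.5)
```

```text
t 36.4 pos [0.5929 0.1457 0.0315] yawy -0.8559 zax [ 5.e-04 -0.e+00 -1.e+00] J [ 0.18  0.44  1.36 -0.    1.35  1.04] F [-0.53 -0.05 -1.84] T [ 0.019 -0.039  0.014] gap 0.0255
```

View pics/s20.png

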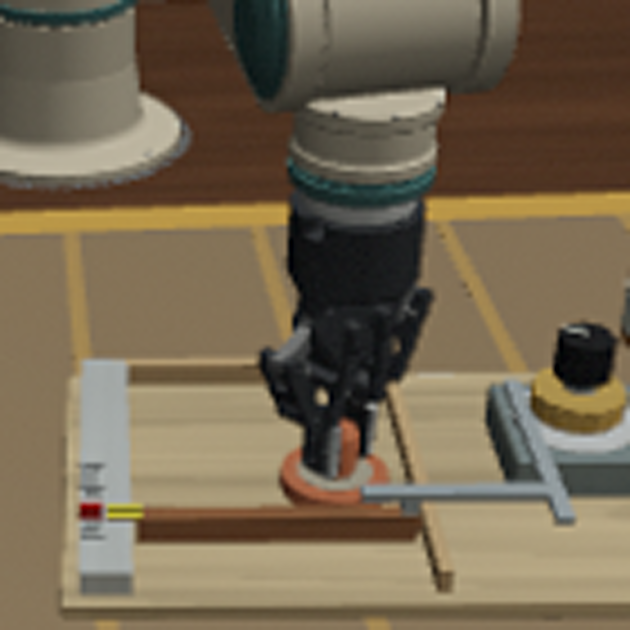

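>>> arm_command([
  {"dp":[0,0,0.0007],"delta_rot":[0,0,0]},
  {"dp":[0,0,0.0007],"delta_rot":[0,0,0]},
  {"dp":[0,0,0],"delta_rot":[0,0,0]},
  {"dp":[0,0,0],"delta_rot":[0,0,0]},
  {"dp":[0,0,0],"delta_rot":[0,0,0]},
])

```text
t: 36.95
ee_pos: [0.5927, 0.1457, 0.0299]
tcp_rot: [2.943, 1.099, 0.0]
ft_force: [0.8, 0.1, -0.8]
finger_gap: 0.0257
```

>>> arm_command([
  {"dp":[0,0,0],"delta_rot":[0,0,0]},
  {"dp":[0,0,0],"delta_rot":[0,0,0]},
  {"dp":[0,0,0],"delta_rot":[0,0,0]},
  {"dp":[0,0,0],"delta_rot":[0,0,0]},
  {"dp":[0,0,0],"delta_rot":[0,0,0]},
], claw=31)

```text
t: 37.45
ee_pos: [0.5927, 0.1457, 0.0299]
tcp_rot: [2.943, 1.099, 0.0]
ft_force: [0.5, 0.3, 0.3]
finger_gap: 0.0262
```

>>> arm_command([
  {"dp":[0,0,0],"delta_rot":[0,0,0]},
  {"dp":[0,0,0],"delta_rot":[0,0,0]},
  {"dp":[0,0,0],"delta_rot":[0,0,0]},
  {"dp":[0,0,0],"delta_rot":[0,0,0]},
  {"dp":[0,0,0],"delta_rot":[0,0,0]},
], claw=45)

```text
t: 37.95
ee_pos: [0.5927, 0.1457, 0.0299]
tcp_rot: [2.943, 1.099, 0.0]
ft_force: [0.4, -0.3, 0.4]
finger_gap: 0.0384
```

>>> arm_command([
  {"dp":[0,0,-0.01],"delta_rot":[0,0,0]},
  {"dp":[0,0,-0.02],"delta_rot":[0,0,0]},
  {"dp":[0,0,-0.02],"delta_rot":[0,0,0]},
  {"dp":[0,0,-0.02],"delta_rot":[0,0,0]},
  {"dp":[0,0,-0.02],"delta_rot":[0,0,0]},
])

```text
t: 38.45
ee_pos: [0.5928, 0.1458, 0.1217]
tcp_rot: [2.943, 1.099, 0.001]
ft_force: [0.5, -0.1, -1.5]
finger_gap: 0.0384
```

Run:
```python
from plan import *
plan((.5727,-.325,.121),(.5727,-.325,.018),yaw=-.857)
shot("scene","s21.png",(230,100,370,240),4.5)
shot("scene","s21l.png",(60,160,210,260),5)
```

```text
t 38.45 pos [0.5928 0.1458 0.1217] yawy -0.856 zax [ 9.e-04  1.e-04 -1.e+00] J [ 0.18  0.35  1.28 -0.    1.51  1.04] F [ 0.49 -0.07 -1.45] T [-0.025 -0.066  0.003] gap 0.0384
 turn about tool z: 0.001 (then dp in turned axes)
 dp total [-0.3234  0.3427  0.0006] rows>= 7 per5 [-0.0647  0.0685  0.0001] per10 [-0.0323  0.0343  0.0001]
 dp total [-1.00e-04 -1.00e-04  1.03e-01] rows>= 3 per5 [-0.     -0.      0.0206] per10 [-0.     -0.      0.0103]
```

View pics/s21.png

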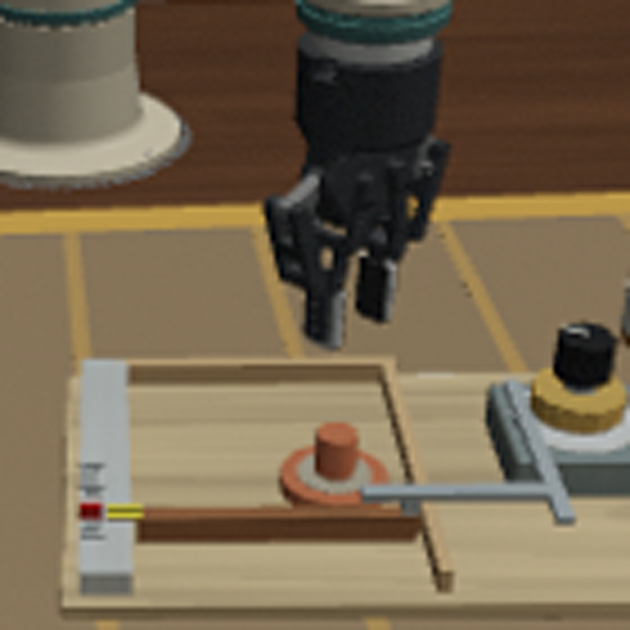

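View pics/s21l.png

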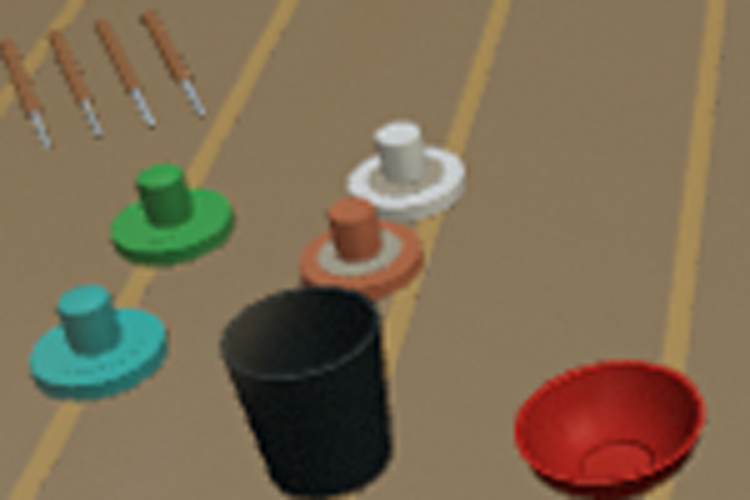

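>>> arm_command([
  {"dp":[-0.0323,0.0343,0],"delta_rot":[0,0,0]},
  {"dp":[-0.0323,0.0343,0],"delta_rot":[0,0,0]},
  {"dp":[-0.0323,0.0343,0],"delta_rot":[0,0,0]},
  {"dp":[-0.0323,0.0343,0],"delta_rot":[0,0,0]},
  {"dp":[-0.0323,0.0343,0],"delta_rot":[0,0,0]},
], claw=55)

```text
t: 39.05
ee_pos: [0.5824, -0.0914, 0.1191]
tcp_rot: [-2.943, -1.099, 0.001]
ft_force: [1.7, -0.1, 0.3]
finger_gap: 0.0474
```

>>> arm_command([
  {"dp":[-0.0323,0.0343,0],"delta_rot":[0,0,0]},
  {"dp":[-0.0323,0.0343,0],"delta_rot":[0,0,0]},
  {"dp":[-0.0323,0.0343,0],"delta_rot":[0,0,0]},
  {"dp":[-0.0323,0.0343,0],"delta_rot":[0,0,0]},
  {"dp":[-0.0323,0.0343,0],"delta_rot":[0,0,0]},
])

```text
t: 39.55
ee_pos: [0.5729, -0.3268, 0.119]
tcp_rot: [-2.942, -1.099, 0.001]
ft_force: [0.2, -0.2, 0.6]
finger_gap: 0.0471
```

>>> arm_command([
  {"dp":[0,0,0.015],"delta_rot":[0,0,0]},
  {"dp":[0,0,0.01],"delta_rot":[0,0,0]},
  {"dp":[0,0,0],"delta_rot":[0,0,0]},
  {"dp":[0,0,0],"delta_rot":[0,0,0]},
  {"dp":[0,0,0],"delta_rot":[0,0,0]},
])

```text
t: 40.05
ee_pos: [0.5743, -0.3241, 0.0957]
tcp_rot: [2.941, 1.101, 0.001]
ft_force: [0.7, -1.0, -0.7]
finger_gap: 0.0471
```

Run:
```python
from plan import *
plan((.573,-.3258,.096),(.573,-.3258,.018),yaw=-.857)
shot("scene","s22.png",(60,120,210,260),5)
```

```text
t 40.05 pos [ 0.5743 -0.3241  0.0957] yawy -0.8543 zax [ 1.e-03 -7.e-04 -1.e+00] J [-0.57  0.5   1.14 -0.    1.5   0.28] F [ 0.72 -1.01 -0.72] T [ 0.023  0.018 -0.026] gap 0.0471
 turn about tool z: 0.003 (then dp in turned axes)
 dp total [-0.0021  0.0005 -0.0003] rows>= 1 per5 [-0.0004  0.0001 -0.0001] per10 [-0.0002  0.     -0.    ]
 dp total [-0.     -0.0001  0.078 ] rows>= 2 per5 [-0.     -0.      0.0156] per10 [-0.     -0.      0.0078]
```

View pics/s22.png

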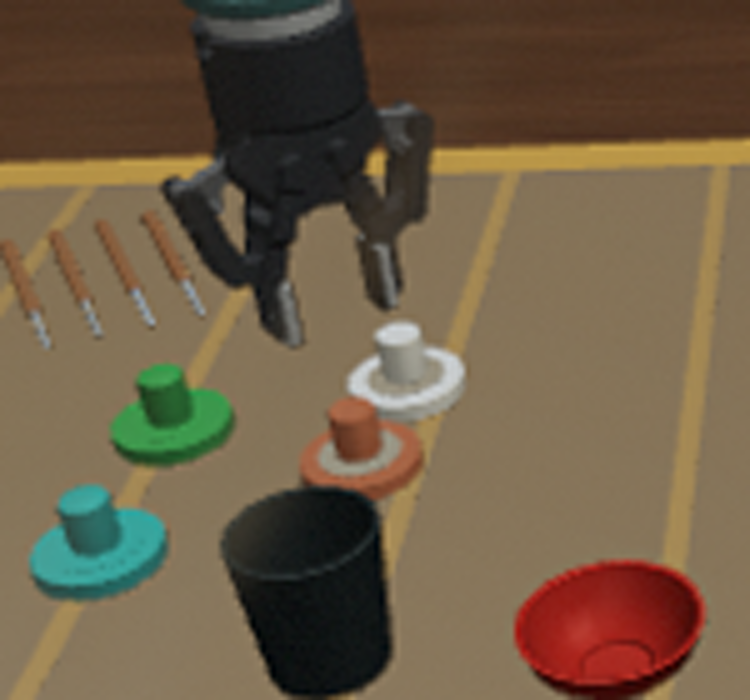

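>>> arm_command([
  {"dp":[-0.0018,0.0005,0.02],"delta_rot":[0,0,0]},
  {"dp":[0,0,0.02],"delta_rot":[0,0,0]},
  {"dp":[0,0,0.02],"delta_rot":[0,0,0]},
  {"dp":[0,0,0.012],"delta_rot":[0,0,0]},
  {"dp":[0,0,0.005],"delta_rot":[0,0,0]},
])

```text
t: 40.6
ee_pos: [0.5723, -0.326, 0.0169]
tcp_rot: [-2.942, -1.099, 0.001]
ft_force: [0.2, 1.0, -0.2]
finger_gap: 0.047
```

>>> arm_command([
  {"dp":[0,0,0],"delta_rot":[0,0,0]},
  {"dp":[0,0,0],"delta_rot":[0,0,0]},
  {"dp":[0,0,0],"delta_rot":[0,0,0]},
  {"dp":[0,0,0],"delta_rot":[0,0,0]},
  {"dp":[0,0,0],"delta_rot":[0,0,0]},
], claw=37)

```text
t: 41.1
ee_pos: [0.5728, -0.3268, 0.0185]
tcp_rot: [2.942, 1.099, 0.001]
ft_force: [-1.5, 0.5, -0.1]
finger_gap: 0.032
```

Run:
```python
from plan import *
plan((.573,-.3258,.018),yaw=-.857)
shot("scene","s23.png",(90,150,170,240),8)
```

```text
t 41.1 pos [ 0.5728 -0.3268  0.0185] yawy -0.8561 zax [ 8.e-04 -6.e-04 -1.e+00] J [-0.57  0.58  1.19 -0.    1.37  0.28] F [-1.47  0.47 -0.13] T [-0.022  0.005 -0.022] gap 0.032
 turn about tool z: 0.001 (then dp in turned axes)
 dp total [ 0.0008 -0.0006  0.0005] rows>= 1 per5 [ 0.0002 -0.0001  0.0001] per10 [ 0.0001 -0.0001  0.    ]
```

View pics/s23.png

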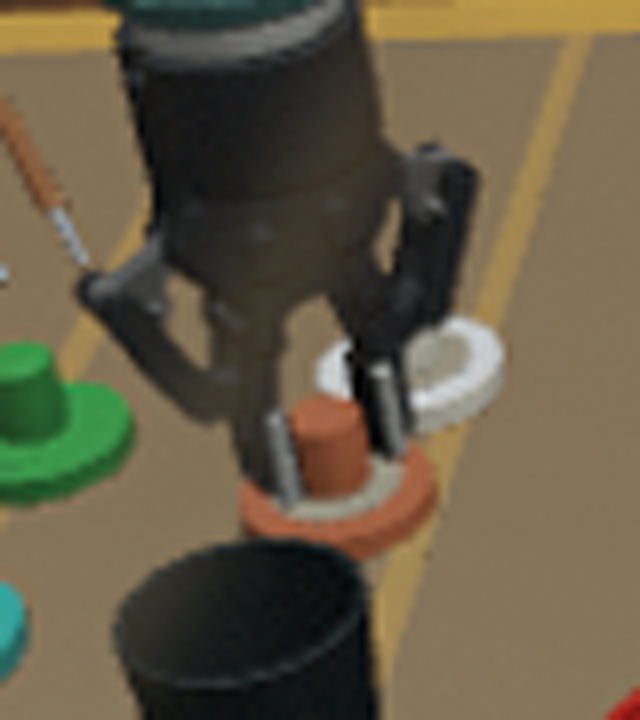

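>>> arm_command([
  {"dp":[0,0,0],"delta_rot":[0,0,0]},
  {"dp":[0,0,0],"delta_rot":[0,0,0]},
  {"dp":[0,0,0],"delta_rot":[0,0,0]},
  {"dp":[0,0,0],"delta_rot":[0,0,0]},
  {"dp":[0,0,0],"delta_rot":[0,0,0]},
], claw=33)

```text
t: 41.65
ee_pos: [0.5726, -0.3266, 0.0179]
tcp_rot: [2.943, 1.099, -0.0]
ft_force: [0.8, 0.2, -0.3]
finger_gap: 0.0284
```

>>> arm_command([
  {"dp":[0,0,0],"delta_rot":[0,0,0]},
  {"dp":[0,0,0],"delta_rot":[0,0,0]},
  {"dp":[0,0,0],"delta_rot":[0,0,0]},
  {"dp":[0,0,0],"delta_rot":[0,0,0]},
  {"dp":[0,0,0],"delta_rot":[0,0,0]},
], claw=31)

```text
t: 42.15
ee_pos: [0.5725, -0.3266, 0.0179]
tcp_rot: [-2.943, -1.099, 0.0]
ft_force: [-1.1, 0.4, 1.1]
finger_gap: 0.0261
```

>>> arm_command([
  {"dp":[0,0,0],"delta_rot":[0,0,0]},
  {"dp":[0,0,0],"delta_rot":[0,0,0]},
  {"dp":[0,0,0],"delta_rot":[0,0,0]},
  {"dp":[0,0,0],"delta_rot":[0,0,0]},
  {"dp":[0,0,0],"delta_rot":[0,0,0]},
], claw=30)

```text
t: 42.65
ee_pos: [0.5726, -0.3266, 0.018]
tcp_rot: [2.943, 1.099, 0.0]
ft_force: [-0.3, 2.0, 1.4]
finger_gap: 0.0257
```

>>> arm_command([
  {"dp":[0,0,-0.005],"delta_rot":[0,0,0]},
  {"dp":[0,0,-0.005],"delta_rot":[0,0,0]},
  {"dp":[0,0,-0.005],"delta_rot":[0,0,0]},
  {"dp":[0,0,0],"delta_rot":[0,0,0]},
  {"dp":[0,0,0],"delta_rot":[0,0,0]},
])

```text
t: 43.15
ee_pos: [0.5727, -0.3267, 0.0331]
tcp_rot: [2.943, 1.099, 0.0]
ft_force: [0.4, -0.6, -2.3]
finger_gap: 0.0259
```

Run:
```python
from plan import *
plan((.5728,-.3268,.065),(.5083,.1527,.065),yaw=-.857)
shot("scene","s24.png",(90,150,170,240),8)
```

```text
t 43.15 pos [ 0.5727 -0.3267  0.0331] yawy -0.856 zax [ 4.e-04 -4.e-04 -1.e+00] J [-0.57  0.56  1.18 -0.    1.39  0.28] F [ 0.37 -0.57 -2.3 ] T [-0.047 -0.01   0.012] gap 0.0259
 turn about tool z: 0.001 (then dp in turned axes)
 dp total [ 0.      0.0002 -0.0319] rows>= 1 per5 [ 0.      0.     -0.0064] per10 [ 0.      0.     -0.0032]
 dp total [ 2.652e-01 -4.047e-01 -2.000e-04] rows>= 9 per5 [ 0.053  -0.0809 -0.    ] per10 [ 0.0265 -0.0405 -0.    ]
```

View pics/s24.png

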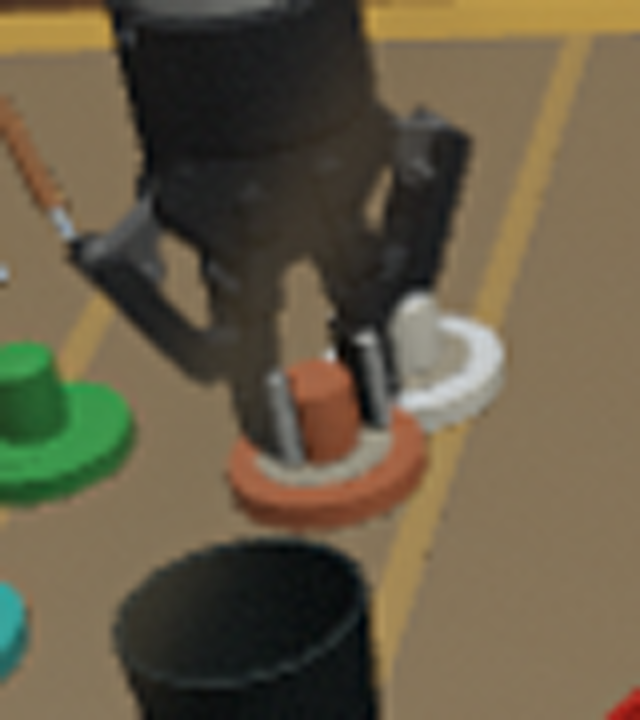

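>>> arm_command([
  {"dp":[0,0,-0.0064],"delta_rot":[0,0,0]},
  {"dp":[0,0,-0.0064],"delta_rot":[0,0,0]},
  {"dp":[0,0,-0.0064],"delta_rot":[0,0,0]},
  {"dp":[0,0,-0.0064],"delta_rot":[0,0,0]},
  {"dp":[0,0,-0.0064],"delta_rot":[0,0,0]},
])

```text
t: 43.7
ee_pos: [0.5727, -0.3267, 0.0658]
tcp_rot: [2.943, 1.099, 0.001]
ft_force: [-0.3, -0.4, -2.1]
finger_gap: 0.0259
```

>>> arm_command([
  {"dp":[0.0066,-0.0101,0],"delta_rot":[0,0,0]},
  {"dp":[0.0133,-0.0202,0],"delta_rot":[0,0,0]},
  {"dp":[0.0133,-0.0202,0],"delta_rot":[0,0,0]},
  {"dp":[0.0133,-0.0202,0],"delta_rot":[0,0,0]},
  {"dp":[0.0133,-0.0202,0],"delta_rot":[0,0,0]},
])

```text
t: 44.2
ee_pos: [0.5576, -0.2169, 0.0647]
tcp_rot: [-2.943, -1.099, 0.0]
ft_force: [0.4, 0.5, -2.0]
finger_gap: 0.0258
```

>>> arm_command([
  {"dp":[0.0133,-0.0202,0],"delta_rot":[0,0,0]},
  {"dp":[0.0133,-0.0202,0],"delta_rot":[0,0,0]},
  {"dp":[0.0133,-0.0202,0],"delta_rot":[0,0,0]},
  {"dp":[0.0133,-0.0202,0],"delta_rot":[0,0,0]},
  {"dp":[0.0066,-0.0101,0],"delta_rot":[0,0,0]},
])

```text
t: 44.7
ee_pos: [0.5431, -0.1086, 0.0647]
tcp_rot: [-2.941, -1.101, 0.0]
ft_force: [0.2, -0.5, -1.4]
finger_gap: 0.0255
```

Run:
```python
from plan import *
plan((.5083,.1527,.065),yaw=-.857)
shot("scene","s25.png",(130,100,300,240),4.5)
```

```text
t 44.7 pos [ 0.5431 -0.1086  0.0647] yawy -0.8542 zax [-5.e-04  5.e-04 -1.e+00] J [-0.26  0.25  1.52  0.    1.37  0.59] F [ 0.2  -0.48 -1.43] T [-0.023 -0.033  0.007] gap 0.0255
 turn about tool z: 0.003 (then dp in turned axes)
 dp total [ 1.448e-01 -2.203e-01 -1.000e-04] rows>= 5 per5 [ 0.029  -0.0441 -0.    ] per10 [ 0.0145 -0.022  -0.    ]
```

View pics/s25.png

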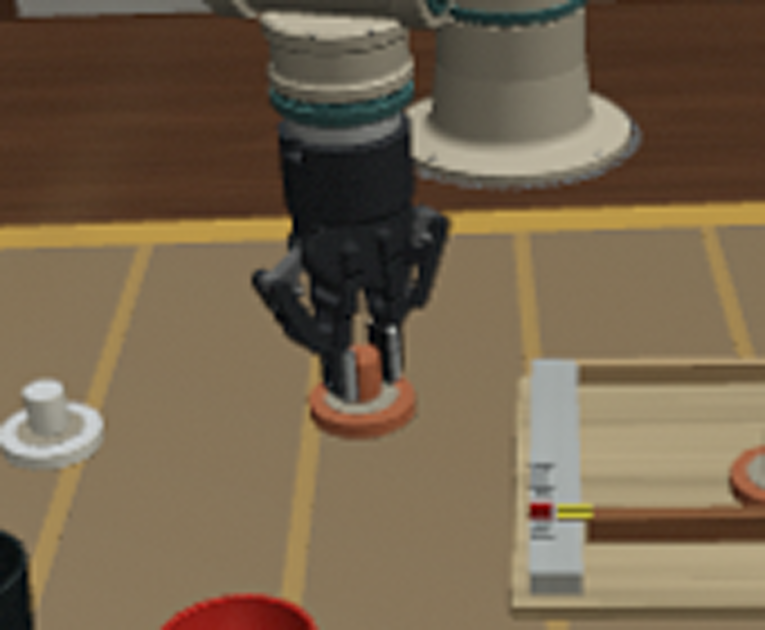

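>>> arm_command([
  {"dp":[0.0145,-0.022,0],"delta_rot":[0,0,0]},
  {"dp":[0.0145,-0.022,0],"delta_rot":[0,0,0]},
  {"dp":[0.0145,-0.022,0],"delta_rot":[0,0,0]},
  {"dp":[0.0145,-0.022,0],"delta_rot":[0,0,0]},
  {"dp":[0.0145,-0.022,0],"delta_rot":[0,0,0]},
])

```text
t: 45.25
ee_pos: [0.5263, 0.0201, 0.0649]
tcp_rot: [2.943, 1.098, 0.0]
ft_force: [-0.0, -0.2, -1.4]
finger_gap: 0.0255
```

>>> arm_command([
  {"dp":[0.0145,-0.022,0],"delta_rot":[0,0,0]},
  {"dp":[0.0145,-0.022,0],"delta_rot":[0,0,0]},
  {"dp":[0.0145,-0.022,0],"delta_rot":[0,0,0]},
  {"dp":[0.0145,-0.022,0],"delta_rot":[0,0,0]},
  {"dp":[0.0145,-0.022,0],"delta_rot":[0,0,0]},
])

```text
t: 45.75
ee_pos: [0.5091, 0.1508, 0.0649]
tcp_rot: [2.943, 1.098, 0.0]
ft_force: [-0.6, -0.5, -1.0]
finger_gap: 0.026
```

>>> arm_command([
  {"dp":[0,0,0.006],"delta_rot":[0,0,0]},
  {"dp":[0,0,0.006],"delta_rot":[0,0,0]},
  {"dp":[0,0,0.006],"delta_rot":[0,0,0]},
  {"dp":[0,0,0],"delta_rot":[0,0,0]},
  {"dp":[0,0,0],"delta_rot":[0,0,0]},
])

```text
t: 46.25
ee_pos: [0.5091, 0.1495, 0.0466]
tcp_rot: [2.944, 1.097, -0.001]
ft_force: [-1.0, 0.3, -1.8]
finger_gap: 0.0256
```

Run:
```python
from plan import *
plan((.5083,.1527,.03),yaw=-.857)
shot("scene","s26.png",(230,100,370,240),4.5)
```

```text
t 46.25 pos [0.5091 0.1495 0.0466] yawy -0.8572 zax [-5.e-04 -3.e-04 -1.e+00] J [ 0.22  0.21  1.61 -0.    1.32  1.07] F [-0.98  0.29 -1.81] T [-0.002  0.006  0.018] gap 0.0256
 turn about tool z: -0.000 (then dp in turned axes)
 dp total [ 0.0015 -0.003   0.0166] rows>= 1 per5 [ 0.0003 -0.0006  0.0033] per10 [ 0.0002 -0.0003  0.0017]
```

View pics/s26.png

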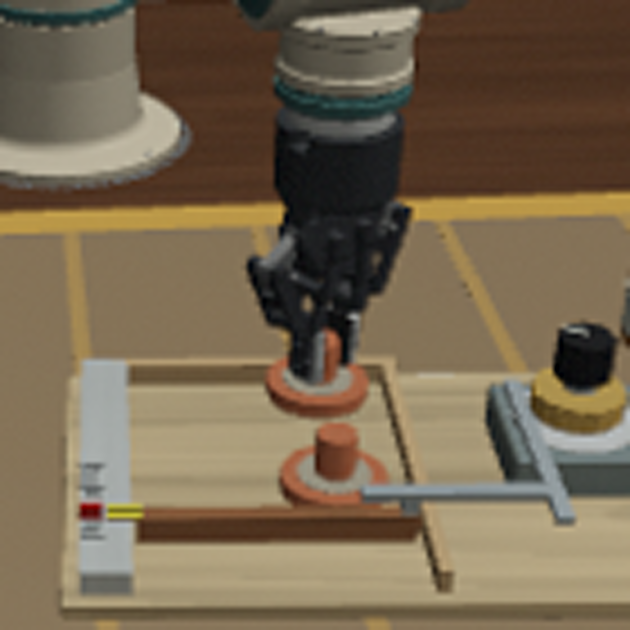

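>>> arm_command([
  {"dp":[0,-0.001,0.006],"delta_rot":[0,0,0]},
  {"dp":[0,-0.001,0.005],"delta_rot":[0,0,0]},
  {"dp":[0,0,0.003],"delta_rot":[0,0,0]},
  {"dp":[0,0,0.002],"delta_rot":[0,0,0]},
  {"dp":[0,0,0],"delta_rot":[0,0,0]},
])

```text
t: 46.8
ee_pos: [0.5075, 0.1518, 0.0304]
tcp_rot: [-2.943, -1.099, 0.001]
ft_force: [-0.4, 0.7, -1.2]
finger_gap: 0.0256
```

>>> arm_command([
  {"dp":[0,0,0.0005],"delta_rot":[0,0,0]},
  {"dp":[0,0,0],"delta_rot":[0,0,0]},
  {"dp":[0,0,0],"delta_rot":[0,0,0]},
  {"dp":[0,0,0],"delta_rot":[0,0,0]},
  {"dp":[0,0,0],"delta_rot":[0,0,0]},
])

```text
t: 47.3
ee_pos: [0.5078, 0.1518, 0.0305]
tcp_rot: [2.943, 1.099, 0.0]
ft_force: [-0.3, 0.0, -1.7]
finger_gap: 0.0256
```

Run:
```python
from plan import *
rep()
shot("scene","s27.png",(280,130,360,220),7)
```

```text
t 47.3 pos [0.5078 0.1518 0.0305] yawy -0.856 zax [ 3.e-04 -1.e-04 -1.e+00] J [ 0.22  0.23  1.62 -0.    1.29  1.08] F [-0.33  0.03 -1.7 ] T [-0.056  0.024 -0.005] gap 0.0256
```

View pics/s27.png

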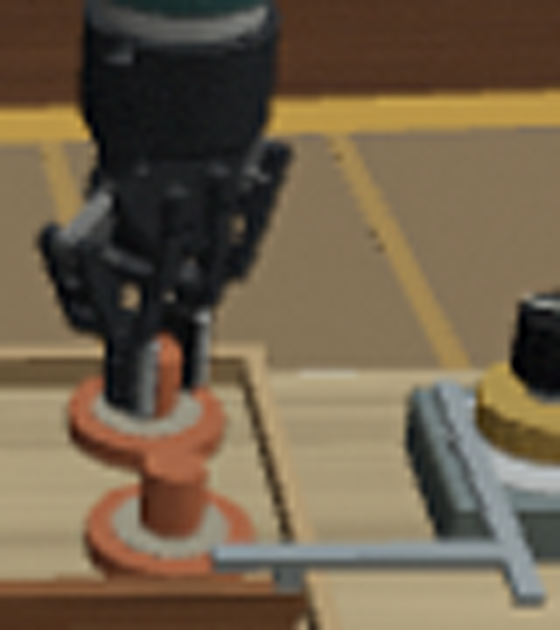

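Almost down. I'll lower 1 mm more, release gently, and go for the white lid.

>>> arm_command([
  {"dp":[0,0,0.0005],"delta_rot":[0,0,0]},
  {"dp":[0,0,0.0005],"delta_rot":[0,0,0]},
  {"dp":[0,0,0],"delta_rot":[0,0,0]},
  {"dp":[0,0,0],"delta_rot":[0,0,0]},
  {"dp":[0,0,0],"delta_rot":[0,0,0]},
])

```text
t: 47.85
ee_pos: [0.5079, 0.1518, 0.0299]
tcp_rot: [2.943, 1.099, 0.001]
ft_force: [-4.0, -1.0, 5.2]
finger_gap: 0.0259
```

>>> arm_command([
  {"dp":[0,0,0],"delta_rot":[0,0,0]},
  {"dp":[0,0,0],"delta_rot":[0,0,0]},
  {"dp":[0,0,0],"delta_rot":[0,0,0]},
  {"dp":[0,0,0],"delta_rot":[0,0,0]},
  {"dp":[0,0,0],"delta_rot":[0,0,0]},
], claw=31)

```text
t: 48.35
ee_pos: [0.5077, 0.1518, 0.0292]
tcp_rot: [2.943, 1.099, -0.0]
ft_force: [0.1, 0.1, 0.4]
finger_gap: 0.0265
```

>>> arm_command([
  {"dp":[0,0,0],"delta_rot":[0,0,0]},
  {"dp":[0,0,0],"delta_rot":[0,0,0]},
  {"dp":[0,0,0],"delta_rot":[0,0,0]},
  {"dp":[0,0,0],"delta_rot":[0,0,0]},
  {"dp":[0,0,0],"delta_rot":[0,0,0]},
], claw=43)

```text
t: 48.85
ee_pos: [0.5077, 0.1518, 0.0294]
tcp_rot: [2.943, 1.099, -0.0]
ft_force: [-0.9, -0.1, 0.4]
finger_gap: 0.0368
```

>>> arm_command([
  {"dp":[0,0,-0.01],"delta_rot":[0,0,0]},
  {"dp":[0,0,-0.02],"delta_rot":[0,0,0]},
  {"dp":[0,0,-0.02],"delta_rot":[0,0,0]},
  {"dp":[0,0,-0.02],"delta_rot":[0,0,0]},
  {"dp":[0,0,-0.02],"delta_rot":[0,0,0]},
])

```text
t: 49.35
ee_pos: [0.5078, 0.1518, 0.1211]
tcp_rot: [2.943, 1.099, 0.001]
ft_force: [0.9, -0.4, -0.3]
finger_gap: 0.037
```

Run:
```python
from plan import *
plan((.4933,-.318,.119),(.4933,-.318,.018),yaw=-.857)
shot("scene","s28.png",(230,100,370,240),4.5)
shot("scene","s28l.png",(60,160,210,260),5)
```

```text
t 49.35 pos [0.5078 0.1518 0.1211] yawy -0.856 zax [ 8.e-04  1.e-04 -1.e+00] J [ 0.22  0.13  1.54 -0.    1.47  1.08] F [ 0.93 -0.38 -0.26] T [-0.08  -0.047  0.012] gap 0.037
 turn about tool z: 0.001 (then dp in turned axes)
 dp total [-0.3186  0.3456  0.0021] rows>= 7 per5 [-0.0637  0.0691  0.0004] per10 [-0.0319  0.0346  0.0002]
 dp total [-1.00e-04 -1.00e-04  1.01e-01] rows>= 3 per5 [-0.     -0.      0.0202] per10 [-0.     -0.      0.0101]
```

View pics/s28.png

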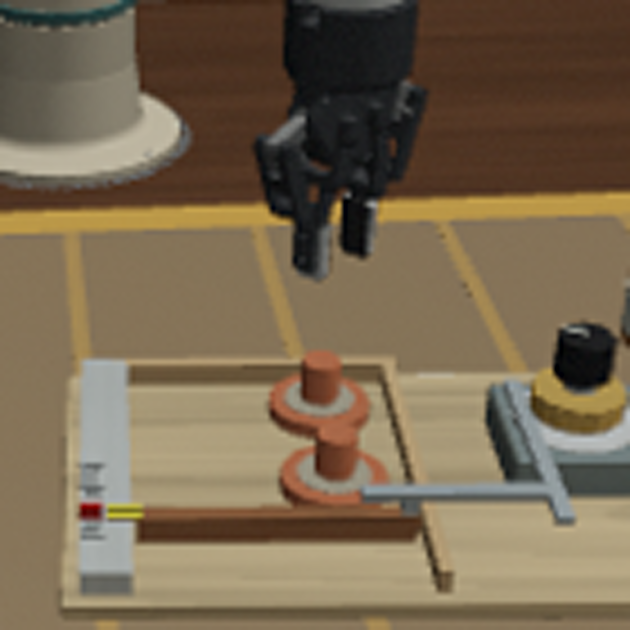

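View pics/s28l.png

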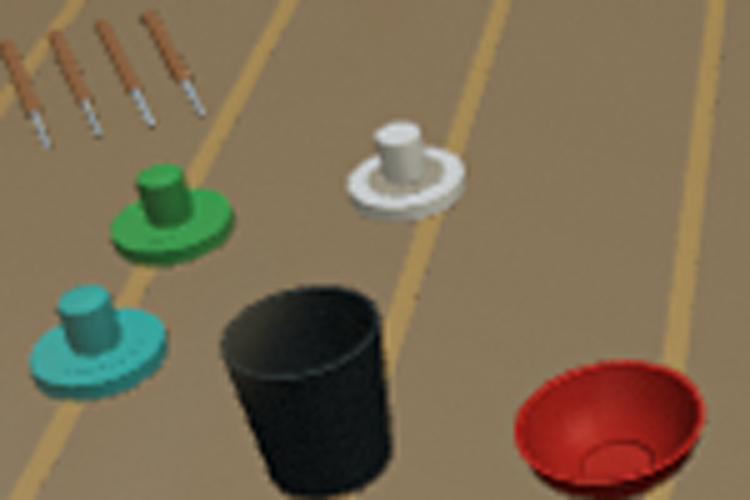

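>>> arm_command([
  {"dp":[-0.0319,0.0346,0],"delta_rot":[0,0,0]},
  {"dp":[-0.0319,0.0346,0],"delta_rot":[0,0,0]},
  {"dp":[-0.0319,0.0346,0],"delta_rot":[0,0,0]},
  {"dp":[-0.0319,0.0346,0],"delta_rot":[0,0,0]},
  {"dp":[-0.0319,0.0346,0],"delta_rot":[0,0,0]},
], claw=55)

```text
t: 49.95
ee_pos: [0.5, -0.0851, 0.1188]
tcp_rot: [-2.943, -1.099, 0.001]
ft_force: [0.9, 0.4, -0.5]
finger_gap: 0.047
```

>>> arm_command([
  {"dp":[-0.0319,0.0346,0],"delta_rot":[0,0,0]},
  {"dp":[-0.0319,0.0346,0],"delta_rot":[0,0,0]},
  {"dp":[-0.0319,0.0346,0],"delta_rot":[0,0,0]},
  {"dp":[-0.0319,0.0346,0],"delta_rot":[0,0,0]},
  {"dp":[-0.0319,0.0346,0],"delta_rot":[0,0,0]},
])

```text
t: 50.45
ee_pos: [0.4929, -0.3204, 0.1187]
tcp_rot: [-2.942, -1.099, 0.001]
ft_force: [0.7, 0.6, 1.0]
finger_gap: 0.0472
```

>>> arm_command([
  {"dp":[0,0,0.015],"delta_rot":[0,0,0]},
  {"dp":[0,0,0.01],"delta_rot":[0,0,0]},
  {"dp":[0,0,0],"delta_rot":[0,0,0]},
  {"dp":[0,0,0],"delta_rot":[0,0,0]},
  {"dp":[0,0,0],"delta_rot":[0,0,0]},
])

```text
t: 50.95
ee_pos: [0.4942, -0.3177, 0.0951]
tcp_rot: [2.941, 1.101, 0.001]
ft_force: [-0.1, -0.8, 0.4]
finger_gap: 0.0471
```

Run:
```python
from plan import *
plan((.4933,-.318,.095),(.4933,-.318,.018),yaw=-.857)
shot("scene","s29.png",(60,120,210,260),5)
```

```text
t 50.95 pos [ 0.4942 -0.3177  0.0951] yawy -0.8544 zax [ 8.e-04 -6.e-04 -1.e+00] J [-0.63  0.31  1.39 -0.    1.44  0.22] F [-0.12 -0.76  0.37] T [-0.024 -0.033 -0.009] gap 0.0471
 turn about tool z: 0.003 (then dp in turned axes)
 dp total [-0.0009 -0.0004  0.0001] rows>= 1 per5 [-0.0002 -0.0001  0.    ] per10 [-0.0001 -0.      0.    ]
 dp total [-0.     -0.0001  0.077 ] rows>= 2 per5 [-0.     -0.      0.0154] per10 [-0.     -0.      0.0077]
```

View pics/s29.png

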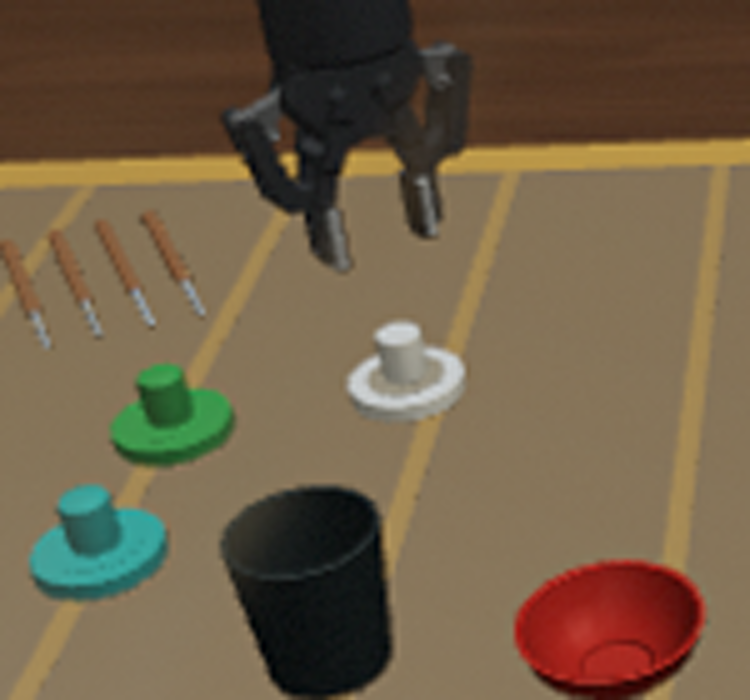

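>>> arm_command([
  {"dp":[-0.0007,-0.0003,0.02],"delta_rot":[0,0,0]},
  {"dp":[0,0,0.02],"delta_rot":[0,0,0]},
  {"dp":[0,0,0.02],"delta_rot":[0,0,0]},
  {"dp":[0,0,0.012],"delta_rot":[0,0,0]},
  {"dp":[0,0,0.005],"delta_rot":[0,0,0]},
])

```text
t: 51.5
ee_pos: [0.4926, -0.3183, 0.0165]
tcp_rot: [-2.942, -1.099, 0.001]
ft_force: [0.1, -0.8, -0.2]
finger_gap: 0.0471
```

>>> arm_command([
  {"dp":[0,0,0],"delta_rot":[0,0,0]},
  {"dp":[0,0,0],"delta_rot":[0,0,0]},
  {"dp":[0,0,0],"delta_rot":[0,0,0]},
  {"dp":[0,0,0],"delta_rot":[0,0,0]},
  {"dp":[0,0,0],"delta_rot":[0,0,0]},
], claw=37)

```text
t: 52.0
ee_pos: [0.4931, -0.319, 0.0179]
tcp_rot: [2.942, 1.099, 0.001]
ft_force: [0.4, 0.0, 0.6]
finger_gap: 0.0317
```

Run:
```python
from plan import *
plan((.4933,-.318,.018),yaw=-.857)
shot("scene","s30.png",(90,130,170,220),8)
```

```text
t 52.0 pos [ 0.4931 -0.319   0.0179] yawy -0.856 zax [ 7.e-04 -6.e-04 -1.e+00] J [-0.64  0.39  1.44 -0.    1.3   0.22] F [0.37 0.04 0.63] T [-0.02  -0.027  0.048] gap 0.0317
 turn about tool z: 0.001 (then dp in turned axes)
 dp total [ 0.0008 -0.0006 -0.0001] rows>= 1 per5 [ 0.0002 -0.0001 -0.    ] per10 [ 0.0001 -0.0001 -0.    ]
```

View pics/s30.png

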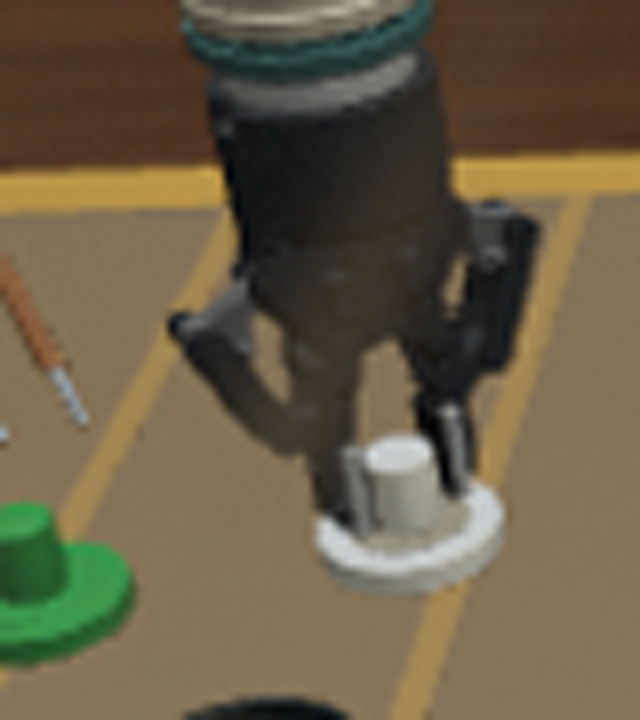

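>>> arm_command([
  {"dp":[0,0,0],"delta_rot":[0,0,0]},
  {"dp":[0,0,0],"delta_rot":[0,0,0]},
  {"dp":[0,0,0],"delta_rot":[0,0,0]},
  {"dp":[0,0,0],"delta_rot":[0,0,0]},
  {"dp":[0,0,0],"delta_rot":[0,0,0]},
], claw=33)

```text
t: 52.55
ee_pos: [0.4929, -0.3188, 0.0174]
tcp_rot: [-2.943, -1.099, 0.0]
ft_force: [-1.3, 0.6, 0.9]
finger_gap: 0.0278
```

>>> arm_command([
  {"dp":[0,0,0],"delta_rot":[0,0,0]},
  {"dp":[0,0,0],"delta_rot":[0,0,0]},
  {"dp":[0,0,0],"delta_rot":[0,0,0]},
  {"dp":[0,0,0],"delta_rot":[0,0,0]},
  {"dp":[0,0,0],"delta_rot":[0,0,0]},
], claw=31)

```text
t: 53.05
ee_pos: [0.4929, -0.3188, 0.0174]
tcp_rot: [-2.943, -1.099, 0.0]
ft_force: [-0.5, 1.1, 0.8]
finger_gap: 0.0265
```

>>> arm_command([
  {"dp":[0,0,0],"delta_rot":[0,0,0]},
  {"dp":[0,0,0],"delta_rot":[0,0,0]},
  {"dp":[0,0,0],"delta_rot":[0,0,0]},
  {"dp":[0,0,0],"delta_rot":[0,0,0]},
  {"dp":[0,0,0],"delta_rot":[0,0,0]},
], claw=30)

```text
t: 53.55
ee_pos: [0.4929, -0.3189, 0.0174]
tcp_rot: [2.943, 1.099, 0.0]
ft_force: [-0.9, 0.2, 0.4]
finger_gap: 0.0258
```

>>> arm_command([
  {"dp":[0,0,-0.005],"delta_rot":[0,0,0]},
  {"dp":[0,0,-0.005],"delta_rot":[0,0,0]},
  {"dp":[0,0,-0.005],"delta_rot":[0,0,0]},
  {"dp":[0,0,0],"delta_rot":[0,0,0]},
  {"dp":[0,0,0],"delta_rot":[0,0,0]},
])

```text
t: 54.05
ee_pos: [0.493, -0.3189, 0.0326]
tcp_rot: [2.943, 1.099, 0.0]
ft_force: [0.4, 0.7, -1.0]
finger_gap: 0.0257
```

Run:
```python
from plan import *
plan((.493,-.319,.065),(.504,.068,.065),yaw=-.857)
shot("scene","s31.png",(90,130,170,220),8)
```

```text
t 54.05 pos [ 0.493  -0.3189  0.0326] yawy -0.856 zax [ 4.e-04 -4.e-04 -1.e+00] J [-0.64  0.38  1.44 -0.    1.33  0.22] F [ 0.35  0.73 -0.97] T [0.02  0.019 0.05 ] gap 0.0257
 turn about tool z: 0.001 (then dp in turned axes)
 dp total [-0.      0.0001 -0.0324] rows>= 1 per5 [-0.      0.     -0.0065] per10 [-0.      0.     -0.0032]
 dp total [ 2.617e-01 -2.853e-01 -1.000e-04] rows>= 6 per5 [ 0.0523 -0.0571 -0.    ] per10 [ 0.0262 -0.0285 -0.    ]
```

View pics/s31.png

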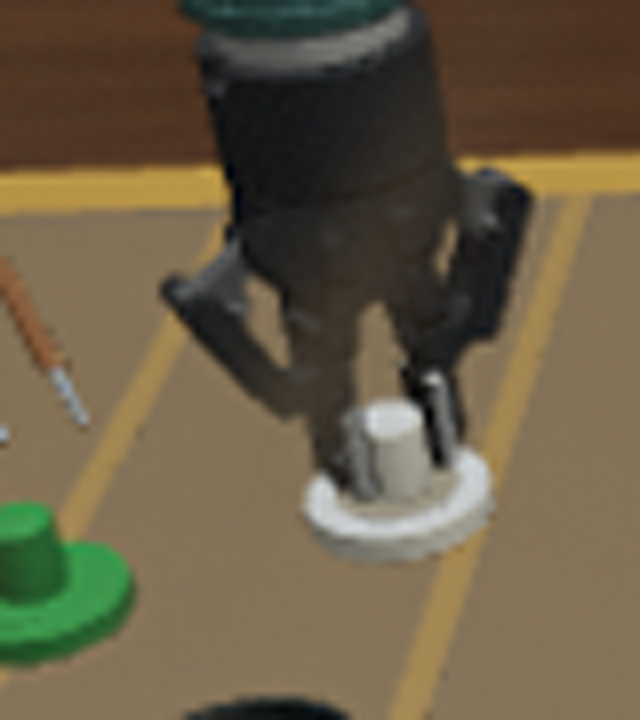

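>>> arm_command([
  {"dp":[0,0,-0.0065],"delta_rot":[0,0,0]},
  {"dp":[0,0,-0.0065],"delta_rot":[0,0,0]},
  {"dp":[0,0,-0.0065],"delta_rot":[0,0,0]},
  {"dp":[0,0,-0.0065],"delta_rot":[0,0,0]},
  {"dp":[0,0,-0.0065],"delta_rot":[0,0,0]},
])

```text
t: 54.6
ee_pos: [0.493, -0.3189, 0.0658]
tcp_rot: [2.943, 1.099, 0.0]
ft_force: [-0.9, -0.5, -1.3]
finger_gap: 0.0257
```

>>> arm_command([
  {"dp":[0.0087,-0.0095,0],"delta_rot":[0,0,0]},
  {"dp":[0.0175,-0.019,0],"delta_rot":[0,0,0]},
  {"dp":[0.0175,-0.019,0],"delta_rot":[0,0,0]},
  {"dp":[0.0175,-0.019,0],"delta_rot":[0,0,0]},
  {"dp":[0.0175,-0.019,0],"delta_rot":[0,0,0]},
])

```text
t: 55.1
ee_pos: [0.496, -0.2008, 0.0647]
tcp_rot: [-2.943, -1.099, 0.0]
ft_force: [0.2, -0.5, -1.0]
finger_gap: 0.0256
```

>>> arm_command([
  {"dp":[0.0175,-0.019,0],"delta_rot":[0,0,0]},
  {"dp":[0.0175,-0.019,0],"delta_rot":[0,0,0]},
  {"dp":[0.0175,-0.019,0],"delta_rot":[0,0,0]},
  {"dp":[0.0175,-0.019,0],"delta_rot":[0,0,0]},
  {"dp":[0.0087,-0.0095,0],"delta_rot":[0,0,0]},
])

```text
t: 55.6
ee_pos: [0.4992, -0.0841, 0.0647]
tcp_rot: [-2.941, -1.102, 0.0]
ft_force: [0.4, 0.1, -1.2]
finger_gap: 0.0253
```

Run:
```python
from plan import *
plan((.504,.068,.065),(.504,.068,.03),yaw=-.857)
shot("scene","s32.png",(130,100,300,240),4.5)
```

```text
t 55.6 pos [ 0.4992 -0.0841  0.0647] yawy -0.8541 zax [-5.e-04  5.e-04 -1.e+00] J [-0.24  0.12  1.67  0.    1.35  0.61] F [ 0.37  0.07 -1.23] T [0.001 0.023 0.   ] gap 0.0253
 turn about tool z: 0.003 (then dp in turned axes)
 dp total [ 0.1032 -0.1119 -0.0002] rows>= 3 per5 [ 0.0206 -0.0224 -0.    ] per10 [ 0.0103 -0.0112 -0.    ]
 dp total [0.    0.    0.035] rows>= 1 per5 [0.    0.    0.007] per10 [0.     0.     0.0035]
```

View pics/s32.png

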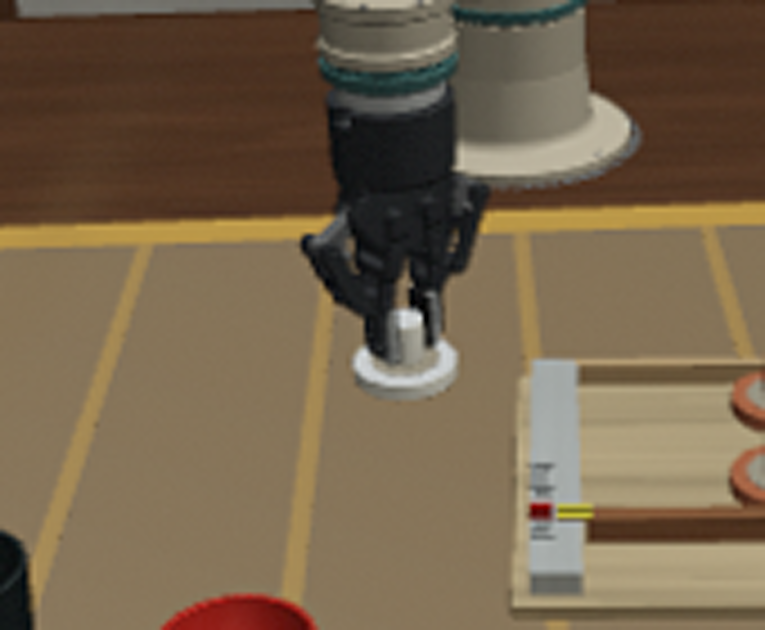

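>>> arm_command([
  {"dp":[0.0103,-0.0112,0],"delta_rot":[0,0,0]},
  {"dp":[0.0103,-0.0112,0],"delta_rot":[0,0,0]},
  {"dp":[0.0103,-0.0112,0],"delta_rot":[0,0,0]},
  {"dp":[0.0103,-0.0112,0],"delta_rot":[0,0,0]},
  {"dp":[0.0103,-0.0112,0],"delta_rot":[0,0,0]},
])

```text
t: 56.15
ee_pos: [0.5018, -0.0096, 0.0648]
tcp_rot: [-2.943, -1.098, 0.0]
ft_force: [-0.0, -0.3, -1.2]
finger_gap: 0.0255
```

>>> arm_command([
  {"dp":[0.0103,-0.0112,0],"delta_rot":[0,0,0]},
  {"dp":[0.0103,-0.0112,0],"delta_rot":[0,0,0]},
  {"dp":[0.0103,-0.0112,0],"delta_rot":[0,0,0]},
  {"dp":[0.0103,-0.0112,0],"delta_rot":[0,0,0]},
  {"dp":[0.0103,-0.0112,0],"delta_rot":[0,0,0]},
])

```text
t: 56.65
ee_pos: [0.504, 0.0664, 0.0648]
tcp_rot: [2.943, 1.098, -0.0]
ft_force: [-0.3, 0.4, -1.8]
finger_gap: 0.0259
```

>>> arm_command([
  {"dp":[0,0,0.006],"delta_rot":[0,0,0]},
  {"dp":[0,0,0.006],"delta_rot":[0,0,0]},
  {"dp":[0,0,0.006],"delta_rot":[0,0,0]},
  {"dp":[0,0,0],"delta_rot":[0,0,0]},
  {"dp":[0,0,0],"delta_rot":[0,0,0]},
])

```text
t: 57.15
ee_pos: [0.5039, 0.0651, 0.0466]
tcp_rot: [-2.943, -1.098, 0.001]
ft_force: [0.2, -0.4, -0.1]
finger_gap: 0.0255
```

Run:
```python
from plan import *
plan((.504,.068,.0295),yaw=-.857)
shot("scene","s33.png",(230,100,370,240),4.5)
```

```text
t 57.15 pos [0.5039 0.0651 0.0466] yawy -0.8568 zax [-5.e-04 -2.e-04 -1.e+00] J [ 0.06  0.15  1.67 -0.    1.32  0.91] F [ 0.23 -0.37 -0.11] T [ 0.046 -0.01  -0.012] gap 0.0255
 turn about tool z: 0.000 (then dp in turned axes)
 dp total [ 0.002  -0.0021  0.0171] rows>= 1 per5 [ 0.0004 -0.0004  0.0034] per10 [ 0.0002 -0.0002  0.0017]
```

View pics/s33.png

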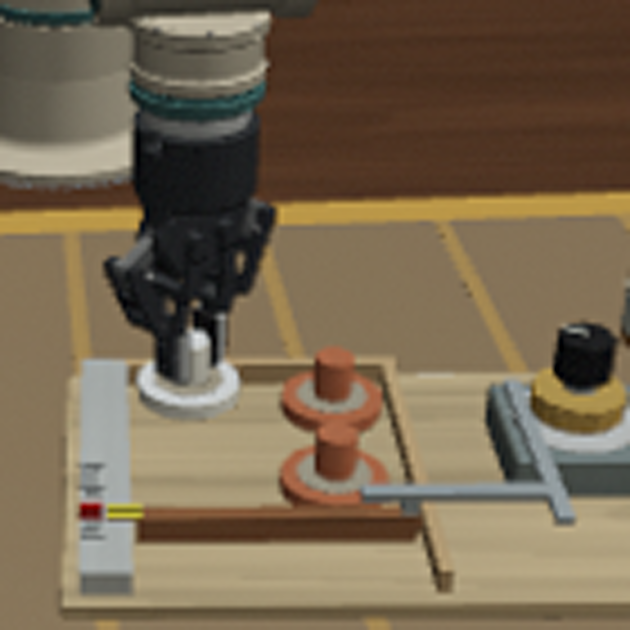

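>>> arm_command([
  {"dp":[0.0015,-0.0017,0.005],"delta_rot":[0,0,0]},
  {"dp":[0.0015,-0.0017,0.005],"delta_rot":[0,0,0]},
  {"dp":[0,0,0.004],"delta_rot":[0,0,0]},
  {"dp":[0,0,0.002],"delta_rot":[0,0,0]},
  {"dp":[0,0,0],"delta_rot":[0,0,0]},
])

```text
t: 57.7
ee_pos: [0.5038, 0.0701, 0.0304]
tcp_rot: [-2.943, -1.099, 0.001]
ft_force: [-0.1, -0.0, -0.3]
finger_gap: 0.0252
```

>>> arm_command([
  {"dp":[0,0,0.0005],"delta_rot":[0,0,0]},
  {"dp":[0,0,0.0005],"delta_rot":[0,0,0]},
  {"dp":[0,0,0],"delta_rot":[0,0,0]},
  {"dp":[0,0,0],"delta_rot":[0,0,0]},
  {"dp":[0,0,0],"delta_rot":[0,0,0]},
])

```text
t: 58.2
ee_pos: [0.5041, 0.0701, 0.03]
tcp_rot: [2.943, 1.099, 0.0]
ft_force: [-0.6, 0.7, -1.4]
finger_gap: 0.0257
```

Run:
```python
from plan import *
plan((.504,.07,.029),yaw=-.857)
shot("scene","s34.png",(245,140,345,215),8)
```

```text
t 58.2 pos [0.5041 0.0701 0.03  ] yawy -0.8561 zax [ 2.e-04 -1.e-04 -1.e+00] J [ 0.07  0.18  1.68 -0.    1.28  0.92] F [-0.6   0.68 -1.38] T [-0.012 -0.005  0.018] gap 0.0257
 turn about tool z: 0.001 (then dp in turned axes)
 dp total [-0.0002 -0.0001  0.001 ] rows>= 1 per5 [-0.     -0.      0.0002] per10 [-0.     -0.      0.0001]
```

View pics/s34.png

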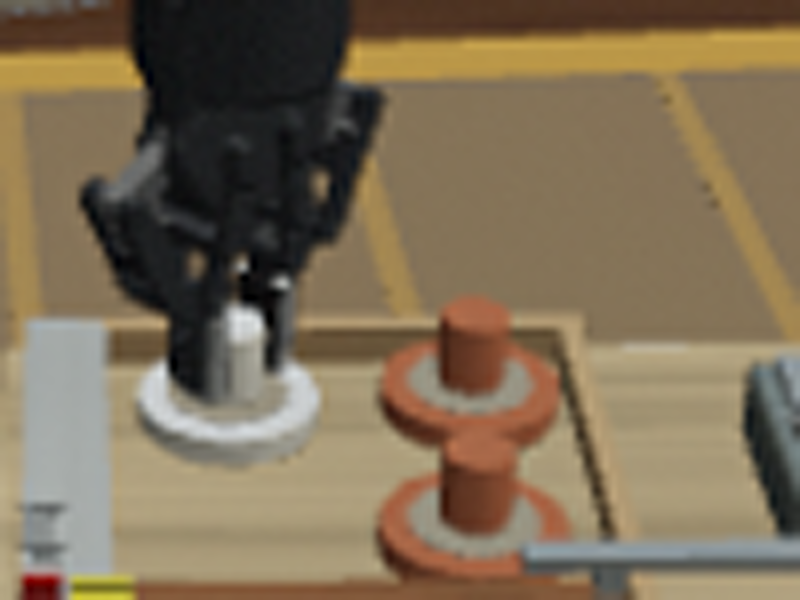

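>>> arm_command([
  {"dp":[0,0,0.0004],"delta_rot":[0,0,0]},
  {"dp":[0,0,0.0004],"delta_rot":[0,0,0]},
  {"dp":[0,0,0],"delta_rot":[0,0,0]},
  {"dp":[0,0,0],"delta_rot":[0,0,0]},
  {"dp":[0,0,0],"delta_rot":[0,0,0]},
])

```text
t: 58.75
ee_pos: [0.5042, 0.0701, 0.0294]
tcp_rot: [2.943, 1.099, 0.0]
ft_force: [-2.8, -0.3, 4.9]
finger_gap: 0.0254
```

>>> arm_command([
  {"dp":[0,0,0],"delta_rot":[0,0,0]},
  {"dp":[0,0,0],"delta_rot":[0,0,0]},
  {"dp":[0,0,0],"delta_rot":[0,0,0]},
  {"dp":[0,0,0],"delta_rot":[0,0,0]},
  {"dp":[0,0,0],"delta_rot":[0,0,0]},
], claw=31)

```text
t: 59.25
ee_pos: [0.5041, 0.0701, 0.029]
tcp_rot: [2.943, 1.099, -0.0]
ft_force: [-0.5, 0.1, 0.5]
finger_gap: 0.0264
```

>>> arm_command([
  {"dp":[0,0,0],"delta_rot":[0,0,0]},
  {"dp":[0,0,0],"delta_rot":[0,0,0]},
  {"dp":[0,0,0],"delta_rot":[0,0,0]},
  {"dp":[0,0,0],"delta_rot":[0,0,0]},
  {"dp":[0,0,0],"delta_rot":[0,0,0]},
], claw=43)

```text
t: 59.75
ee_pos: [0.5041, 0.0701, 0.0291]
tcp_rot: [2.943, 1.099, 0.0]
ft_force: [-0.5, -0.2, -0.1]
finger_gap: 0.0364
```

>>> arm_command([
  {"dp":[0,0,-0.01],"delta_rot":[0,0,0]},
  {"dp":[0,0,-0.025],"delta_rot":[0,0,0]},
  {"dp":[0,0,-0.025],"delta_rot":[0,0,0]},
  {"dp":[0,0,-0.03],"delta_rot":[0,0,0]},
  {"dp":[0,0,-0.03],"delta_rot":[0,0,0]},
])

```text
t: 60.25
ee_pos: [0.5039, 0.0701, 0.151]
tcp_rot: [2.943, 1.099, 0.001]
ft_force: [-0.6, -0.1, -0.4]
finger_gap: 0.0365
```

>>> arm_command([
  {"dp":[-0.03,0.03,-0.01],"delta_rot":[0,0,0]},
  {"dp":[-0.03,0.03,-0.01],"delta_rot":[0,0,0]},
  {"dp":[-0.03,0.03,-0.01],"delta_rot":[0,0,0]},
  {"dp":[-0.03,0.03,0],"delta_rot":[0,0,0]},
  {"dp":[-0.03,0.03,0],"delta_rot":[0,0,0]},
])

```text
t: 60.75
ee_pos: [0.489, -0.1432, 0.1806]
tcp_rot: [2.942, 1.099, 0.003]
ft_force: [-0.0, -0.3, -1.0]
finger_gap: 0.0369
```

>>> arm_command([
  {"dp":[-0.03,0.03,0],"delta_rot":[0,0,0]},
  {"dp":[-0.03,0.03,0],"delta_rot":[0,0,0]},
  {"dp":[-0.02,0.02,0],"delta_rot":[0,0,0]},
  {"dp":[0,0,0],"delta_rot":[0,0,0]},
  {"dp":[0,0,0],"delta_rot":[0,0,0]},
])

```text
t: 61.25
ee_pos: [0.481, -0.2545, 0.1795]
tcp_rot: [-2.944, -1.097, -0.0]
ft_force: [0.1, 0.4, 0.3]
finger_gap: 0.0363
```

Run:
```python
from plan import *
rep()
shot("scene","s35.png",(240,165,340,235),8)
shot("top","t35.png",(140,155,260,245),6.5)
shot("scene","s35f.png")
```

```text
t 61.25 pos [ 0.481  -0.2545  0.1795] yawy -0.8571 zax [ 3.e-04  2.e-04 -1.e+00] J [-0.55  0.13  1.42  0.    1.59  0.3 ] F [0.07 0.43 0.26] T [-0.003  0.033 -0.002] gap 0.0363
```

View pics/s35.png

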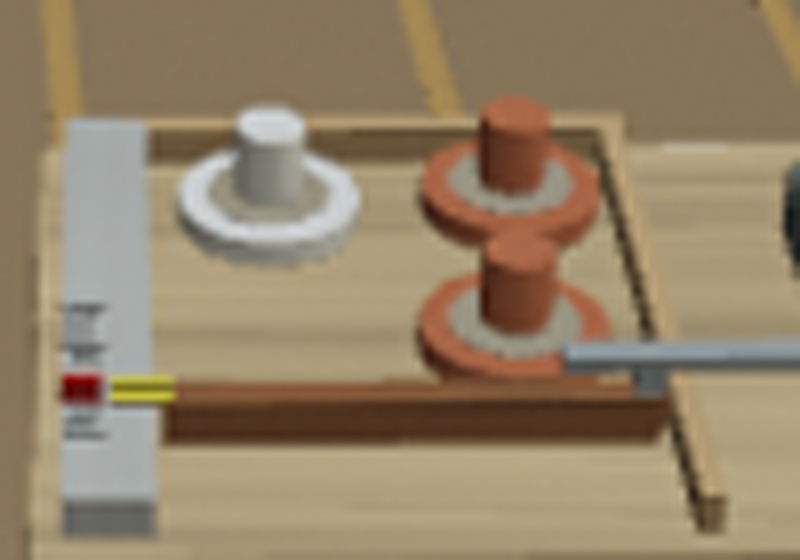

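View pics/t35.png

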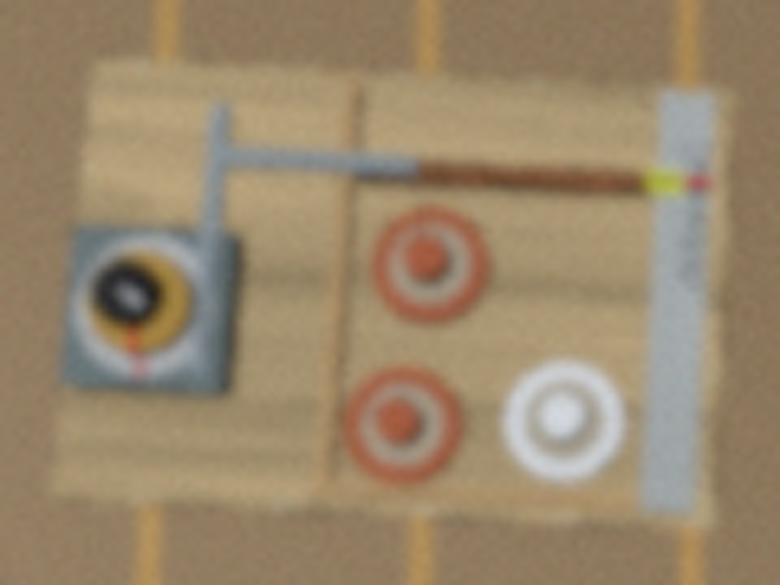

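View pics/s35f.png

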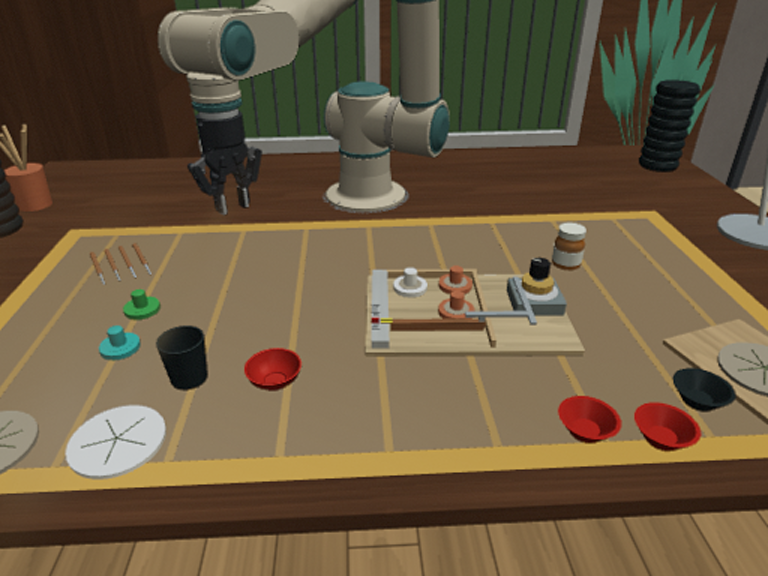

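```bash
python3 -c "
from station import finish_job
print(finish_job())"
```

```text
the job is handed in; nothing more can be done
None
```

The frame is set and loaded, and I handed the job in at about 61 s with the gripper clear of everything. No verdict was reported.

- **Lock ring:** I loosened it by about 1.05 rad. After moving the fence I turned it back clockwise until the grip slipped on it. The red line is back where it was at the start, meeting the housing mark to within the pixel noise. The wrist torque readings were noisy and did not confirm a clear end stop, so "fully tight" rests on that mark and on the slipping grip.
- **Fence:** I turned the adjuster knob about 3.7 rad. The two cameras disagree slightly on the result. The scene view puts the pointer on the red clip to within about 0.5 mm, while the top view suggests it is about 1 mm short.
- **Lids:** Only three were on the table, two terracotta and one white. I carried each by the knob with the claw at about 30 %, just enough to lift it. The grip force itself could not be measured.
- **Final pictures:** All three lids are flat, knob up and apart inside the bed. While I was carrying the white lid, the second terracotta lid shifted about 8 mm towards the +y wall. The gripper was nowhere near it. It still lies flat, about 3 mm from that wall, so I left it.
- **Bystanders:** The bowl, jar, beaker and the green and turquoise look-alikes are where they were.

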